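Weigh out ballast rings on the post scale

ROBOT

A 6-joint arm with a two-finger parallel gripper is mounted at the origin on the work surface. World frame = base frame: x ahead of the robot, y to its left, z up, the work surface at z = 0. Lengths are in mm, angles in rad, forces in N, time in s.
With the tool pointing down it reaches from about 275 to 975 mm from the base axis. Payload 8.4 kg.
Tool frame: the origin (TCP) lies at the centre of the arm's flange, where the gripper is bolted on; the fingertips stand 190 mm ahead of it and the grasp point (between the pads) lies 171 mm ahead of it (env.grasp_offset is the distance from the TCP to the grasp point, in mm); z points along the fingers, y is the direction in which the jaws open and shut (so a half turn about z gives the same grasp; the last joint's range is limited). The gripper opens to 92 mm and grips with 3 to 60 N. Pads are 20 mm wide; open, the fingers measure 128 mm over their backs; the gripper's body (75 mm by 189 mm) begins 69 mm behind the grasp point.
Start: joints at [-1.126, 0.353, 1.633, -0, 1.155, -0.002], TCP at [270.051, -563.651, 404.683] pointing down, gripper open.
Joint ranges: [-2.63, 2.63], [-0.92, 2.1], [0.06, 2.66], [-1.3, 4.44], [0, 2.69], [-3.02, 3.02]. Speed limits (rad/s): [2.22, 2.22, 2.79, 3.14, 3.14, 3.14].

INTERFACE

Orientations are given as a 3x3 rotation matrix whose columns are the frame's x, y, z axes.
In Python, from rig import env gives the robot as it stands. The module is installed in compiled form; this text tells all that it offers.
- The arm moves only by the tool send_rows, never from a script. Its argument "commands" is a list of rows, each a list of 4 numbers: the shift along the tool's x, y, z in m, then the turn about the tool's z in rad. A call has 1 to 8 rows; each row shifts and turns the pose as measured when the row begins, along the tool's axes as they then stand; what a row does not reach is not made up. A row lasts 1/10 s, in which the tool goes at most 50 mm and 8.59 degrees, less where a joint would pass 70% of its speed; a pose out of reach is approached as far as the arm can. A call is refused whole if a number of a shift passes 0.05 or a number of a turn 0.15, either way. A call with a gripper value outside its range is refused whole. "jaw" is the closure, from 0 (fully open) to 1 (shut), set as the call begins (left out, the last holds). The fingers move at their own pace and stop on an object; "grip_force" is the grip in N (left out, the last holds). Time passes only in rows, so rows that do not move let the fingers close. It gives the time, the measured TCP pose, the force and the opening at its end, in the units of the state.
- env.get_state(): the state, without advancing time (a new reading comes with each control period).
- env.capture(name): name is "scene" or "top" or "wrist"; returns the picture (420x560x3 uint8, red, green, blue); there is no depth.
- env.get_calibration(name): a dict with "vertical_fov" (degrees; the focal length in pixels is half the picture's height over the tangent of half this angle, whatever the lens; pixels are square), "cx", "cy" (the principal point, pixels), "T" (4x4, takes a point from camera to world coordinates). Camera axes: x right, y up, looking along -z (the intrinsics and any distortion apply to the point x, -y, -z); pixel columns grow to the right and rows downward; lengths in mm; the calibration is good to about 2 mm. A picture is of the moment at which its call begins: read the wrist's pose just before it. get_calibration takes no time and is no camera call; for the wrist camera it gives the pose at the moment of the call.
- env.close_job(): hands the job in, once; it reports no verdict.
The state is a dict: "t": time; "q": joint angles; "dq": joint speeds; "effort": joint torques, N m; "ee_pos": TCP position; "tcp_rot": TCP orientation; "wrist_force": force on the tool from outside, world axes, zero at the start; "ft_torque": the same for the moment, N m; "opening": finger opening in mm.
Only numpy, scipy, OpenCV 4.12 (cv2) and the standard library are available. Lean on these libraries where they do the work, as an engineer would, in place of code of your own. Each camera call takes 0.05 s, during which the arm holds its last target.

TASK

Weigh out ballast for a cardboard figure: take the plain steel rings one at a time and thread each over the upright post on the scale's tray, lowering it gently until it lies flat on the tray or on the ring below, until the scale's pointer comes to rest between the two marks on the gauge plate. Feel for the post softly (it may stand anywhere along its slot): don't knock or push hard on the scale and don't press its tray down near its stop. Leave the spare rings and everything else on the table where they are.

Things in the scene. Friction and masses are not known exactly. Their poses are not given: they have to be found in the camera images.
- ring1: one of four alike plain steel ballast rings lying flat on the table: outer diameter 50 mm, hole 23 mm, 14 mm thick, 135 to 185 g. Origin: centre of its underside; z is its axis.
- ring2: one of four alike plain steel ballast rings lying flat on the table: outer diameter 50 mm, hole 23 mm, 14 mm thick, 135 to 185 g. Origin: centre of its underside; z is its axis.
- ring3: one of four alike plain steel ballast rings lying flat on the table: outer diameter 50 mm, hole 23 mm, 14 mm thick, 135 to 185 g. Origin: centre of its underside; z is its axis.
- ring4: one of four alike plain steel ballast rings lying flat on the table: outer diameter 50 mm, hole 23 mm, 14 mm thick, 135 to 185 g. Origin: centre of its underside; z is its axis.
- scale: platform spring scale, fixed: grey base 170 x 150 x 50 mm. Origin: centre of the base's underside, z up. Nothing should push on the scale, its tray or post with more than 20 N.
- gauge (a point): top centre, 160 mm up, of the scale's white gauge plate (50 mm wide, 6 mm thick), on the +x side 82 mm from the scale's centre. Two dark marks on its far (+x) face lie 114 and 97 mm above the table; the tray's black pointer runs in front of them.
- tray_top (a point): centre of the upper face of the scale's round aluminium tray (90 mm across, no rim), axes as the scale's; 150 mm above the table at joint 0. A steel post (20 mm diameter, 60 mm high, top edge bevelled 3 mm) is clamped upright in a slot along y: it is at x = 0, but anywhere from y = -11 to +11 mm of this point, not measured: find it by feel or sight.
- tray (a joint): how far the tray has sunk, m: 0 up, 0.066 at its stop, never to pass 0.060. Soft spring, about 120 N/m: 11 to 15 mm a ring. Starts at rest between 0 and 0.014 (not zeroed). The pointer meets the upper mark at 0.031, the lower at 0.048. Two or three rings are needed; if it is unclear whether the upper mark is passed, one more still stays above the lower.
- tape_roll: bystander: cardboard tape roll lying flat, 72 mm across, 24 mm high, hole 56 mm. Origin: centre of underside.
- glue_jar: bystander: small glass jar with a white cap, 44 mm across, about 50 mm high. Origin: centre of underside.
- big_tape: bystander: clear tape roll lying flat, 90 mm across, 48 mm high. Origin: centre of underside.
- brush: bystander: paint brush lying on the table, 200 mm long.
- brush_cup: bystander: open glass cup, 64 mm across, 80 mm high. Origin: centre of underside.
- black_jar: bystander: black paint jar, 56 mm across, 65 mm high. Origin: centre of underside.
- thin_tape: bystander: thin paper tape roll lying flat, 84 mm across, 18 mm high. Origin: centre of underside.
Not all that is in view belongs to the job. What is shaped like the ring1 but purple or red is not meant.

How it is judged (in metres and radians):
On the way, in this order (a step that is already met when the one before it is completed fails the run):
1. a first ring lies flat on the tray over the post, let go (((horizontal distance between ring1 and tray_top below 0.0175 m and z of ring1 in the frame of tray_top between -0.003 and 0.032 m and angle between ring1's own z axis and vertical below 0.1 rad and contact force between the fingers and ring1 below 0.05 N) or (horizontal distance between ring2 and tray_top below 0.0175 m and z of ring2 in the frame of tray_top between -0.003 and 0.032 m and angle between ring2's own z axis and vertical below 0.1 rad and contact force between the fingers and ring2 below 0.05 N) or (horizontal distance between ring3 and tray_top below 0.0175 m and z of ring3 in the frame of tray_top between -0.003 and 0.032 m and angle between ring3's own z axis and vertical below 0.1 rad and contact force between the fingers and ring3 below 0.05 N) or (horizontal distance between ring4 and tray_top below 0.0175 m and z of ring4 in the frame of tray_top between -0.003 and 0.032 m and angle between ring4's own z axis and vertical below 0.1 rad and contact force between the fingers and ring4 below 0.05 N))), for 0.2 s.
2. a second ring is over the post as well, let go ((((horizontal distance between ring1 and tray_top below 0.0175 m and z of ring1 in the frame of tray_top between -0.003 and 0.032 m and angle between ring1's own z axis and vertical below 0.1 rad and contact force between the fingers and ring1 below 0.05 N) and (horizontal distance between ring2 and tray_top below 0.0175 m and z of ring2 in the frame of tray_top between -0.003 and 0.032 m and angle between ring2's own z axis and vertical below 0.1 rad and contact force between the fingers and ring2 below 0.05 N)) or ((horizontal distance between ring1 and tray_top below 0.0175 m and z of ring1 in the frame of tray_top between -0.003 and 0.032 m and angle between ring1's own z axis and vertical below 0.1 rad and contact force between the fingers and ring1 below 0.05 N) and (horizontal distance between ring3 and tray_top below 0.0175 m and z of ring3 in the frame of tray_top between -0.003 and 0.032 m and angle between ring3's own z axis and vertical below 0.1 rad and contact force between the fingers and ring3 below 0.05 N)) or ((horizontal distance between ring1 and tray_top below 0.0175 m and z of ring1 in the frame of tray_top between -0.003 and 0.032 m and angle between ring1's own z axis and vertical below 0.1 rad and contact force between the fingers and ring1 below 0.05 N) and (horizontal distance between ring4 and tray_top below 0.0175 m and z of ring4 in the frame of tray_top between -0.003 and 0.032 m and angle between ring4's own z axis and vertical below 0.1 rad and contact force between the fingers and ring4 below 0.05 N)) or ((horizontal distance between ring2 and tray_top below 0.0175 m and z of ring2 in the frame of tray_top between -0.003 and 0.032 m and angle between ring2's own z axis and vertical below 0.1 rad and contact force between the fingers and ring2 below 0.05 N) and (horizontal distance between ring3 and tray_top below 0.0175 m and z of ring3 in the frame of tray_top between -0.003 and 0.032 m and angle between ring3's own z axis and vertical below 0.1 rad and contact force between the fingers and ring3 below 0.05 N)) or ((horizontal distance between ring2 and tray_top below 0.0175 m and z of ring2 in the frame of tray_top between -0.003 and 0.032 m and angle between ring2's own z axis and vertical below 0.1 rad and contact force between the fingers and ring2 below 0.05 N) and (horizontal distance between ring4 and tray_top below 0.0175 m and z of ring4 in the frame of tray_top between -0.003 and 0.032 m and angle between ring4's own z axis and vertical below 0.1 rad and contact force between the fingers and ring4 below 0.05 N)) or ((horizontal distance between ring3 and tray_top below 0.0175 m and z of ring3 in the frame of tray_top between -0.003 and 0.032 m and angle between ring3's own z axis and vertical below 0.1 rad and contact force between the fingers and ring3 below 0.05 N) and (horizontal distance between ring4 and tray_top below 0.0175 m and z of ring4 in the frame of tray_top between -0.003 and 0.032 m and angle between ring4's own z axis and vertical below 0.1 rad and contact force between the fingers and ring4 below 0.05 N)))), for 0.2 s.
At the end, for the whole second after the job is handed in: Pointer at rest between the marks (tray sunk 30.5 to 48.5 mm); each used ring let go, flat within 0.1 rad round the post, centre within 17.5 mm of the tray centre in plan, underside at most 32 mm above the tray; each spare ring within 20 mm of its start (value of joint tray between 0.0305 and 0.0485 m and velocity of joint tray between -0.005 and 0.005 m/s and ((horizontal distance between ring1 and tray_top below 0.0175 m and z of ring1 in the frame of tray_top between -0.003 and 0.032 m and angle between ring1's own z axis and vertical below 0.1 rad and contact force between the fingers and ring1 below 0.05 N) or distance of ring1 from where it was at the start of the episode below 0.02 m) and ((horizontal distance between ring2 and tray_top below 0.0175 m and z of ring2 in the frame of tray_top between -0.003 and 0.032 m and angle between ring2's own z axis and vertical below 0.1 rad and contact force between the fingers and ring2 below 0.05 N) or distance of ring2 from where it was at the start of the episode below 0.02 m) and ((horizontal distance between ring3 and tray_top below 0.0175 m and z of ring3 in the frame of tray_top between -0.003 and 0.032 m and angle between ring3's own z axis and vertical below 0.1 rad and contact force between the fingers and ring3 below 0.05 N) or distance of ring3 from where it was at the start of the episode below 0.02 m) and ((horizontal distance between ring4 and tray_top below 0.0175 m and z of ring4 in the frame of tray_top between -0.003 and 0.032 m and angle between ring4's own z axis and vertical below 0.1 rad and contact force between the fingers and ring4 below 0.05 N) or distance of ring4 from where it was at the start of the episode below 0.02 m)); the robot touches nothing.
It fails at once if something pushes on the scale, its tray or post with more than 20 N (contact force between scale and anything else above 20 N).
It fails at once if the tray is pressed down beyond 60 mm, near its stop (value of joint tray above 0.06 m).
It fails at once if a bystander (tape roll, jar, cup or brush) is moved by more than 20 mm (distance of any of tape_roll, glue_jar, big_tape, brush, brush_cup, black_jar, thin_tape from where it was at the start of the episode above 0.02 m).
It also fails if it takes over 72 s, if anything falls off the work surface, if the arm or the gripper's body presses on something with over 40 N, if the wrist force passes 120 N, or if a joint passes its speed limit or range.

## Working session

There is one attempt and no reset: what is moved stays moved. The work goes in short steps, Python scripts to look and compute and a tool call to move; the robot and the scene stay as the last step left them, time stands still between calls to the robot, and variables do not carry over. Pictures are saved under pics/ and viewed, and the job is handed in when it is done.

Besides the shell and the picture viewer there is one more tool, called after ">>>" by a JSON object that holds its "name" and its "arguments". send_rows: Moves the arm, as the interface text tells. Its arguments: {"type":"object","properties":{"commands":{"type":"array"},"jaw":{"type":"number"},"grip_force":{"type":"number"}},"required":["commands"]}

```bash
mkdir -p pics
cat > h.py <<'E'
import numpy as np, cv2
from rig import env
def cap(n,fn,box=None,s=1):
    im=env.capture(n); im=cv2.cvtColor(im,cv2.COLOR_RGB2BGR); cv2.imwrite('pics/raw_'+fn,im)
    if box: im=im[box[1]:box[3],box[0]:box[2]]
    if s!=1: im=cv2.resize(im,None,fx=s,fy=s,interpolation=cv2.INTER_CUBIC)
    cv2.imwrite('pics/'+fn,im)
def ray(c,u,v,H=420):
    f=H/2/np.tan(np.radians(c['vertical_fov'])/2)
    d=np.array([(u-c['cx'])/f,-(v-c['cy'])/f,-1]); T=np.array(c['T'])
    return T[:3,3],T[:3,:3]@d
def px(c,u,v,z):
    o,d=ray(c,u,v); return o+d*(z-o[2])/d[2]
def proj(c,p,H=420):
    f=H/2/np.tan(np.radians(c['vertical_fov'])/2); T=np.array(c['T'])
    q=T[:3,:3].T@(np.array(p)-T[:3,3]); return c['cx']+f*q[0]/-q[2], c['cy']+f*(-q[1])/-q[2]
E
python3 - <<'E'
from h import *
for n in('scene','top','wrist'):
    cap(n,n+'0.png'); c=env.get_calibration(n); print(n,{k:(np.round(v,3).tolist() if k=='T' else v) for k,v in c.items()})
s=env.get_state(); print(s)
E
```

```text
scene {'vertical_fov': 57.46566843319129, 'cx': 280.10020028061507, 'cy': 207.20939486490593, 'T': [[0.497, -0.703, 0.509, 1103.979], [0.868, 0.406, -0.287, -312.165], [-0.005, 0.584, 0.812, 1050.042], [0.0, 0.0, 0.0, 1.0]]}
top {'vertical_fov': 47.91612188678998, 'cx': 279.3370765594067, 'cy': 208.88307940801232, 'T': [[0.025, 0.991, -0.129, 344.133], [-1.0, 0.025, -0.003, -14.233], [0.0, 0.129, 0.992, 1489.894], [0.0, 0.0, 0.0, 1.0]]}
wrist {'vertical_fov': 71.99614213750347, 'cx': 277.84254190366715, 'cy': 205.7825584047314, 'T': [[0.431, 0.877, 0.213, 330.012], [-0.903, 0.419, 0.101, -533.635], [-0.001, -0.236, 0.972, 383.717], [0.0, 0.0, 0.0, 1.0]]}
{'t': 0.15, 'q': array([-1.12636479e+00,  3.53487871e-01,  1.63391772e+00,  2.23926190e-05,
        1.15516284e+00, -2.39032079e-03]), 'dq': array([ 7.13949202e-04, -2.84471053e-03, -1.61386897e-03,  5.40771681e-04,
        1.43854920e-03, -7.01074184e-05]), 'effort': array([-5.59182245e-04, -5.94209039e+01, -3.34466958e+01,  6.97846245e-02,
        2.05135607e-02, -8.55730514e-05]), 'ee_pos': array([ 270.00541894, -563.4964882 ,  404.15629483]), 'tcp_rot': array([[ 9.01828851e-01,  4.32093234e-01, -4.01034001e-04],
       [ 4.32093419e-01, -9.01828412e-01,  8.89792945e-04],
       [ 2.28096543e-05, -9.75725102e-04, -9.99999524e-01]]), 'wrist_force': array([-0.44720045, -0.31378684, -0.12930248]), 'ft_torque': array([ 0.02007304, -0.01703595,  0.05163572]), 'opening': 92.0552520716515}
```

View pics/scene0.png

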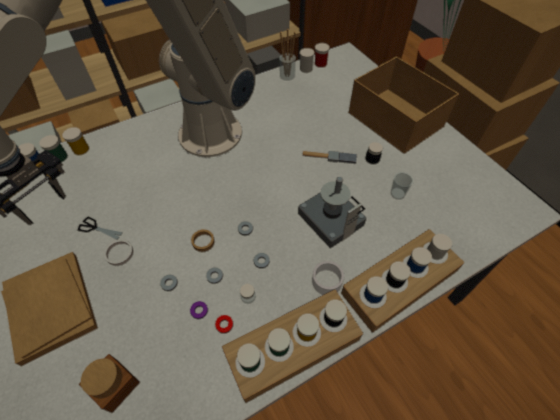

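View pics/top0.png

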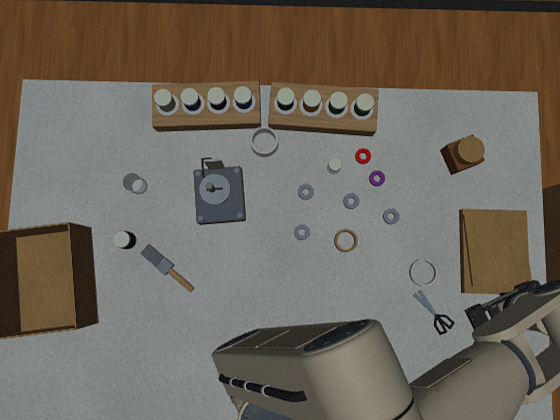

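View pics/wrist0.png

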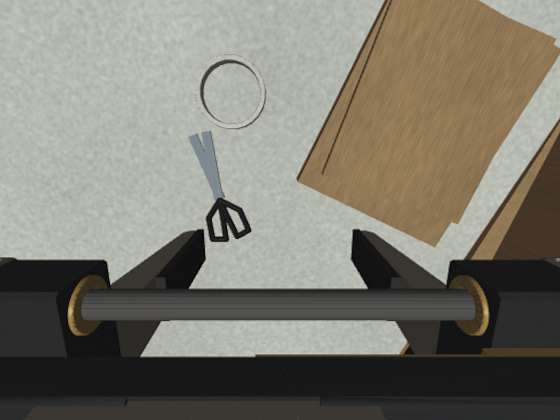

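Run:
```python
from h import *
t=cv2.imread('pics/raw_top0.png'); s=cv2.imread('pics/raw_scene0.png')
cv2.imwrite('pics/t1.png',cv2.resize(t[140:240,180:420],None,fx=3.3,fy=3.3,interpolation=cv2.INTER_CUBIC))
cv2.imwrite('pics/s1.png',cv2.resize(s[165:255,285:385],None,fx=6,fy=6,interpolation=cv2.INTER_CUBIC))
c=env.get_calibration('top')
for u,v in [(306,192),(351,201),(391,216),(302,232)]: print(px(c,u,v,7).round(1))
for u,v in [(219,195)]: print(px(c,u,v,50).round(1))
for u,v in [(215,189)]: print(px(c,u,v,145).round(1))
c=env.get_calibration('scene')
for u,v in [(169,283),(215,275),(262,260),(245,228)]: print(px(c,u,v,7).round(1))
```

```text
[592.7 -93.4   7. ]
[ 567.4 -236.6    7. ]
[ 522.7 -363.1    7. ]
[465.  -83.1   7. ]
[569.3 177.   50. ]
[571.7 176.6 145. ]
[ 525.4 -362.7    7. ]
[ 569.4 -234.8    7. ]
[595.2 -89.8   7. ]
[465.7 -82.6   7. ]
```

View pics/t1.png

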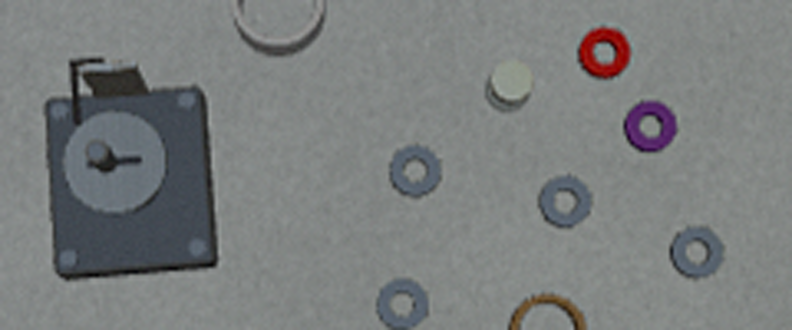

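View pics/s1.png

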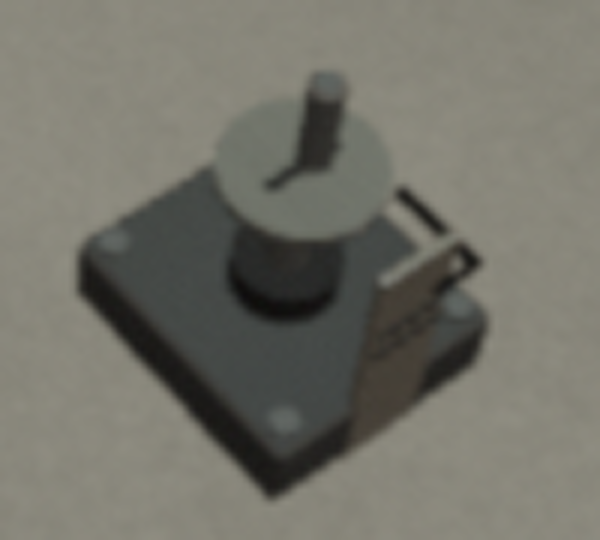

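```bash
cat >> h.py <<'E'
def tri(a,b):
    A=[];B=[]
    for n,(u,v) in (('top',a),('scene',b)):
        o,d=ray(env.get_calibration(n),u,v); d/=np.linalg.norm(d); P=np.eye(3)-np.outer(d,d); A.append(P);B.append(P@o)
    x=np.linalg.lstsq(np.vstack(A),np.hstack(B),rcond=None)[0]
    r=[np.linalg.norm(A[i]@x-B[i]) for i in(0,1)]; return x.round(1),np.round(r,1)
def st():
    s=env.get_state(); R=s['tcp_rot']; 
    print('t',round(s['t'],2),'p',s['ee_pos'].round(1),'yawY',np.degrees(np.arctan2(R[1,1],R[0,1])).round(2),'F',s['wrist_force'].round(2),'M',s['ft_torque'].round(2),'open',round(s['opening'],1),'zax',R[:,2].round(4)); return s
def go(target):
    s=st(); d=s['tcp_rot'].T@(np.array(target)-s['ee_pos']); print('tool delta',d.round(1),'dist',np.linalg.norm(d).round(1))
E
python3 - <<'E'
from h import *
k=3.3
print('post top',tri((180+97/k,140+150/k),(285+327/6,165+85/6)))
print('tray c',tri((180+115/k,140+161/k),(285+304/6,165+168/6)))
print('post base',tri((180+108/k,140+161/k),(285+317/6,165+168/6)))
print('gauge top', tri((180+112/k,140+69/k),(285+420/6,165+262/6)))
E
```

```text
post top (array([571.8, 184.8, 201.9]), array([0.4, 0.4]))
tray c (array([573.1, 178.1, 142.7]), array([0.8, 0.8]))
post base (array([573.8, 185.3, 138.8]), array([1.4, 1.4]))
gauge top (array([653.8, 184.7, 154.7]), array([3.3, 3.3]))
```

>>> {"name": "send_rows", "arguments": {"commands": [[0,0,0,0.12],[0,0,0,0.12],[0,0,0,0.12]], "jaw": 0.2}}

```text
t: 0.45
ee_pos: [269.9, -563.2, 403.1]
tcp_rot: [[0.997, 0.076, -0.001], [0.076, -0.997, 0.003], [-0.001, -0.003, -1.0]]
wrist_force: [0.8, -0.4, -0.3]
opening: 74.0
```

Run:
```python
from h import *
go((594,-91,330))
```

```text
t 0.45 p [ 269.9 -563.2  403.1] yawY -85.62 F [ 0.83 -0.39 -0.33] M [-0.02  0.03 -0.03] open 74.0 zax [-0.0013  0.0027 -1.    ]
tool delta [ 359.3 -445.9   74. ] dist 577.4
```

>>> {"name": "send_rows", "arguments": {"commands": [[0.03,-0.037,0.004,0],[0.03,-0.037,0.004,0],[0.03,-0.037,0.004,0],[0.03,-0.037,0.004,0],[0.03,-0.037,0.004,0],[0.03,-0.037,0.004,0],[0.03,-0.037,0.004,0],[0.03,-0.037,0.004,0]]}}

```text
t: 1.25
ee_pos: [492.1, -244.7, 369.2]
tcp_rot: [[0.998, 0.062, -0.001], [0.062, -0.998, 0.001], [-0.001, -0.001, -1.0]]
wrist_force: [-0.4, -1.0, -1.4]
opening: 73.6
```

Run:
```python
from h import *
go((594,-91,330))
```

```text
t 1.25 p [ 492.1 -244.7  369.2] yawY -86.47 F [-0.44 -1.   -1.44] M [ 0.02 -0.02 -0.03] open 73.6 zax [-1.5e-03  6.0e-04 -1.0e+00]
tool delta [ 111.2 -147.1   39.1] dist 188.5
```

>>> {"name": "send_rows", "arguments": {"commands": [[0.028,-0.037,0.01,0],[0.028,-0.037,0.01,0],[0.028,-0.037,0.01,0],[0.02,-0.025,0.007,0],[0.007,-0.01,0.002,0],[0,0,0,0]]}}

```text
t: 1.85
ee_pos: [599.1, -80.0, 327.6]
tcp_rot: [[0.998, 0.068, -0.002], [0.068, -0.998, 0.001], [-0.002, -0.001, -1.0]]
wrist_force: [-0.9, 0.6, -1.0]
opening: 73.8
```

Run:
```python
from h import *
go((594,-91,330))
cap('wrist','w1.png'); c=env.get_calibration('wrist'); print(np.round(c['T'],3).tolist()); print(proj(c,(594,-91,14)))
```

```text
t 1.85 p [599.1 -80.  327.6] yawY -86.12 F [-0.86  0.62 -0.96] M [ 0.02  0.   -0.01] open 73.8 zax [-1.7e-03  9.0e-04 -1.0e+00]
tool delta [-5.8 10.6 -2.4] dist 12.3
[[0.065, 0.969, 0.237, 664.975], [-0.998, 0.064, 0.015, -75.027], [-0.001, -0.237, 0.971, 307.169], [0.0, 0.0, 0.0, 1.0]]
(np.float64(288.9154530627856), np.float64(206.05725999544012))
```

View pics/w1.png

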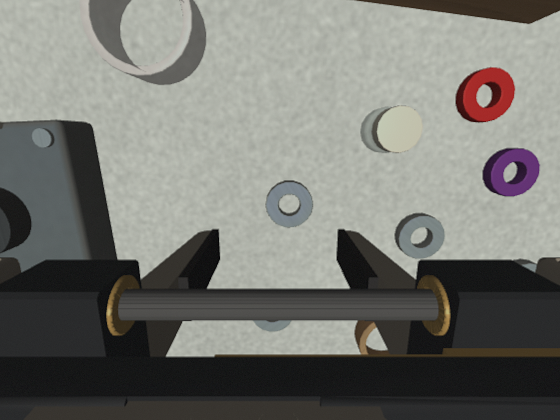

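Run:
```python
from h import *
c=env.get_calibration('wrist')
print(px(c,289,203.5,14).round(1),px(c,420,235.5,14).round(1))
im=cv2.imread('pics/raw_w1.png'); cv2.imwrite('pics/w1b.png',cv2.resize(im[160:260,240:460],None,fx=3.6,fy=3.6,interpolation=cv2.INTER_CUBIC))
```

```text
[596.7 -90.9  14. ] [ 570.8 -233.4   14. ]
```

View pics/w1b.png

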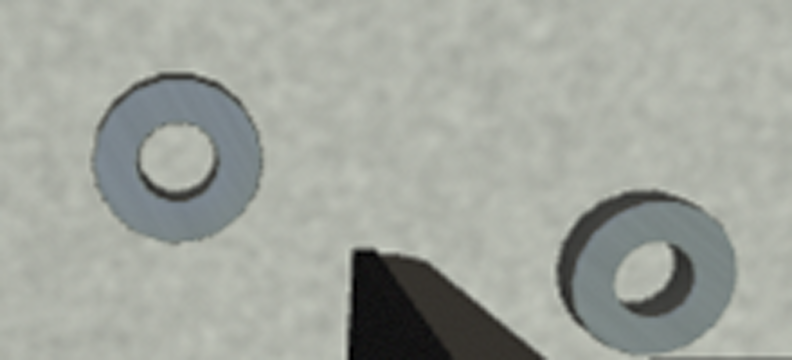

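Run:
```python
from h import *
go((596,-91,194))
```

```text
t 1.9 p [598.6 -80.8 327.7] yawY -86.16 F [ 0.53 -0.62  0.19] M [ 0.   -0.01  0.01] open 73.9 zax [-1.8e-03  7.0e-04 -1.0e+00]
tool delta [ -3.1  10.1 133.7] dist 134.1
```

>>> {"name": "send_rows", "arguments": {"commands": [[-0.004,0.011,0.02,0],[0,0,0.035,0],[0,0,0.03,0],[0,0,0.015,0],[0,0,0,0],[0,0,0,0]]}}

```text
t: 2.5
ee_pos: [592.8, -100.7, 229.1]
tcp_rot: [[0.998, 0.061, 0.002], [0.061, -0.998, -0.002], [0.002, 0.002, -1.0]]
wrist_force: [0.1, -0.6, 0.9]
opening: 73.5
```

Run:
```python
from h import *
go((596,-91,193))
cap('wrist','w2.png'); c=env.get_calibration('wrist');print(proj(c,(596,-91,14)))
```

```text
t 2.5 p [ 592.8 -100.7  229.1] yawY -86.53 F [ 0.08 -0.59  0.94] M [-0.01  0.04  0.04] open 73.5 zax [ 0.0021 -0.0017 -1.    ]
tool delta [ 3.7 -9.5 36.1] dist 37.5
(np.float64(266.0372681719497), np.float64(228.00209090227736))
```

View pics/w2.png

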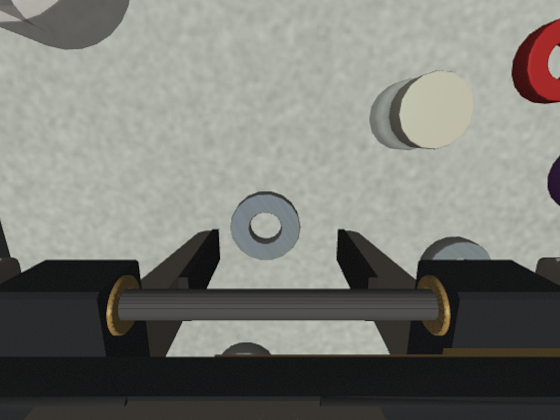

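>>> {"name": "send_rows", "arguments": {"commands": [[0.004,-0.008,0.003,0],[0,0,0,0],[0,0,0,0]]}}

```text
t: 2.85
ee_pos: [597.9, -91.9, 229.4]
tcp_rot: [[0.998, 0.061, 0.007], [0.061, -0.998, -0.003], [0.007, 0.003, -1.0]]
wrist_force: [-0.5, -0.4, -1.0]
opening: 73.1
```

Run:
```python
from h import *
go((597,-91,193))
```

```text
t 2.85 p [597.9 -91.9 229.4] yawY -86.53 F [-0.52 -0.35 -0.97] M [-0.01 -0.04  0.01] open 73.1 zax [ 0.0074 -0.0026 -1.    ]
tool delta [-1.1 -1.1 36.4] dist 36.5
```

>>> {"name": "send_rows", "arguments": {"commands": [[-0.001,-0.001,0.015,0],[0,0,0.012,0],[0,0,0.006,0],[0,0,0.001,0],[0,0,0,0]]}}

```text
t: 3.35
ee_pos: [596.9, -90.5, 192.2]
tcp_rot: [[0.998, 0.062, 0.007], [0.062, -0.998, -0.003], [0.007, 0.003, -1.0]]
wrist_force: [0.9, 1.3, 0.3]
opening: 73.7
```

Run:
```python
from h import *
go((597,-91,193))
```

```text
t 3.35 p [596.9 -90.5 192.2] yawY -86.46 F [0.94 1.26 0.34] M [ 0.    0.01 -0.02] open 73.7 zax [ 0.007  -0.0026 -1.    ]
tool delta [ 0.   0.5 -0.8] dist 1.0
```

>>> {"name": "send_rows", "arguments": {"commands": [[0,0,-0.001,0],[0,0,0,0],[0,0,0,0],[0,0,0,0],[0,0,0,0],[0,0,0,0]], "jaw": 0.6, "grip_force": 20}}

```text
t: 3.95
ee_pos: [597.0, -90.7, 193.8]
tcp_rot: [[0.998, 0.061, 0.008], [0.061, -0.998, -0.003], [0.007, 0.003, -1.0]]
wrist_force: [-0.2, -0.1, -2.1]
opening: 49.8
```

>>> {"name": "send_rows", "arguments": {"commands": [[0,0,-0.01,0],[0,0,-0.02,0],[0,0,-0.01,0],[0,0,0,0],[0,0,0,0]]}}

```text
t: 4.45
ee_pos: [596.5, -90.5, 236.4]
tcp_rot: [[0.998, 0.061, 0.007], [0.062, -0.998, -0.003], [0.007, 0.003, -1.0]]
wrist_force: [0.0, 0.5, -2.1]
opening: 49.8
```

Run:
```python
from h import *
go((573,185,410))
cap('wrist','w3.png',(180,180,380,300),3.6)
c=env.get_calibration('wrist'); s=st(); p=s['ee_pos']+s['tcp_rot']@np.array([0,0,190-14+2.])
print('tool axis at ring top level projects',proj(c,p))
```

```text
t 4.45 p [596.5 -90.5 236.4] yawY -86.48 F [ 0.04  0.51 -2.07] M [ 0.05 -0.02 -0.01] open 49.8 zax [ 0.0074 -0.0026 -1.    ]
tool delta [  -5.3 -275.9 -174.5] dist 326.5
t 4.5 p [596.6 -90.5 236.3] yawY -86.48 F [ 0.3   0.54 -1.42] M [ 0.04 -0.06 -0.02] open 49.7 zax [ 0.0074 -0.0026 -1.    ]
tool axis at ring top level projects (np.float64(280.31720203664736), np.float64(253.01902679478025))
```

View pics/w3.png

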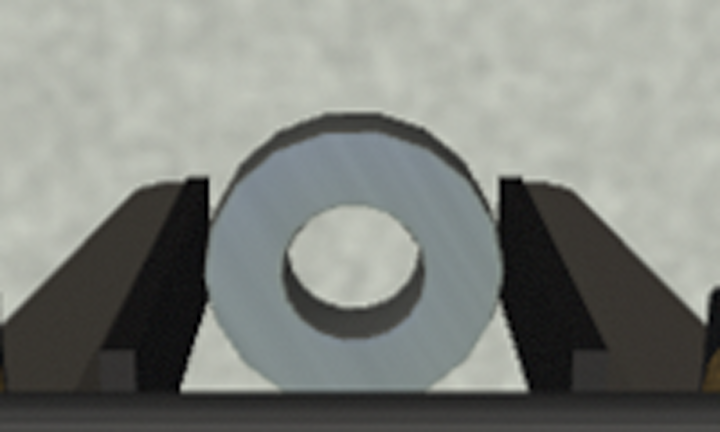

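>>> {"name": "send_rows", "arguments": {"commands": [[0,-0.01,-0.03,0],[0,-0.02,-0.035,0],[0,-0.02,-0.035,0],[-0.001,-0.025,-0.03,0],[-0.001,-0.03,-0.025,0],[-0.001,-0.03,-0.015,0],[-0.001,-0.03,0,0],[-0.001,-0.02,0,0]]}}

```text
t: 5.3
ee_pos: [577.9, 98.3, 406.7]
tcp_rot: [[0.998, 0.056, -0.001], [0.056, -0.998, -0.001], [-0.001, 0.001, -1.0]]
wrist_force: [0.6, -0.7, -1.7]
opening: 49.6
```

Run:
```python
from h import *
go((573,185,425))
```

```text
t 5.3 p [577.9  98.3 406.7] yawY -86.77 F [ 0.64 -0.67 -1.67] M [ 0.04 -0.   -0.01] open 49.6 zax [-9.e-04 -1.e-03 -1.e+00]
tool delta [ -0.  -86.8 -18.4] dist 88.8
```

>>> {"name": "send_rows", "arguments": {"commands": [[0,-0.02,-0.014,0],[0,-0.025,-0.004,0],[0,-0.018,0,0],[0,-0.01,0,0],[0,-0.003,0,0],[0,0,0,0]]}}

```text
t: 5.9
ee_pos: [572.1, 179.6, 421.3]
tcp_rot: [[0.998, 0.06, -0.006], [0.06, -0.998, -0.002], [-0.007, 0.002, -1.0]]
wrist_force: [0.2, -1.0, -2.5]
opening: 49.6
```

Run:
```python
from h import *
go((573,185,420))
cap('wrist','w4.png'); c=env.get_calibration('wrist')
print(proj(c,(571.8,184.8,202)))
im=cv2.imread('pics/raw_w4.png'); cv2.imwrite('pics/w4b.png',cv2.resize(im[180:300,180:380],None,fx=3.6,fy=3.6,interpolation=cv2.INTER_CUBIC))
```

```text
t 5.9 p [572.1 179.6 421.3] yawY -86.56 F [ 0.25 -1.   -2.51] M [ 0.02 -0.05 -0.01] open 49.6 zax [-0.0065 -0.0024 -1.    ]
tool delta [ 1.3 -5.4  1.2] dist 5.7
(np.float64(271.540400626659), np.float64(228.56480948079457))
```

View pics/w4.png

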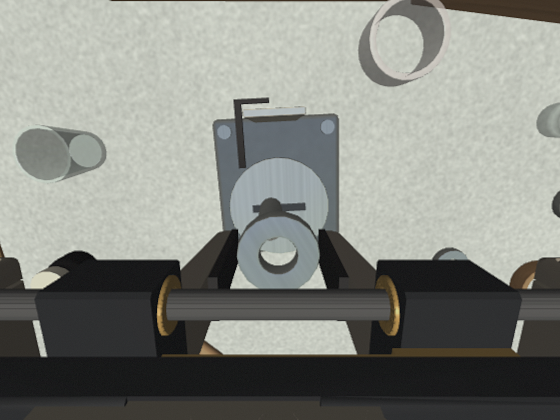

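View pics/w4b.png

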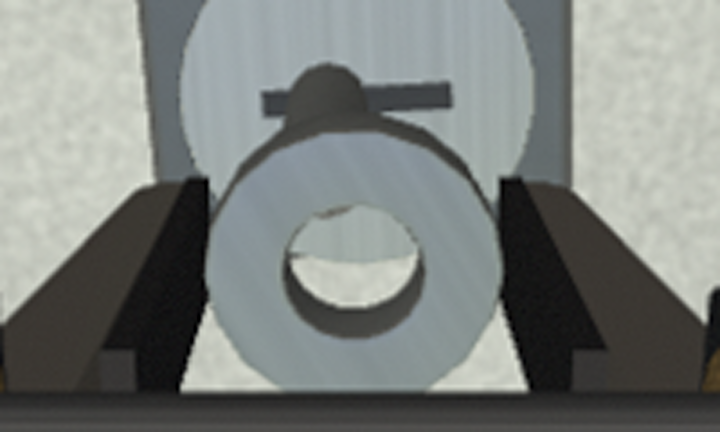

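Run:
```python
from h import *
c=env.get_calibration('wrist')
print('ring',px(c,278.3,255.4,241.5).round(1))
print('post',px(c,180+328/3.6,180+102/3.6,142).round(1))
print('slot ends',px(c,180+262/3.6,180+104/3.6,142).round(1),px(c,180+452/3.6,180+95/3.6,142).round(1))
print('tray ctr',px(c,180+357/3.6,180+98/3.6,142).round(1))
```

```text
ring [568.6 179.9 241.5]
post [571.3 186.3 142. ]
slot ends [569.8 203.2 142. ] [574.9 154.7 142. ]
tray ctr [572.7 179.  142. ]
```

>>> {"name": "send_rows", "arguments": {"commands": [[0.003,-0.006,0,0],[0,0,0.006,0],[0,0,0,0],[0,0,0,0]]}}

```text
t: 6.35
ee_pos: [575.3, 183.7, 414.1]
tcp_rot: [[0.998, 0.057, -0.007], [0.057, -0.998, -0.003], [-0.008, 0.003, -1.0]]
wrist_force: [0.5, 0.5, -1.1]
opening: 49.4
```

Run:
```python
from h import *
st()
cap('wrist','w5.png',(230,200,330,280),8); cap('scene','s5.png',(290,120,390,220),6);cap('top','t5.png',(180,150,260,210),8)
```

```text
t 6.35 p [575.3 183.7 414.1] yawY -86.72 F [ 0.5   0.52 -1.09] M [ 0.02 -0.03  0.01] open 49.4 zax [-0.0073 -0.0032 -1.    ]
```

View pics/w5.png

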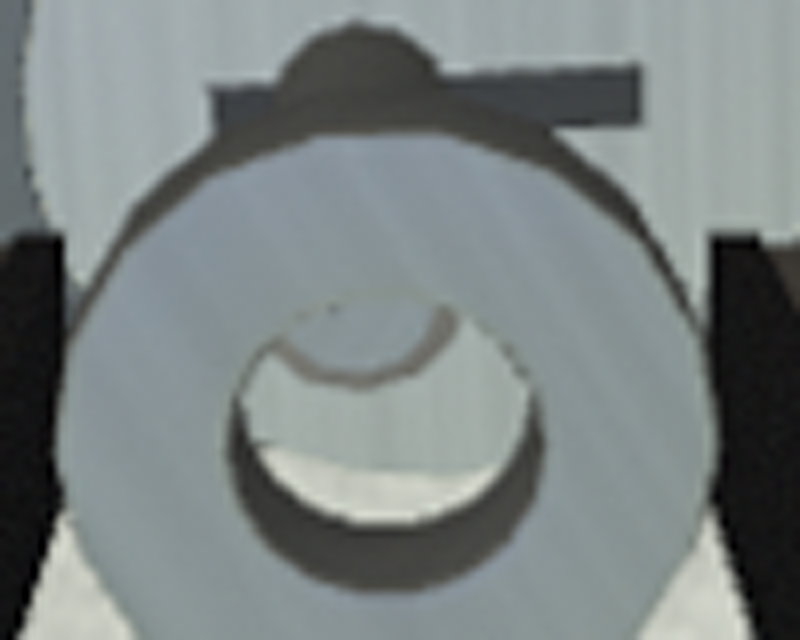

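View pics/s5.png

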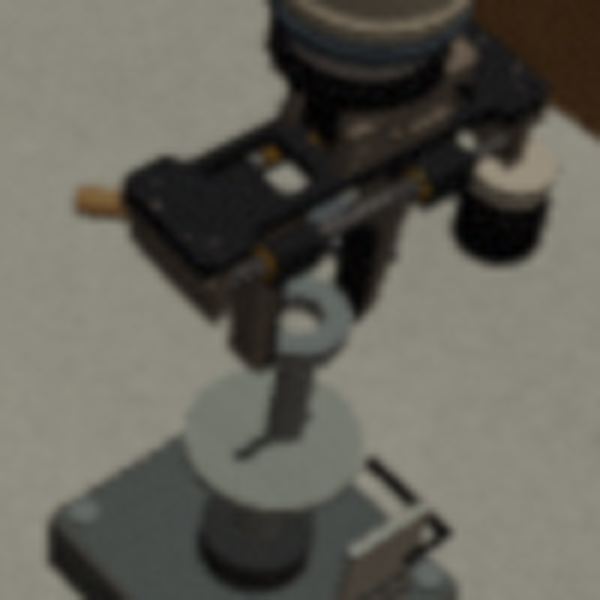

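Run:
```python
from h import *
c=env.get_calibration('wrist')
r=px(c,230+387/8,200+444/8,234.3)
for z in (196,200,204):
  a=px(c,230+365/8,200+388/8,z); 
  # edge point nearest-robot (-x), radius 10
  p=a+np.array([10,0,0]); print('ring',r.round(1),'post',p.round(1),'d',(p-r).round(1))
```

```text
ring [571.4 184.3 234.3] post [570.  185.5 196. ] d [ -1.5   1.2 -38.3]
ring [571.4 184.3 234.3] post [571.6 185.5 200. ] d [  0.2   1.3 -34.3]
ring [571.4 184.3 234.3] post [573.3 185.6 204. ] d [  1.8   1.3 -30.3]
```

View pics/t5.png

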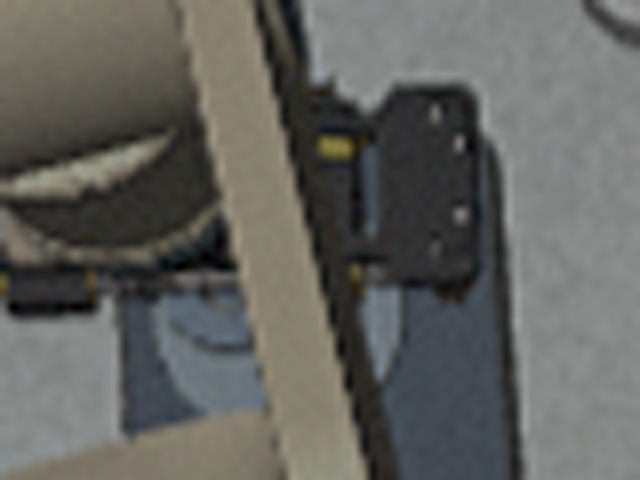

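>>> {"name": "send_rows", "arguments": {"commands": [[0,-0.0012,0.005,0],[0,0,0.003,0],[0,0,0.002,0],[0,0,0,0]]}}

```text
t: 6.9
ee_pos: [574.9, 185.0, 403.5]
tcp_rot: [[0.998, 0.057, -0.007], [0.057, -0.998, -0.003], [-0.007, 0.003, -1.0]]
wrist_force: [-0.6, 0.3, -2.0]
opening: 49.4
```

Run:
```python
from h import *
st()
cap('wrist','w6.png',(230,200,330,280),8)
```

```text
t 6.9 p [574.9 185.  403.5] yawY -86.71 F [-0.58  0.33 -2.04] M [0.01 0.03 0.  ] open 49.4 zax [-0.0071 -0.0031 -1.    ]
```

View pics/w6.png

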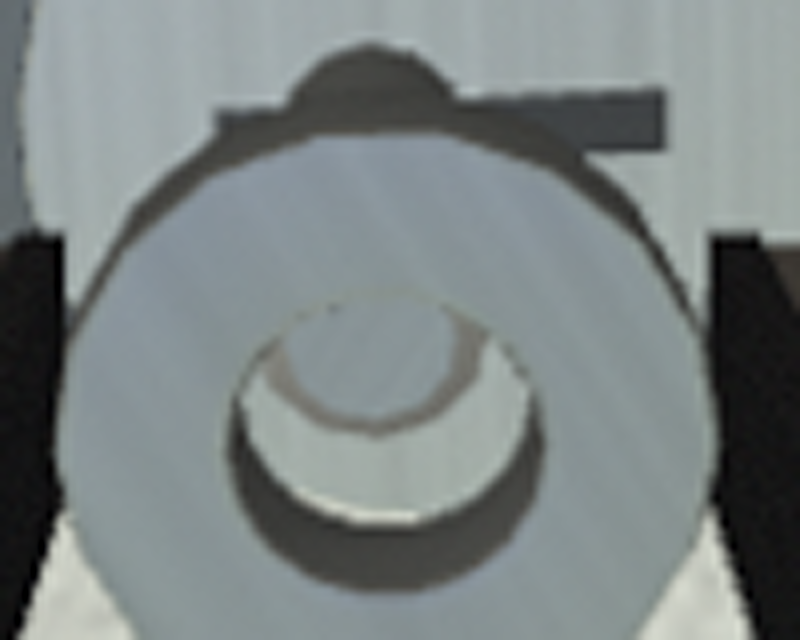

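Run:
```python
from h import *
c=env.get_calibration('wrist')
zb=403.5-193.8
r=px(c,230+387/8,200+444/8,zb+14); rb=px(c,230+388/8,200+524/8,zb)+[11.5,0,0]
for z in (197,199,201):
  p=px(c,230+374/8,200+437/8,z)+[10,0,0]; print('ring',r.round(1),rb.round(1),'post',p.round(1),'d',(p-rb).round(1))
for dz in (0,3): # inner circle bottom at r=7
  p=px(c,230+372/8,200+417/8,199+dz)+[7,0,0]; print(p.round(1))
```

```text
ring [571.3 185.5 223.7] [569.7 184.6 209.7] post [570.2 185.9 197. ] d [  0.5   1.3 -12.7]
ring [571.3 185.5 223.7] [569.7 184.6 209.7] post [571.  185.9 199. ] d [  1.4   1.3 -10.7]
ring [571.3 185.5 223.7] [569.7 184.6 209.7] post [571.9 185.9 201. ] d [ 2.2  1.4 -8.7]
[569.9 186.2 199. ]
[571.1 186.2 202. ]
```

>>> {"name": "send_rows", "arguments": {"commands": [[0.0005,-0.0007,0.003,0],[0,0,0.003,0],[0,0,0.001,0],[0,0,0,0]]}}

```text
t: 7.35
ee_pos: [575.5, 185.8, 396.1]
tcp_rot: [[0.998, 0.057, -0.007], [0.057, -0.998, -0.003], [-0.007, 0.003, -1.0]]
wrist_force: [-0.4, 0.3, -2.1]
opening: 49.2
```

Run:
```python
from h import *
st()
cap('wrist','w7.png',(230,200,330,280),8)
```

```text
t 7.35 p [575.5 185.8 396.1] yawY -86.71 F [-0.36  0.34 -2.06] M [ 0.03 -0.01  0.02] open 49.2 zax [-0.0066 -0.003  -1.    ]
```

View pics/w7.png

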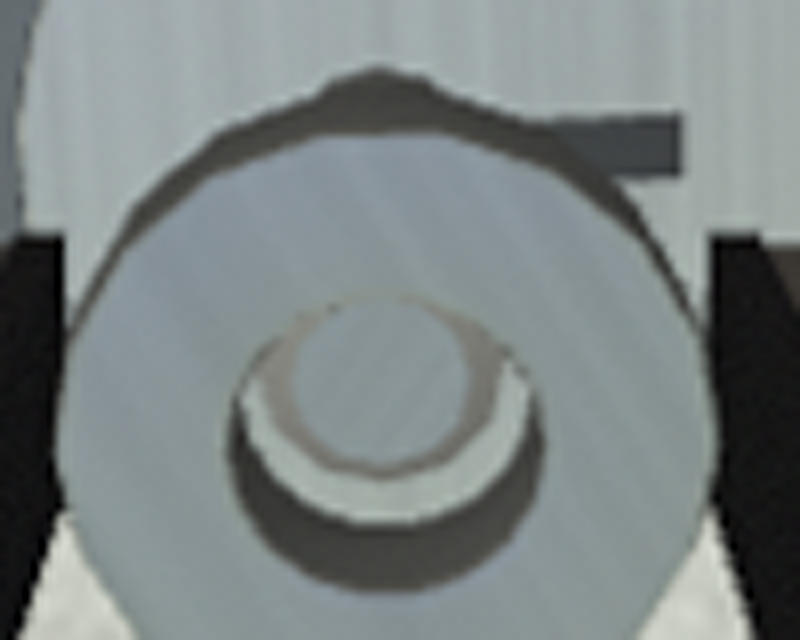

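>>> {"name": "send_rows", "arguments": {"commands": [[0,-0.0004,0.002,0],[0,0,0.002,0],[0,0,0.002,0],[0,0,0,0]]}}

```text
t: 7.8
ee_pos: [575.5, 186.3, 389.8]
tcp_rot: [[0.998, 0.057, -0.006], [0.057, -0.998, -0.003], [-0.006, 0.002, -1.0]]
wrist_force: [-0.5, 0.7, -2.1]
opening: 49.6
```

Run:
```python
from h import *
st()
cap('wrist','w8.png',(230,200,330,280),8)
```

```text
t 7.8 p [575.5 186.3 389.8] yawY -86.71 F [-0.46  0.69 -2.09] M [0.06 0.02 0.01] open 49.6 zax [-0.0063 -0.0029 -1.    ]
```

View pics/w8.png

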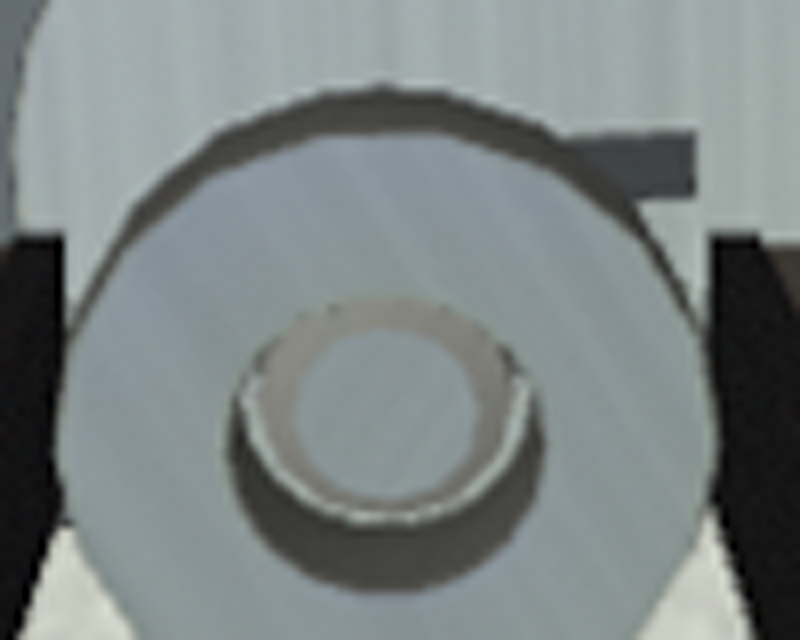

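>>> {"name": "send_rows", "arguments": {"commands": [[0,0,0.003,0],[0,0,0.003,0],[0,0,0.003,0],[0,0,0.003,0],[0,0,0,0]]}}

```text
t: 8.35
ee_pos: [575.5, 186.2, 376.9]
tcp_rot: [[0.998, 0.057, -0.006], [0.057, -0.998, -0.003], [-0.006, 0.002, -1.0]]
wrist_force: [0.0, -0.3, -2.3]
opening: 49.6
```

Run:
```python
from h import *
st()
cap('wrist','w9.png',(230,200,330,280),8)
```

```text
t 8.35 p [575.5 186.2 376.9] yawY -86.71 F [ 0.02 -0.33 -2.29] M [ 0.07 -0.01 -0.03] open 49.6 zax [-0.0061 -0.0028 -1.    ]
```

View pics/w9.png

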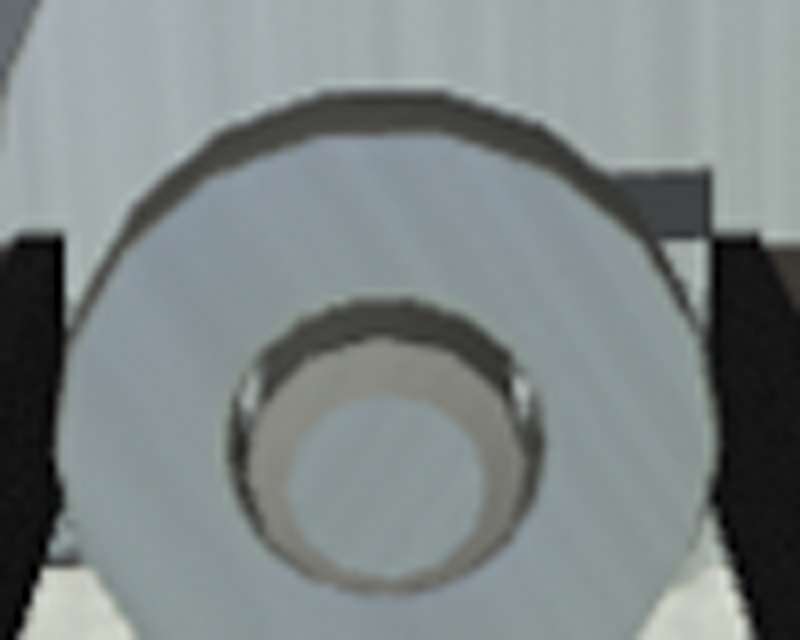

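>>> {"name": "send_rows", "arguments": {"commands": [[-0.0008,0,0.003,0],[0,0,0.003,0],[0,0,0.003,0],[0,0,0.003,0],[0,0,0,0]]}}

```text
t: 8.9
ee_pos: [575.0, 186.2, 364.5]
tcp_rot: [[0.998, 0.057, -0.004], [0.057, -0.998, -0.002], [-0.004, 0.002, -1.0]]
wrist_force: [0.1, -0.4, -1.5]
opening: 49.3
```

Run:
```python
from h import *
st()
cap('wrist','w10.png',(220,180,340,300),5)
```

```text
t 8.9 p [575.  186.2 364.5] yawY -86.71 F [ 0.14 -0.41 -1.54] M [ 0.06 -0.11 -0.02] open 49.3 zax [-0.0043 -0.0023 -1.    ]
```

View pics/w10.png

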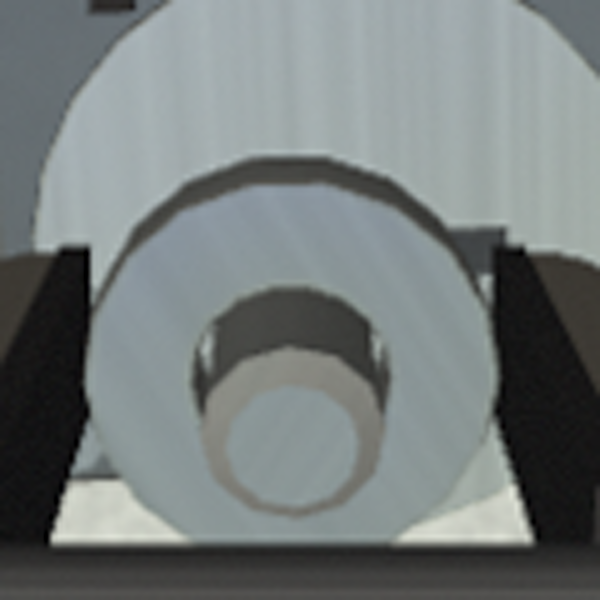

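>>> {"name": "send_rows", "arguments": {"commands": [[0,0,0.004,0],[0,0,0.004,0],[0,0,0.004,0],[0,0,0.004,0],[0,0,0.002,0],[0,0,0,0]]}}

```text
t: 9.55
ee_pos: [575.0, 186.2, 345.1]
tcp_rot: [[0.998, 0.057, -0.004], [0.057, -0.998, -0.002], [-0.004, 0.002, -1.0]]
wrist_force: [0.3, 0.3, -1.3]
opening: 49.4
```

Run:
```python
from h import *
st()
cap('wrist','w11.png',(220,180,340,300),5); cap('scene','s11.png',(290,130,390,230),6)
```

```text
t 9.55 p [575.  186.2 345.1] yawY -86.71 F [ 0.29  0.32 -1.28] M [ 0.02 -0.07  0.01] open 49.4 zax [-0.0042 -0.0023 -1.    ]
```

View pics/w11.png

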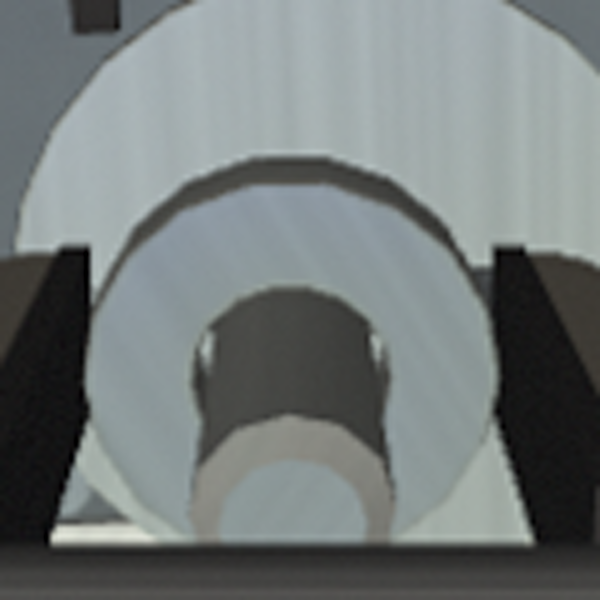

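View pics/s11.png

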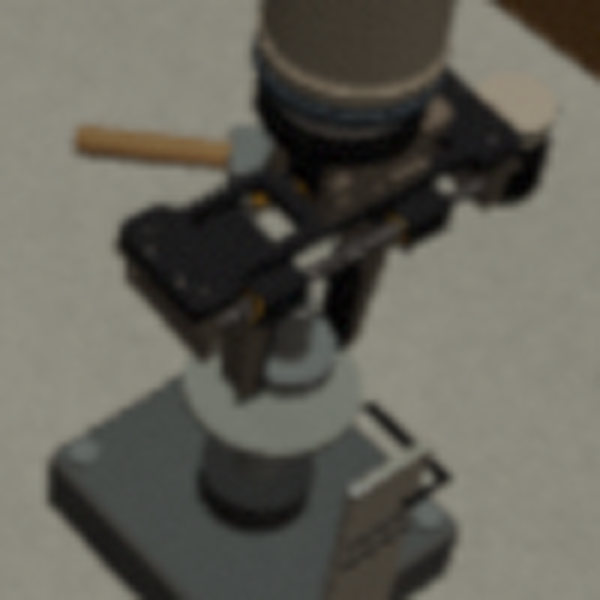

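>>> {"name": "send_rows", "arguments": {"commands": [[0,0,0.002,0],[0,0,0.002,0],[0,0,0.002,0],[0,0,0.002,0],[0,0,0.002,0],[0,0,0.002,0],[0,0,0,0]]}}

```text
t: 10.35
ee_pos: [574.9, 186.2, 332.7]
tcp_rot: [[0.998, 0.057, -0.004], [0.057, -0.998, -0.002], [-0.004, 0.002, -1.0]]
wrist_force: [-0.0, -0.3, -0.6]
opening: 49.2
```

Run:
```python
from h import *
st()
cap('wrist','w12.png',(220,180,340,300),5); cap('scene','s12.png',(290,130,390,230),6)
```

```text
t 10.35 p [574.9 186.2 332.7] yawY -86.71 F [-0.04 -0.25 -0.57] M [ 0.04 -0.02 -0.03] open 49.2 zax [-0.0038 -0.0021 -1.    ]
```

View pics/w12.png

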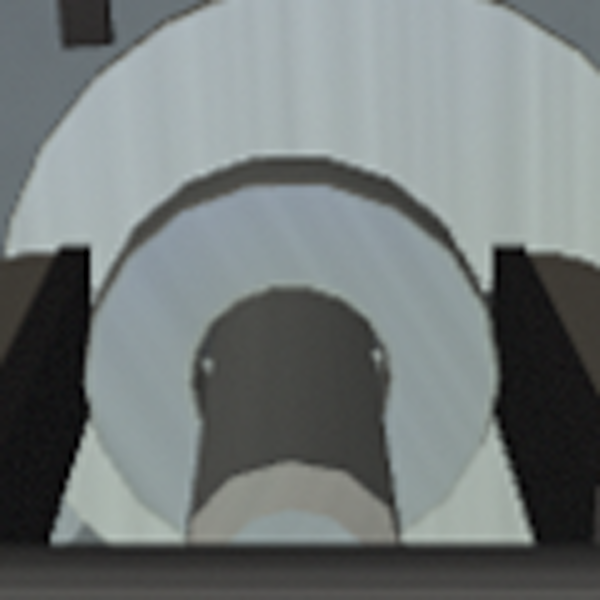

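View pics/s12.png

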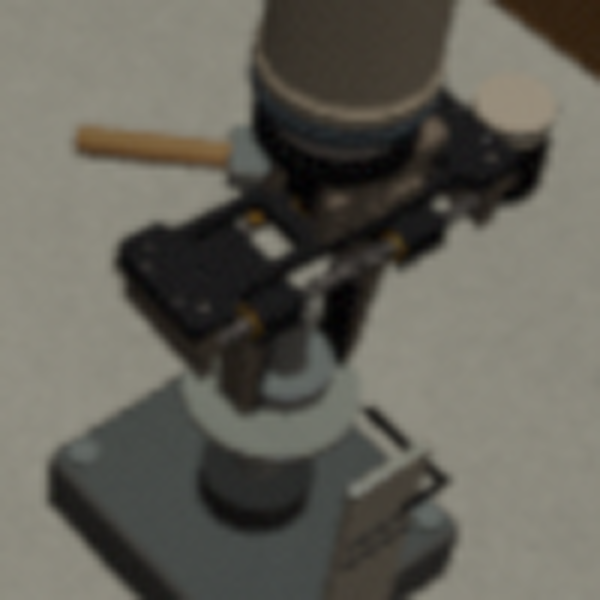

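>>> {"name": "send_rows", "arguments": {"commands": [[0,0,0.002,0],[0,0,0.002,0],[0,0,0.002,0],[0,0,0.002,0],[0,0,0,0]]}}

```text
t: 10.95
ee_pos: [574.9, 186.2, 324.7]
tcp_rot: [[0.998, 0.057, -0.003], [0.057, -0.998, -0.002], [-0.004, 0.002, -1.0]]
wrist_force: [0.0, 0.5, -0.5]
opening: 49.6
```

Run:
```python
from h import *
st()
cap('wrist','w13.png',(220,180,340,300),5); st()
```

```text
t 10.95 p [574.9 186.2 324.7] yawY -86.71 F [ 0.05  0.48 -0.51] M [-0.01  0.03 -0.05] open 49.6 zax [-0.0035 -0.002  -1.    ]
t 11.0 p [574.9 186.2 324.8] yawY -86.71 F [ 0.33  0.08 -0.18] M [-0.   -0.    0.04] open 49.8 zax [-0.0035 -0.002  -1.    ]
```

View pics/w13.png

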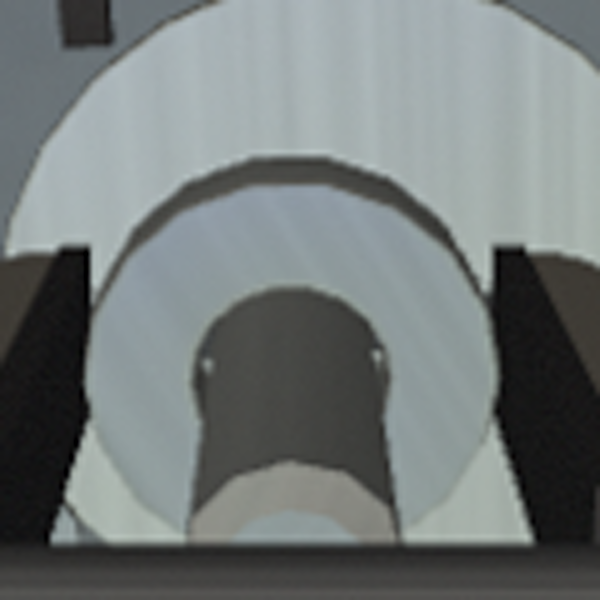

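>>> {"name": "send_rows", "arguments": {"commands": [[0,0,0,0],[0,0,0,0],[0,0,-0.002,0],[0,0,0,0],[0,0,0,0],[0,0,0,0]], "jaw": 0.25}}

```text
t: 11.6
ee_pos: [575.0, 186.3, 327.4]
tcp_rot: [[0.998, 0.057, -0.003], [0.057, -0.998, -0.002], [-0.003, 0.002, -1.0]]
wrist_force: [0.4, -0.5, -0.8]
opening: 68.8
```

Run:
```python
from h import *
st()
cap('wrist','w14.png',(220,180,340,300),5); st(); cap('scene','s14.png',(290,130,390,230),6)
```

```text
t 11.6 p [575.  186.3 327.4] yawY -86.71 F [ 0.42 -0.47 -0.8 ] M [-0.    0.05  0.03] open 68.8 zax [-0.0031 -0.0018 -1.    ]
t 11.65 p [575.  186.3 327.3] yawY -86.71 F [-0.15 -1.09  1.09] M [0.04 0.02 0.03] open 68.9 zax [-0.0031 -0.0018 -1.    ]
```

View pics/w14.png

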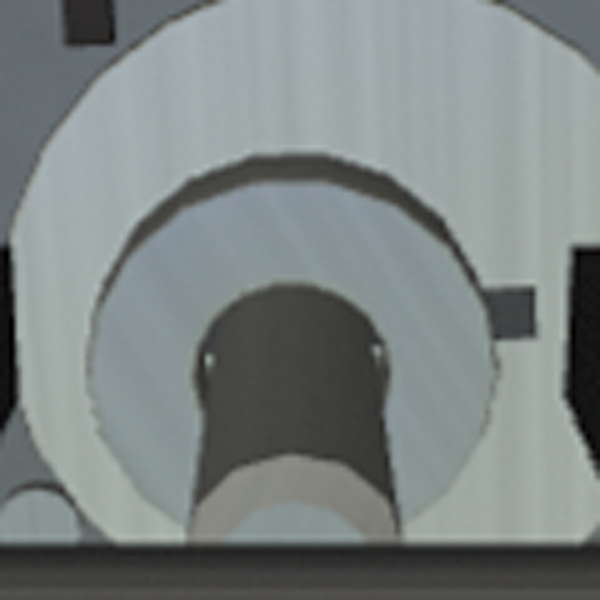

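View pics/s14.png

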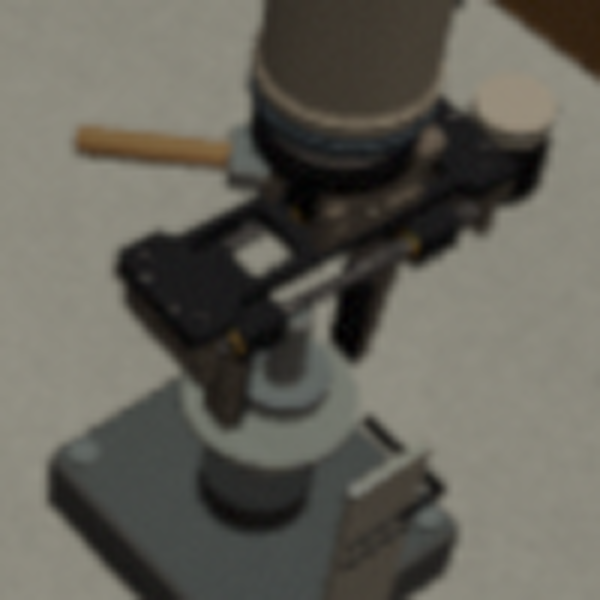

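>>> {"name": "send_rows", "arguments": {"commands": [[0,0,-0.01,0],[0,0,-0.025,0],[0,0,-0.03,0],[0,0,-0.02,0],[-0.01,0.02,0,0],[-0.015,0.04,0,0],[-0.018,0.045,0,0],[-0.018,0.045,0.01,0]]}}

```text
t: 12.5
ee_pos: [521.4, 31.6, 408.4]
tcp_rot: [[0.998, 0.065, -0.0], [0.065, -0.998, -0.002], [-0.0, 0.002, -1.0]]
wrist_force: [0.3, -0.9, -0.9]
opening: 68.8
```

Run:
```python
from h import *
go((465,-83,240))
```

```text
t 12.5 p [521.4  31.6 408.4] yawY -86.28 F [ 0.26 -0.85 -0.93] M [ 0.03 -0.03  0.03] open 68.8 zax [-1.0e-04 -1.7e-03 -1.0e+00]
tool delta [-63.7 110.5 168.6] dist 211.4
```

>>> {"name": "send_rows", "arguments": {"commands": [[-0.02,0.03,0.035,0],[-0.018,0.025,0.035,0],[-0.012,0.018,0.03,0],[-0.006,0.01,0.02,0],[0,0,0.005,0],[0,0,0,0],[0,0,0,0]]}}

```text
t: 13.2
ee_pos: [460.2, -65.0, 280.4]
tcp_rot: [[0.998, 0.058, -0.003], [0.058, -0.998, -0.003], [-0.003, 0.003, -1.0]]
wrist_force: [0.2, -0.3, 0.3]
opening: 69.0
```

Run:
```python
from h import *
go((465,-83,240))
cap('wrist','w15.png'); c=env.get_calibration('wrist');print(proj(c,(465,-83,14)))
```

```text
t 13.2 p [460.2 -65.  280.4] yawY -86.68 F [ 0.16 -0.33  0.31] M [ 0.02  0.04 -0.02] open 69.0 zax [-0.003 -0.003 -1.   ]
tool delta [ 3.9 18.1 40.4] dist 44.5
(np.float64(299.54304440494246), np.float64(208.81854285930567))
```

View pics/w15.png

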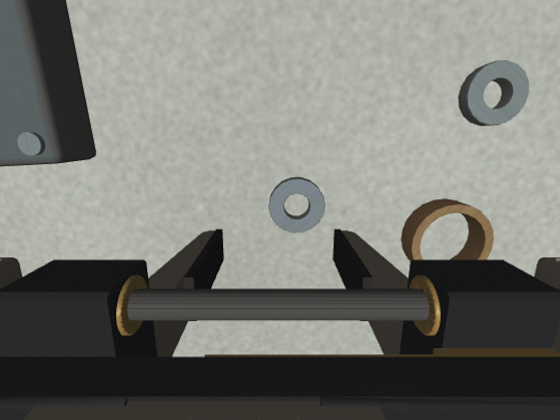

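Run:
```python
from h import *
c=env.get_calibration('wrist'); p=px(c,297,205.3,14); print(p.round(1)); go((p[0],p[1],230))
```

```text
[468.  -80.5  14. ]
t 13.25 p [460.5 -64.8 280.7] yawY -86.66 F [ 0.36  0.14 -0.44] M [ 0.06  0.01 -0.02] open 68.9 zax [-0.0023 -0.003  -1.    ]
tool delta [ 6.8 16.  50.7] dist 53.6
```

>>> {"name": "send_rows", "arguments": {"commands": [[0.003,0.008,0.02,0],[0.002,0.006,0.02,0],[0,0.001,0.01,0],[0,0,0,0],[0,0,0,0]]}}

```text
t: 13.75
ee_pos: [470.5, -77.8, 234.3]
tcp_rot: [[0.998, 0.063, 0.008], [0.063, -0.998, -0.004], [0.008, 0.005, -1.0]]
wrist_force: [0.5, -0.4, 0.2]
opening: 68.9
```

Run:
```python
from h import *
cap('wrist','w16.png',(180,180,380,300),3.6);go((466,-81,194))
```

```text
t 13.8 p [470.5 -77.8 234.4] yawY -86.41 F [ 0.49  0.19 -0.7 ] M [-0.04  0.04  0.03] open 68.8 zax [ 0.0081 -0.0044 -1.    ]
tool delta [-5.   2.7 40.4] dist 40.8
```

View pics/w16.png

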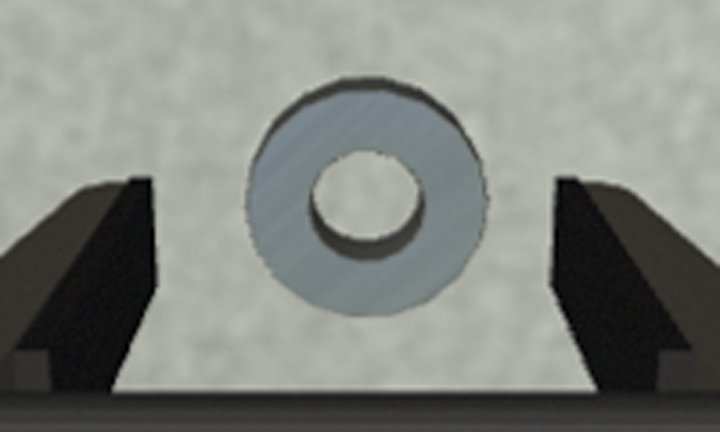

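Run:
```python
from h import *
c=env.get_calibration('wrist'); p=px(c,180+367/3.6,180+204/3.6,14); s=st(); R=s['tcp_rot']
tip=s['ee_pos']+R[:,2]*190; print(p.round(1),tip.round(1),(R.T@(p-tip)).round(1))
```

```text
t 13.8 p [470.5 -77.8 234.4] yawY -86.41 F [ 0.49  0.19 -0.7 ] M [-0.04  0.04  0.03] open 68.8 zax [ 0.0081 -0.0044 -1.    ]
[467.3 -80.7  14. ] [472.  -78.7  44.4] [-5.1  1.5 30.4]
```

>>> {"name": "send_rows", "arguments": {"commands": [[-0.004,0.0025,0.012,0],[0,0,0.012,0],[0,0,0.008,0],[0,0,0.003,0],[0,0,0,0],[0,0,0,0]]}}

```text
t: 14.4
ee_pos: [466.8, -80.5, 197.4]
tcp_rot: [[0.998, 0.063, 0.009], [0.063, -0.998, -0.005], [0.009, 0.005, -1.0]]
wrist_force: [-0.6, 0.1, -0.1]
opening: 68.8
```

Run:
```python
from h import *
go((466,-81,194))
```

```text
t 14.4 p [466.8 -80.5 197.4] yawY -86.37 F [-0.57  0.11 -0.08] M [ 0.01  0.06 -0.05] open 68.8 zax [ 0.0094 -0.0046 -0.9999]
tool delta [-0.9  0.4  3.4] dist 3.5
```

>>> {"name": "send_rows", "arguments": {"commands": [[-0.001,0,0.0035,0],[0,0,0,0],[0,0,0,0]]}}

```text
t: 14.7
ee_pos: [466.1, -80.7, 194.0]
tcp_rot: [[0.998, 0.063, 0.01], [0.063, -0.998, -0.005], [0.01, 0.005, -1.0]]
wrist_force: [0.1, 0.4, 0.6]
opening: 68.9
```

>>> {"name": "send_rows", "arguments": {"commands": [[0,0,0,0],[0,0,0,0],[0,0,0,0],[0,0,0,0],[0,0,0,0]], "jaw": 0.6, "grip_force": 20}}

```text
t: 15.2
ee_pos: [466.2, -80.7, 194.4]
tcp_rot: [[0.998, 0.063, 0.011], [0.063, -0.998, -0.005], [0.011, 0.006, -1.0]]
wrist_force: [0.8, 0.0, -1.0]
opening: 49.1
```

>>> {"name": "send_rows", "arguments": {"commands": [[0,0,-0.01,0],[0,-0.01,-0.03,0],[0.01,-0.02,-0.035,0],[0.012,-0.025,-0.035,0],[0.015,-0.03,-0.03,0],[0.015,-0.03,-0.025,0],[0.015,-0.025,-0.015,0],[0.01,-0.02,-0.005,0]]}}

```text
t: 16.0
ee_pos: [530.3, 88.7, 390.6]
tcp_rot: [[0.998, 0.058, 0.008], [0.058, -0.998, -0.003], [0.008, 0.003, -1.0]]
wrist_force: [0.2, 0.1, -0.9]
opening: 48.9
```

Run:
```python
from h import *
go((575,186,410))
```

```text
t 16.0 p [530.3  88.7 390.6] yawY -86.65 F [ 0.19  0.1  -0.87] M [ 0.01 -0.07  0.03] open 48.9 zax [ 0.0083 -0.0027 -1.    ]
tool delta [ 50.4 -94.5 -19.3] dist 108.8
```

>>> {"name": "send_rows", "arguments": {"commands": [[0.012,-0.02,-0.012,0],[0.014,-0.025,-0.005,0],[0.011,-0.02,0,0],[0.006,-0.012,0,0],[0.001,-0.003,0,0],[0,0,0,0],[0,0,0,0]]}}

```text
t: 16.7
ee_pos: [568.9, 176.1, 413.2]
tcp_rot: [[0.998, 0.062, 0.01], [0.062, -0.998, -0.002], [0.01, 0.003, -1.0]]
wrist_force: [-0.6, -0.1, -2.6]
opening: 48.6
```

Run:
```python
from h import *
go((575,186,400))
cap('wrist','w17.png',(180,180,380,300),4)
```

```text
t 16.7 p [568.9 176.1 413.2] yawY -86.47 F [-0.6  -0.07 -2.58] M [-0.    0.01  0.01] open 48.6 zax [ 0.0104 -0.0023 -0.9999]
tool delta [ 6.6 -9.6 13.2] dist 17.6
```

View pics/w17.png

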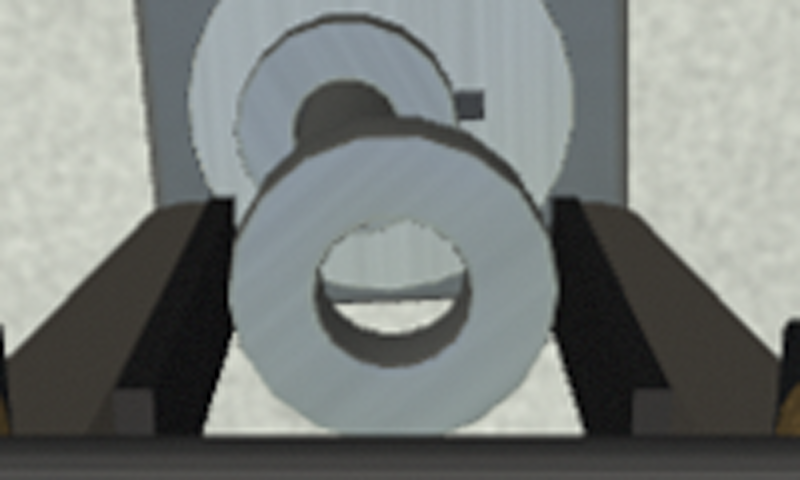

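>>> {"name": "send_rows", "arguments": {"commands": [[0.002,-0.007,0.003,0],[0.001,-0.003,0.004,0],[0,0,0.003,0],[0,0,0,0],[0,0,0,0]]}}

```text
t: 17.25
ee_pos: [571.0, 185.0, 401.7]
tcp_rot: [[0.998, 0.059, 0.009], [0.059, -0.998, -0.003], [0.009, 0.004, -1.0]]
wrist_force: [0.0, 0.2, -1.4]
opening: 49.0
```

Run:
```python
from h import *
go((571,186,400))
cap('wrist','w18.png',(230,200,330,280),8)
```

```text
t 17.25 p [571.  185.  401.7] yawY -86.61 F [ 0.05  0.18 -1.42] M [ 0.02  0.02 -0.02] open 49.0 zax [ 0.0088 -0.0031 -1.    ]
tool delta [ 0.1 -1.   1.7] dist 2.0
```

View pics/w18.png

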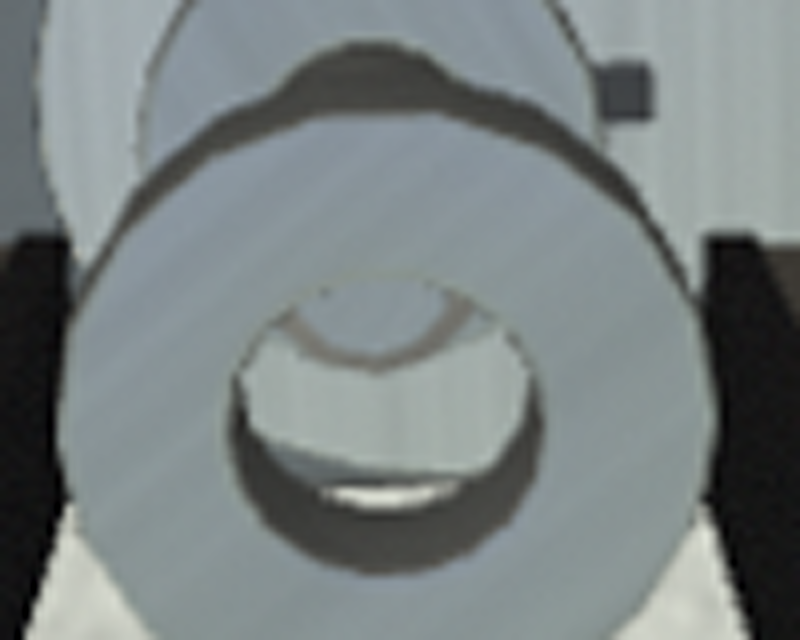

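Run:
```python
from h import *
c=env.get_calibration('wrist')
zb=401.7-194.3
r=px(c,230+386/8,200+424/8,zb+14); rb=px(c,230+387/8,200+508/8,zb)+[11.5,0,0]
for z in (186,188,190):
  p=px(c,230+376/8,200+372/8,z)+[10,0,0]; print('ring',r.round(1),rb.round(1),'post',p.round(1))
```

```text
ring [571.5 185.5 221.4] [570.  184.6 207.4] post [571.9 185.7 186. ]
ring [571.5 185.5 221.4] [570.  184.6 207.4] post [572.6 185.8 188. ]
ring [571.5 185.5 221.4] [570.  184.6 207.4] post [573.4 185.8 190. ]
```

Move about +1 mm in x and +0.8 mm in y, then lower 10 mm.

>>> {"name": "send_rows", "arguments": {"commands": [[0.001,-0.0008,0.004,0],[0,0,0.004,0],[0,0,0.003,0],[0,0,0,0]]}}

```text
t: 17.7
ee_pos: [572.1, 185.7, 389.9]
tcp_rot: [[0.998, 0.059, 0.009], [0.059, -0.998, -0.003], [0.009, 0.004, -1.0]]
wrist_force: [1.2, -0.4, -2.2]
opening: 49.2
```

Run:
```python
from h import *
st()
cap('wrist','w19.png',(230,200,330,280),8)
```

```text
t 17.7 p [572.1 185.7 389.9] yawY -86.61 F [ 1.18 -0.41 -2.19] M [0.05 0.02 0.03] open 49.2 zax [ 0.009  -0.0031 -1.    ]
```

View pics/w19.png

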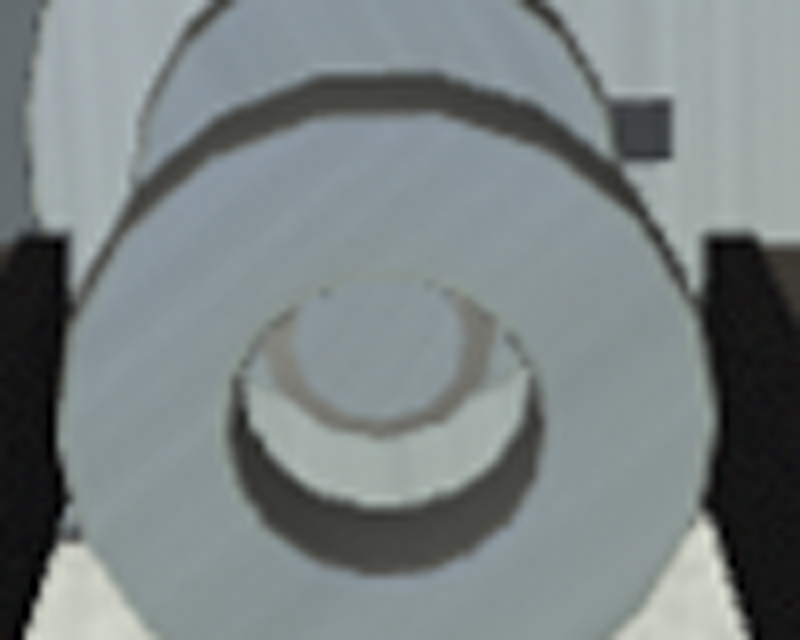

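>>> {"name": "send_rows", "arguments": {"commands": [[-0.0006,-0.0004,0.003,0],[0,0,0.003,0],[0,0,0.003,0],[0,0,0,0]]}}

```text
t: 18.15
ee_pos: [571.5, 186.1, 380.4]
tcp_rot: [[0.998, 0.059, 0.009], [0.059, -0.998, -0.003], [0.009, 0.004, -1.0]]
wrist_force: [-0.8, -0.0, -1.0]
opening: 49.0
```

Run:
```python
from h import *
st()
cap('wrist','w20.png',(230,200,330,280),8)
```

```text
t 18.15 p [571.5 186.1 380.4] yawY -86.61 F [-0.78 -0.04 -1.05] M [ 0.05  0.02 -0.07] open 49.0 zax [ 0.0095 -0.003  -1.    ]
```

View pics/w20.png

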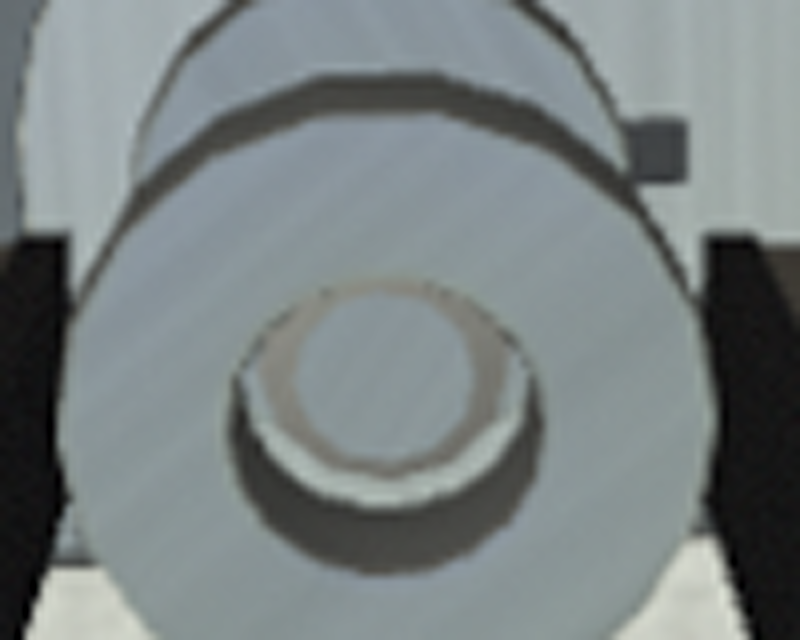

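>>> {"name": "send_rows", "arguments": {"commands": [[0.0004,0,0.003,0],[0,0,0.003,0],[0,0,0.003,0],[0,0,0,0]]}}

```text
t: 18.6
ee_pos: [572.2, 186.1, 371.0]
tcp_rot: [[0.998, 0.059, 0.01], [0.059, -0.998, -0.003], [0.01, 0.003, -1.0]]
wrist_force: [-0.0, 0.6, -1.9]
opening: 49.1
```

Run:
```python
from h import *
st()
cap('wrist','w21.png',(230,200,330,280),8)
```

```text
t 18.6 p [572.2 186.1 371. ] yawY -86.61 F [-0.01  0.58 -1.93] M [-0.01 -0.03 -0.01] open 49.1 zax [ 0.01   -0.0028 -0.9999]
```

View pics/w21.png

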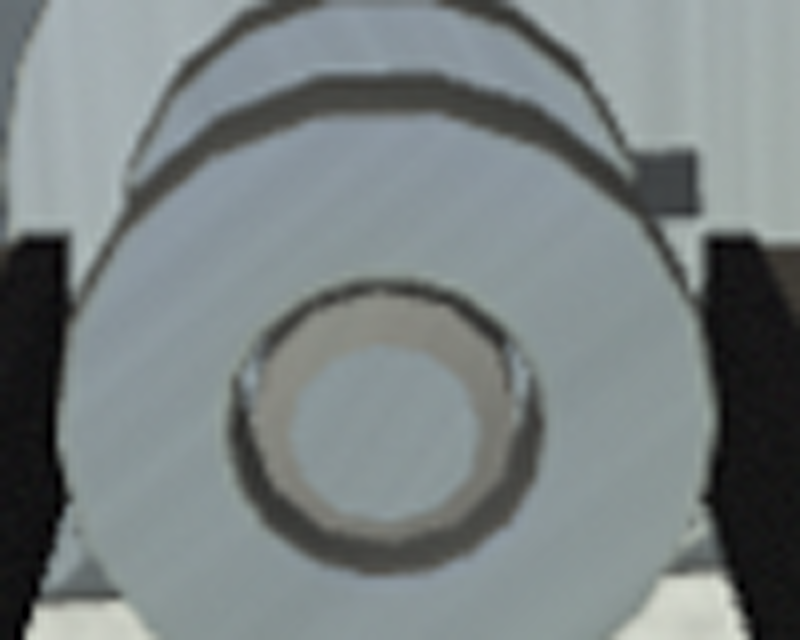

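>>> {"name": "send_rows", "arguments": {"commands": [[-0.0002,0,0.004,0],[0,0,0.004,0],[0,0,0.004,0],[0,0,0.004,0],[0,0,0.003,0],[0,0,0,0]]}}

```text
t: 19.25
ee_pos: [572.3, 186.1, 350.4]
tcp_rot: [[0.998, 0.059, 0.01], [0.059, -0.998, -0.003], [0.01, 0.003, -1.0]]
wrist_force: [-0.9, 1.0, -1.3]
opening: 48.7
```

Run:
```python
from h import *
st()
cap('wrist','w22.png',(220,180,340,300),5)
```

```text
t 19.25 p [572.3 186.1 350.4] yawY -86.61 F [-0.85  0.95 -1.26] M [-0.    0.05 -0.04] open 48.7 zax [ 0.0101 -0.0028 -0.9999]
```

View pics/w22.png

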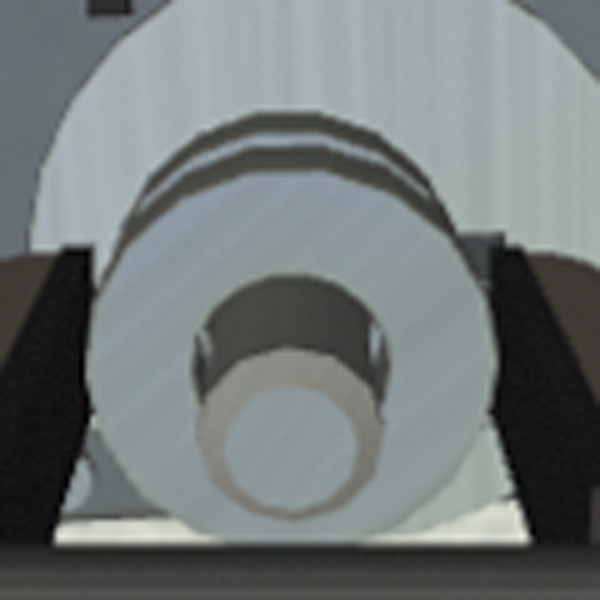

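>>> {"name": "send_rows", "arguments": {"commands": [[0,0,0.003,0],[0,0,0.002,0],[0,0,0.002,0],[0,0,0.002,0],[0,0,0.002,0],[0,0,0.002,0],[0,0,0,0]]}}

```text
t: 20.0
ee_pos: [572.7, 186.1, 337.0]
tcp_rot: [[0.998, 0.059, 0.011], [0.059, -0.998, -0.002], [0.011, 0.003, -1.0]]
wrist_force: [-1.0, 0.4, -1.1]
opening: 49.1
```

Run:
```python
from h import *
st()
cap('wrist','w23.png',(220,180,340,300),5)
```

```text
t 20.0 p [572.7 186.1 337. ] yawY -86.61 F [-1.04  0.35 -1.11] M [-0.02  0.05  0.01] open 49.1 zax [ 0.0111 -0.0024 -0.9999]
```

View pics/w23.png

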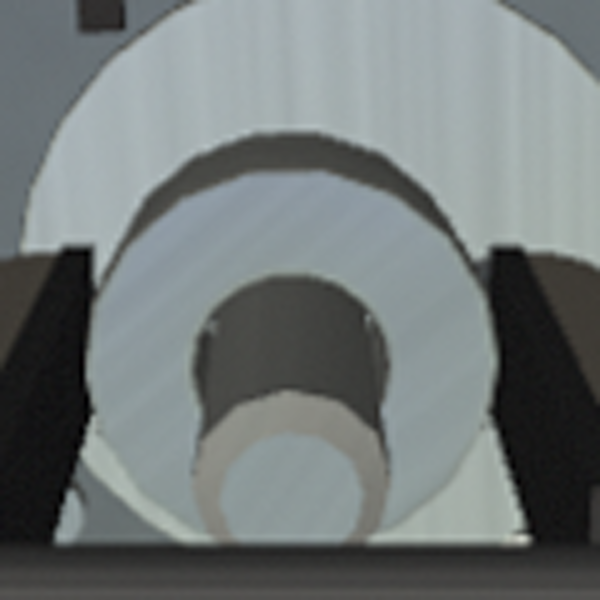

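Near contact. Go on 10 mm.

>>> {"name": "send_rows", "arguments": {"commands": [[0,0,0.002,0],[0,0,0.002,0],[0,0,0.002,0],[0,0,0.002,0],[0,0,0.002,0],[0,0,0,0]]}}

```text
t: 20.65
ee_pos: [572.9, 186.2, 326.7]
tcp_rot: [[0.998, 0.059, 0.012], [0.059, -0.998, -0.002], [0.011, 0.003, -1.0]]
wrist_force: [-0.1, 0.7, 0.2]
opening: 49.2
```

Run:
```python
from h import *
st()
cap('wrist','w24.png',(220,180,340,300),5)
```

```text
t 20.65 p [572.9 186.2 326.7] yawY -86.61 F [-0.15  0.71  0.16] M [ 0.04  0.15 -0.06] open 49.2 zax [ 0.0116 -0.0022 -0.9999]
```

View pics/w24.png

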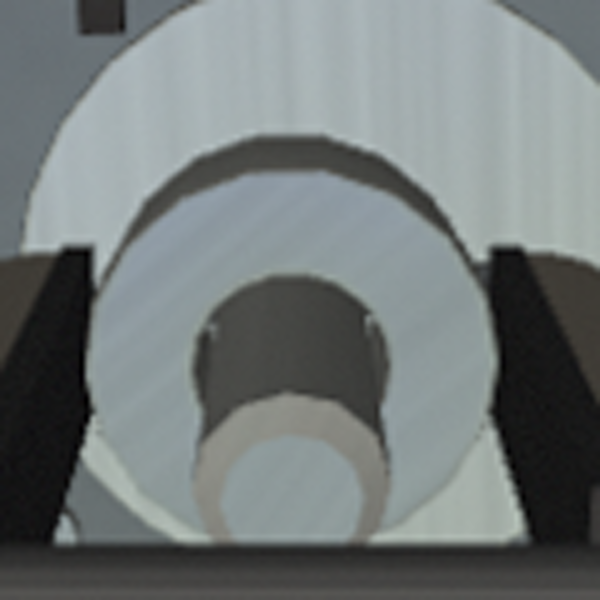

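>>> {"name": "send_rows", "arguments": {"commands": [[0,0,0,0],[0,0,0,0],[0,0,-0.002,0],[0,0,0,0],[0,0,0,0],[0,0,0,0]], "jaw": 0.25}}

```text
t: 21.3
ee_pos: [573.3, 186.3, 329.7]
tcp_rot: [[0.998, 0.059, 0.013], [0.059, -0.998, -0.002], [0.013, 0.002, -1.0]]
wrist_force: [-1.0, -0.0, 0.1]
opening: 69.1
```

Run:
```python
from h import *
st()
cap('wrist','w25.png',(200,160,350,300),4)
```

```text
t 21.3 p [573.3 186.3 329.7] yawY -86.61 F [-0.99 -0.05  0.06] M [ 0.02  0.   -0.04] open 69.1 zax [ 0.0135 -0.0017 -0.9999]
```

View pics/w25.png

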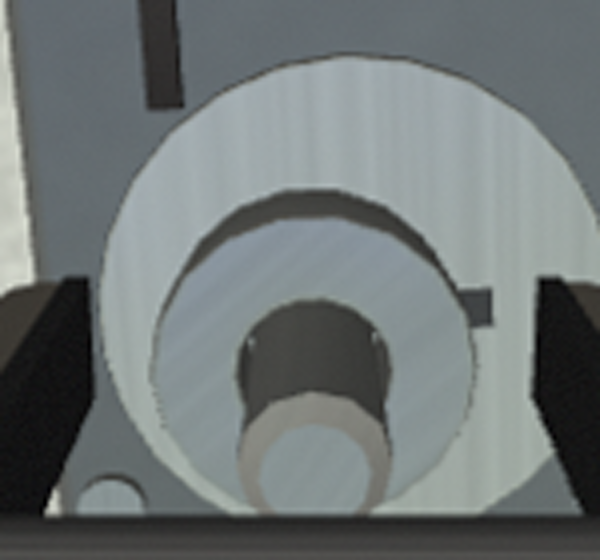

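>>> {"name": "send_rows", "arguments": {"commands": [[0,0,-0.01,0],[0,0,-0.025,0],[0,0,-0.03,0],[0,0,-0.02,0],[-0.01,0.02,0,0],[-0.01,0.04,0,0],[-0.005,0.045,0,0],[0,0.045,0,0]]}}

```text
t: 22.15
ee_pos: [553.1, 33.0, 419.6]
tcp_rot: [[0.998, 0.067, 0.013], [0.067, -0.998, -0.001], [0.013, 0.002, -1.0]]
wrist_force: [0.3, 0.1, 0.7]
opening: 68.8
```

>>> {"name": "send_rows", "arguments": {"commands": [[0,0.045,0,0],[0,0.045,0,0],[0,0.045,0,0],[0,0.02,0,0],[0,0,0,0],[0,0,0,0]]}}

```text
t: 22.75
ee_pos: [555.6, -136.6, 417.3]
tcp_rot: [[0.998, 0.06, 0.008], [0.06, -0.998, -0.003], [0.008, 0.004, -1.0]]
wrist_force: [-0.3, 0.1, 0.4]
opening: 68.9
```

Run:
```python
from h import *
go((569,-235,240))
cap('wrist','w26.png');cap('scene','s26.png',(300,165,380,245),8);cap('top','t26.png',(180,140,260,230),6)
```

```text
t 22.75 p [ 555.6 -136.6  417.3] yawY -86.54 F [-0.29  0.11  0.43] M [ 0.08  0.1  -0.01] open 68.9 zax [ 0.0081 -0.0031 -1.    ]
tool delta [  6.   98.4 177.8] dist 203.2
```

View pics/w26.png

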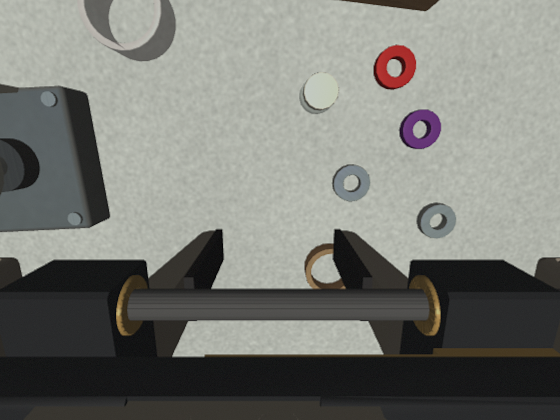

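View pics/s26.png

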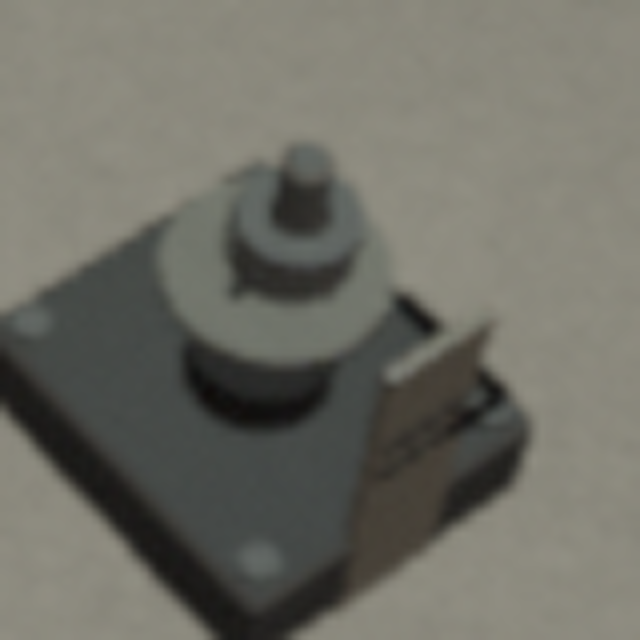

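View pics/t26.png

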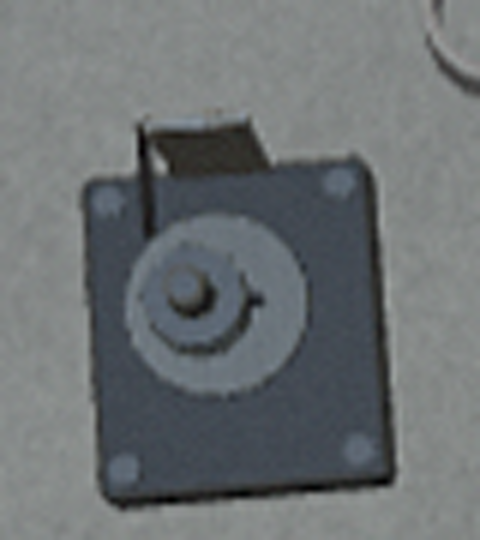

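Run:
```python
from h import *
print('post top now',tri((180+188/6,140+288/6),(300+308/8,165+160/8)))
# refine by template registration: scene post-top shift between start and now
s=cv2.imread('pics/raw_s26.png'); cv2.imwrite('pics/s26b.png',cv2.resize(s[196:236,338:372],None,fx=16,fy=14,interpolation=cv2.INTER_CUBIC))
s=cv2.imread('pics/raw_scene0.png'); cv2.imwrite('pics/s0b.png',cv2.resize(s[196:236,338:372],None,fx=16,fy=14,interpolation=cv2.INTER_CUBIC))
c=env.get_calibration('scene')
a=np.radians(5); ex=np.array([np.cos(a),np.sin(a),0]); ey=np.array([-np.sin(a),np.cos(a),0])
g=np.array([572.7,178.5,0])+85.5*ex
for z in (160,114,97): print(z,[tuple(np.round((np.array(proj(c,g+k*ey+[0,0,z]))-[338,196])*[16,14])) for k in (-25,0,25)])
for sk in (0,8,20,30,35,40): print(sk, np.round(proj(c,(571.8,184.8,210-sk)),2))
```

```text
post top now (array([570.3, 184.7, 173.5]), array([1.8, 1.8]))
160 [(np.float64(170.0), np.float64(234.0)), (np.float64(277.0), np.float64(176.0)), (np.float64(382.0), np.float64(119.0))]
114 [(np.float64(135.0), np.float64(360.0)), (np.float64(238.0), np.float64(303.0)), (np.float64(341.0), np.float64(247.0))]
97 [(np.float64(122.0), np.float64(404.0)), (np.float64(225.0), np.float64(348.0)), (np.float64(326.0), np.float64(292.0))]
0 [339.72 177.37]
8 [339.39 179.17]
20 [338.88 181.83]
30 [338.47 184.01]
35 [338.27 185.09]
40 [338.07 186.16]
```

View pics/s26b.png

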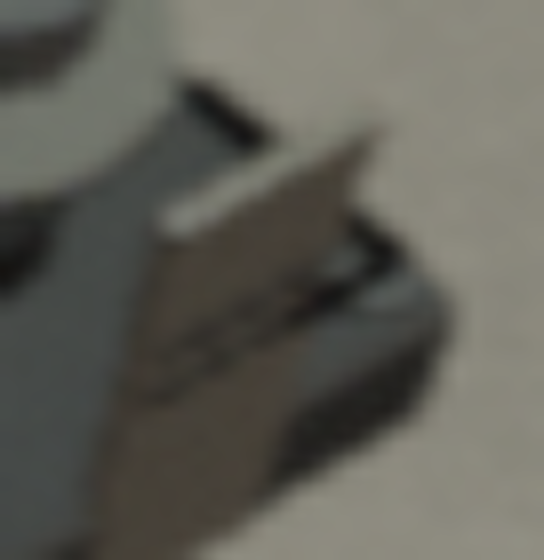

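View pics/s0b.png

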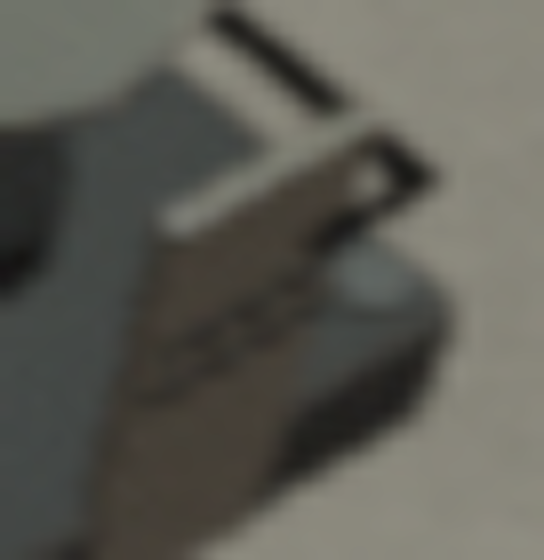

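>>> {"name": "send_rows", "arguments": {"commands": [[0.01,-0.02,0,0],[0.018,-0.04,0,0],[0.018,-0.045,0,0],[0.018,-0.045,0,0],[0.018,-0.045,0,0],[0.018,-0.045,0,0],[0.014,-0.03,0.005,0],[0.005,-0.01,0.005,0]]}}

```text
t: 23.7
ee_pos: [655.7, 169.5, 408.5]
tcp_rot: [[0.997, 0.072, 0.011], [0.072, -0.997, -0.002], [0.011, 0.003, -1.0]]
wrist_force: [-0.7, 0.1, -0.5]
opening: 68.8
```

Run:
```python
from h import *
go((700,186,350))
```

```text
t 23.7 p [655.7 169.5 408.5] yawY -85.85 F [-0.71  0.05 -0.52] M [ 0.01  0.07 -0.04] open 68.8 zax [ 0.0113 -0.0019 -0.9999]
tool delta [ 44.7 -13.4  59. ] dist 75.2
```

>>> {"name": "send_rows", "arguments": {"commands": [[0.02,-0.006,0,0],[0.02,-0.005,0.01,0],[0.005,0,0.02,0],[0,0,0.02,0],[0,0,0,0],[0,0,0,0]]}}

```text
t: 24.3
ee_pos: [697.5, 188.0, 353.0]
tcp_rot: [[0.997, 0.081, 0.006], [0.081, -0.997, -0.004], [0.005, 0.004, -1.0]]
wrist_force: [0.0, -0.6, -0.1]
opening: 68.9
```

Run:
```python
from h import *
go((700,186,350))
cap('wrist','w27.png')
im=cv2.imread('pics/raw_w27.png'); cv2.imwrite('pics/w27b.png',cv2.resize(im[190:300,210:350],None,fx=5,fy=5,interpolation=cv2.INTER_CUBIC))
```

```text
t 24.3 p [697.5 188.  353. ] yawY -85.35 F [ 0.05 -0.63 -0.09] M [0.02 0.02 0.01] open 68.9 zax [ 0.0056 -0.004  -1.    ]
tool delta [2.3 2.2 3.1] dist 4.4
```

View pics/w27.png

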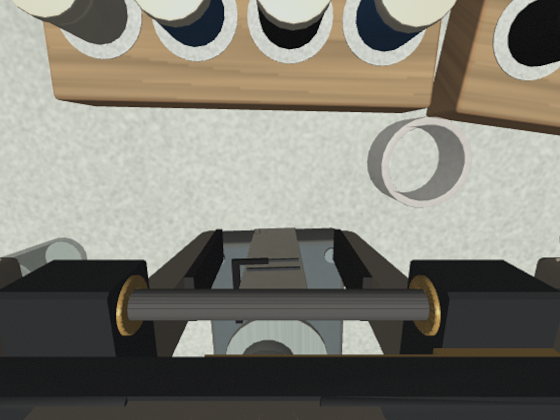

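View pics/w27b.png

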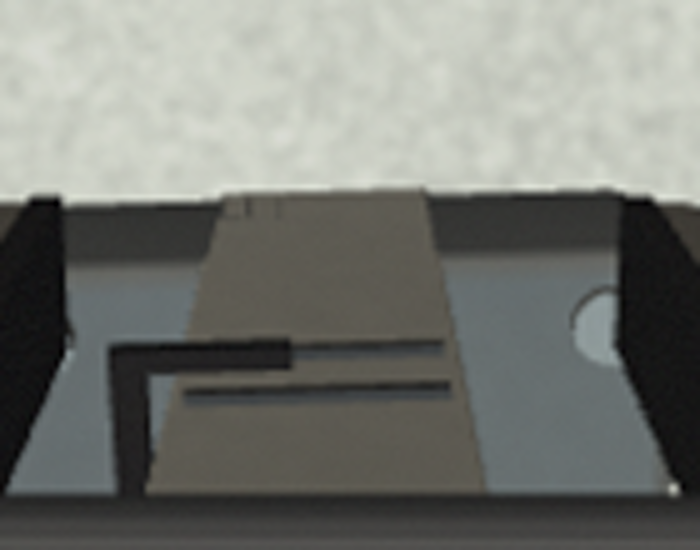

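>>> {"name": "send_rows", "arguments": {"commands": [[-0.002,0,-0.02,0],[-0.01,0,-0.02,0],[-0.02,0,-0.01,0],[-0.02,0,0,0],[0,0,0,0],[0,0,0,0]]}}

```text
t: 24.95
ee_pos: [642.9, 181.8, 409.8]
tcp_rot: [[0.997, 0.079, 0.01], [0.079, -0.997, -0.003], [0.01, 0.004, -1.0]]
wrist_force: [0.5, 0.5, 0.3]
opening: 69.4
```

Run:
```python
from h import *
st()
cap('wrist','w28.png',(210,140,350,260),5)
```

```text
t 24.95 p [642.9 181.8 409.8] yawY -85.45 F [0.55 0.51 0.32] M [ 0.02  0.02 -0.03] open 69.4 zax [ 0.0105 -0.0031 -0.9999]
```

View pics/w28.png

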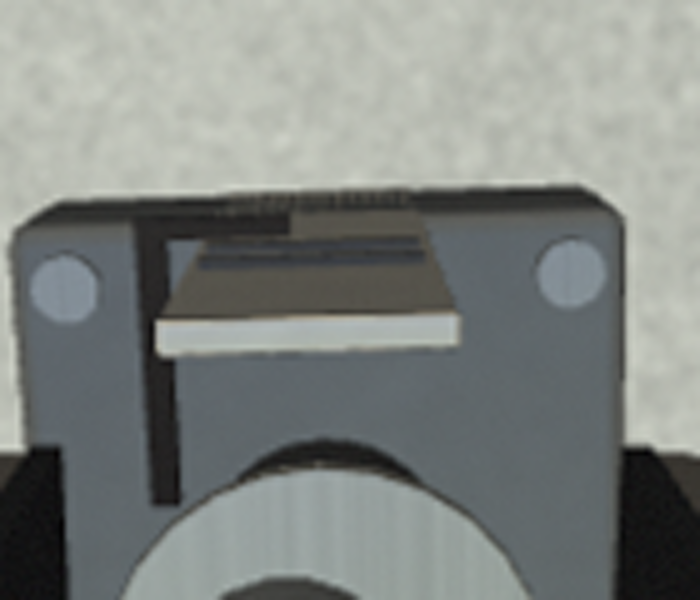

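Run:
```python
from h import *
s=env.get_state(); c2=env.get_calibration('wrist'); T2=np.array(c2['T'])
E2=np.eye(4);E2[:3,:3]=s['tcp_rot'];E2[:3,3]=s['ee_pos']
X=np.linalg.inv(E2)@T2
# view1
R1=np.array([[0.997,0.081,0.0056],[0.081,-0.997,-0.004],[0.005,0.004,-1.0]]);u,_,v=np.linalg.svd(R1);R1=u@v
E1=np.eye(4);E1[:3,:3]=R1;E1[:3,3]=[697.5,188.0,353.0]
c1=dict(c2);c1['T']=E1@X
def t2(a,b):
    A=[];B=[]
    for c,(u,v) in ((c1,(210+a[0]/5,190+a[1]/5)),(c2,(210+b[0]/5,140+b[1]/5))):
        o,d=ray(c,u,v); d/=np.linalg.norm(d); P=np.eye(3)-np.outer(d,d);A.append(P);B.append(P@o)
    x=np.linalg.lstsq(np.vstack(A),np.hstack(B),rcond=None)[0]
    return x.round(1),[np.linalg.norm(P@x-b).round(1) for P,b in zip(A,B)]
print('upper R',t2((450,386),(422,255)))
print('lower R',t2((443,346),(418,239)))
print('upper L',t2((186,396),(200,262)))
print('plate top R(+x edge)',None)
print('ptr tip top',t2((291,369),(290,235)))
print('ptr tip mid',t2((291,356),(290,224)))
print('ptr tip low',t2((291,341),(290,213)))
print('ptr corner',t2((110,346),(135,222)))
```

```text
upper R (array([661.6, 167.3, 112.9]), [np.float64(0.1), np.float64(0.1)])
lower R (array([662.3, 167.4,  98.5]), [np.float64(0.0), np.float64(0.0)])
upper L (array([657.1, 210.3, 114.3]), [np.float64(0.1), np.float64(0.1)])
plate top R(+x edge) None
ptr tip top (array([664. , 193.4, 116. ]), [np.float64(0.2), np.float64(0.2)])
ptr tip mid (array([666.1, 193.6, 115.5]), [np.float64(0.2), np.float64(0.2)])
ptr tip low (array([667.9, 193.7, 113.8]), [np.float64(0.2), np.float64(0.2)])
ptr corner (array([663.4, 223.6, 110.8]), [np.float64(0.1), np.float64(0.1)])
```

Run:
```python
from h import *
go((573.3,186.3,345))
```

```text
t 25.0 p [643.1 181.8 409.6] yawY -85.45 F [ 1.07 -0.18  0.91] M [ 0.   -0.02  0.02] open 68.8 zax [ 0.0102 -0.0032 -0.9999]
tool delta [-69.8 -10.2  63.9] dist 95.2
```

>>> {"name": "send_rows", "arguments": {"commands": [[-0.02,0,0,0],[-0.025,0,0,0],[-0.018,0,0,0],[-0.005,0,0.01,0],[0,0,0.01,0],[0,0,0,0]]}}

```text
t: 25.6
ee_pos: [578.1, 176.1, 386.6]
tcp_rot: [[0.997, 0.078, 0.013], [0.078, -0.997, -0.003], [0.012, 0.004, -1.0]]
wrist_force: [0.5, -0.3, 0.2]
opening: 68.8
```

Run:
```python
from h import *
go((573.3,186.3,345))
cap('wrist','w29.png',(180,140,380,290),4)
```

```text
t 25.6 p [578.1 176.1 386.6] yawY -85.52 F [ 0.46 -0.34  0.24] M [ 0.02  0.01 -0.02] open 68.8 zax [ 0.0127 -0.0029 -0.9999]
tool delta [ -4.5 -10.7  41.5] dist 43.1
```

View pics/w29.png

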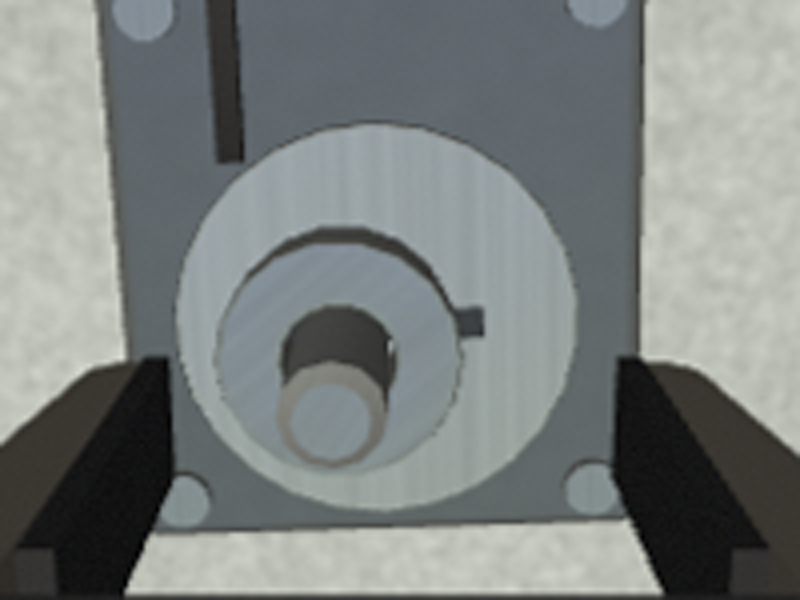

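Run:
```python
from h import *
c=env.get_calibration('wrist'); s=env.get_state(); print(c['T'][2],s['ee_pos'])
im=cv2.imread('pics/raw_w29.png').astype(float)
g=im.sum(2)/3
for r in range(212,228,3):
    row=g[r-1:r+2].mean(0)
    print(r,'L',row[204:232].round(0).astype(int).tolist()); print('   R',row[318:346].round(0).astype(int).tolist())
# project model for sinks
a=np.radians(4.8); ex=np.array([np.cos(a),np.sin(a),0]); ey=np.array([-np.sin(a),np.cos(a),0])
for sk in (28,30,32,34,36,38):
    th=np.linspace(0,2*np.pi,2000); P=[proj(c,np.array([572.7,179,150-sk])+45*(np.cos(t)*ex+np.sin(t)*ey)) for t in th]; P=np.array(P)
    print(sk,'tray w',(np.ptp(P[:,0])).round(2),'h',np.ptp(P[:,1]).round(2),'ctr row',P[:,1].mean().round(1),P[P[:,0].argmin(),1].round(1))
for yy in (75,-75):
    q=[proj(c,np.array([572.7,179,50])+k*ex+yy*ey) for k in(-85,-40,0,40)]; print(np.round(q,1).tolist())
```

```text
[ 3.69557155e-03 -2.22879420e-01  9.74839016e-01  3.67611773e+02] [578.3176768  176.14337194 387.20974797]
212 L [188, 185, 185, 189, 195, 177, 120, 90, 95, 100, 101, 102, 102, 102, 101, 102, 102, 103, 103, 102, 109, 150, 163, 159, 158, 161, 163, 164]
   R [154, 156, 158, 158, 160, 128, 104, 103, 103, 103, 103, 103, 103, 104, 103, 103, 103, 104, 101, 94, 88, 69, 168, 190, 184, 182, 183, 186]
215 L [197, 197, 196, 195, 197, 199, 135, 85, 94, 98, 101, 102, 102, 102, 102, 102, 102, 102, 101, 96, 137, 159, 163, 159, 158, 160, 163, 164]
   R [153, 157, 158, 158, 159, 149, 116, 101, 102, 102, 102, 102, 102, 102, 102, 102, 102, 103, 100, 94, 86, 83, 167, 189, 184, 182, 184, 187]
218 L [197, 197, 193, 191, 193, 198, 147, 95, 92, 97, 100, 101, 102, 101, 102, 102, 102, 102, 101, 91, 142, 162, 162, 160, 157, 159, 163, 165]
   R [153, 156, 158, 158, 160, 141, 110, 101, 102, 101, 102, 101, 102, 102, 102, 102, 103, 103, 100, 94, 87, 80, 163, 185, 180, 182, 187, 190]
221 L [191, 192, 191, 189, 191, 196, 156, 105, 93, 96, 100, 102, 101, 101, 102, 102, 101, 101, 101, 98, 136, 157, 161, 161, 156, 158,
[... 416 characters left out ...]
192, 187, 184, 185, 187]
227 L [191, 192, 193, 194, 197, 200, 204, 140, 89, 94, 98, 101, 98, 97, 97, 98, 99, 98, 101, 102, 97, 143, 161, 162, 158, 157, 160, 163]
   R [154, 156, 159, 159, 158, 123, 101, 102, 103, 103, 103, 103, 103, 103, 103, 104, 102, 101, 97, 90, 86, 84, 167, 188, 184, 183, 185, 187]
28 tray w 101.89 h 98.01 ctr row 222.5 221.5
30 tray w 101.12 h 97.31 ctr row 221.9 220.9
32 tray w 100.36 h 96.63 ctr row 221.3 220.3
34 tray w 99.61 h 95.95 ctr row 220.7 219.7
36 tray w 98.87 h 95.29 ctr row 220.1 219.2
38 tray w 98.14 h 94.63 ctr row 219.5 218.6
[[212.9, 275.5], [210.6, 239.7], [208.5, 206.0], [206.3, 170.4]]
[[338.7, 274.4], [340.2, 238.6], [341.6, 204.9], [343.2, 169.3]]
```

Run:
```python
from h import *
c=env.get_calibration('wrist'); s=env.get_state()
E=np.eye(4);E[:3,:3]=s['tcp_rot'];E[:3,3]=s['ee_pos'];X=np.linalg.inv(E)@np.array(c['T'])
def w(ctr,T,rad=25):
    cc=dict(c);cc['T']=T; th=np.linspace(0,2*np.pi,2000)
    P=np.array([proj(cc,np.array(ctr)+rad*np.array([np.cos(t),np.sin(t),0])) for t in th]); return np.ptp(P[:,0]),P[P[:,0].argmin()],P[P[:,0].argmax()]
# gripped reference: tool frame ring top 180.4 ahead
R=s['tcp_rot'];
Eg=np.eye(4);Eg[:3,:3]=R;Eg[:3,3]=[572.9,186.2,326.7]
for dx in(-3,0): print('grip',w([572.9+dx+180*R[0,2],186,326.7-180.4],Eg@X))
for sk in (30,32,34,36,38): print(sk,w([571.5,185,150-sk+28],np.array(c['T'])))
for f,rows,L,Rr in (('w29',(226,229,232,235),(228,242),(290,304)),('w24',(250,254,258,262),(232,244),(312,326)),('w22',(248,252,256,260),(232,244),(312,326))):
    g=cv2.imread(f'pics/raw_{f}.png').astype(float).sum(2)/3
    for r in rows:
        row=g[r-1:r+2].mean(0); print(f,r,L[0],row[L[0]:L[1]].round().astype(int).tolist(),Rr[0],row[Rr[0]:Rr[1]].round().astype(int).tolist())
```

```text
grip (np.float64(84.16776527355884), array([237.29118737, 254.98430781]), array([321.45895264, 254.81793382]))
grip (np.float64(84.49519233221488), array([237.52067246, 250.24275255]), array([322.01586479, 250.0805435 ]))
30 (np.float64(62.779780337970976), array([235.39188992, 232.74102769]), array([298.17167026, 233.10404019]))
32 (np.float64(62.25241118311445), array([235.73941643, 231.95910469]), array([297.99182761, 232.31994931]))
34 (np.float64(61.73383849449331), array([236.08115071, 231.19021401]), array([297.8149892 , 231.64150494]))
36 (np.float64(61.223837021694635), array([236.41723638, 230.4340325 ]), array([297.6410734 , 230.88249039]))
38 (np.float64(60.72219305327067), array([236.74781234, 229.69024766]), array([297.47000539, 230.13590438]))
w29 226 228 [158, 158, 161, 163, 164, 159, 128, 131, 142, 143, 142, 140, 140, 140] 290 [140, 140, 141, 142, 111, 132, 151, 152, 155, 158, 161, 162, 157, 157]
w29 229 228 [159, 157, 160, 162, 165, 137, 130, 138, 140, 140, 140, 139, 140, 138] 290 [140, 141, 141, 140, 133, 115, 141, 154, 155, 158, 162, 161, 158, 157]
w29 232 228 [16
[... 679 characters left out ...]
9, 20, 19, 22, 21, 20, 24]
w24 262 232 [20, 21, 19, 20, 18, 11, 93, 141, 151, 151, 152, 153] 312 [151, 151, 152, 153, 154, 120, 56, 16, 19, 21, 23, 21, 23, 22]
w22 248 232 [21, 18, 19, 17, 13, 65, 135, 153, 151, 151, 152, 151] 312 [149, 149, 149, 150, 150, 153, 119, 58, 17, 20, 21, 20, 20, 23]
w22 252 232 [19, 18, 20, 18, 10, 118, 148, 150, 149, 148, 148, 149] 312 [150, 151, 151, 150, 150, 149, 150, 93, 15, 20, 20, 21, 20, 21]
w22 256 232 [20, 19, 19, 18, 11, 102, 143, 150, 149, 148, 148, 147] 312 [148, 148, 147, 148, 148, 152, 111, 47, 18, 20, 21, 22, 21, 20]
w22 260 232 [18, 19, 18, 22, 15, 14, 106, 142, 148, 147, 148, 148] 312 [148, 148, 149, 149, 151, 131, 72, 16, 20, 21, 22, 21, 21, 20]
```

>>> {"name": "send_rows", "arguments": {"commands": [[-0.004,-0.01,0.01,0],[0,0,0.015,0],[0,0,0.01,0],[0,0,0,0],[0,0,0,0]]}}

```text
t: 26.15
ee_pos: [575.3, 187.0, 347.5]
tcp_rot: [[0.997, 0.078, 0.012], [0.078, -0.997, -0.003], [0.012, 0.004, -1.0]]
wrist_force: [0.1, -0.4, -0.4]
opening: 69.0
```

Run:
```python
from h import *
go((573.3,186.3,330))
cap('wrist','w30.png',(200,160,350,300),4)
```

```text
t 26.15 p [575.3 187.  347.5] yawY -85.52 F [ 0.07 -0.36 -0.42] M [ 0.06  0.02 -0.  ] open 69.0 zax [ 0.0121 -0.0031 -0.9999]
tool delta [-2.2  0.5 17.4] dist 17.6
```

View pics/w30.png

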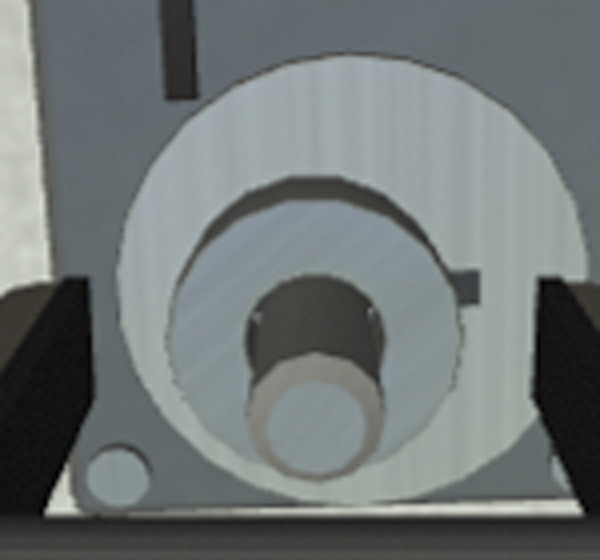

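>>> {"name": "send_rows", "arguments": {"commands": [[-0.002,0.0005,0.008,0],[0,0,0.006,0],[0,0,0.004,0],[0,0,0,0],[0,0,0,0]]}}

```text
t: 26.7
ee_pos: [573.6, 186.0, 328.9]
tcp_rot: [[0.997, 0.078, 0.014], [0.078, -0.997, -0.003], [0.013, 0.004, -1.0]]
wrist_force: [0.1, 0.1, -1.4]
opening: 68.8
```

Run:
```python
from h import *
st()
cap('wrist','w31.png',(220,180,340,300),5)
for f in ('w31','w24','w25'):
    g=cv2.imread(f'pics/raw_{f}.png').astype(float).sum(2)/3
    for r in (246,250,254,258):
        row=g[r-1:r+2].mean(0); print(f,r,232,row[232:246].round().astype(int).tolist(),312,row[312:326].round().astype(int).tolist())
```

```text
t 26.7 p [573.6 186.  328.9] yawY -85.55 F [ 0.12  0.13 -1.4 ] M [ 0.04 -0.    0.06] open 68.8 zax [ 0.0136 -0.0026 -0.9999]
w31 246 232 [167, 168, 169, 168, 168, 126, 128, 143, 144, 145, 147, 148, 148, 147] 312 [143, 145, 145, 145, 125, 115, 149, 163, 165, 168, 168, 165, 162, 163]
w31 250 232 [166, 168, 169, 170, 146, 129, 141, 148, 147, 146, 145, 144, 144, 145] 312 [144, 145, 146, 146, 147, 113, 138, 161, 165, 167, 168, 165, 162, 163]
w31 254 232 [166, 167, 169, 171, 136, 133, 144, 144, 145, 145, 144, 144, 144, 143] 312 [146, 146, 145, 144, 144, 132, 140, 159, 165, 168, 168, 165, 163, 163]
w31 258 232 [165, 167, 169, 168, 166, 142, 138, 143, 143, 143, 142, 143, 143, 144] 312 [144, 143, 144, 144, 137, 133, 153, 163, 165, 167, 168, 166, 163, 164]
w24 246 232 [19, 19, 20, 19, 15, 46, 129, 151, 151, 152, 153, 155, 155, 154] 312 [151, 150, 151, 151, 152, 151, 100, 32, 19, 22, 21, 20, 23, 22]
w24 250 232 [19, 18, 19, 18, 11, 97, 146, 156, 153, 153, 152, 151, 151, 151] 312 [151, 152, 152, 153, 153, 154, 142, 83, 15, 21, 21, 21, 22, 20]
w24 254 232 [18, 19, 19, 17, 10, 128, 152, 151, 151, 
[... 168 characters left out ...]
] 312 [149, 150, 151, 150, 152, 150, 93, 19, 20, 19, 22, 21, 20, 24]
w25 246 232 [164, 167, 168, 169, 169, 168, 125, 128, 143, 144, 145, 147, 148, 147] 312 [144, 144, 144, 145, 146, 124, 114, 149, 163, 165, 168, 168, 164, 163]
w25 250 232 [162, 166, 168, 169, 169, 147, 129, 140, 147, 146, 145, 144, 144, 144] 312 [145, 145, 146, 146, 146, 145, 113, 138, 161, 165, 167, 168, 165, 163]
w25 254 232 [162, 164, 167, 169, 171, 137, 133, 143, 144, 144, 145, 145, 144, 143] 312 [146, 144, 144, 144, 144, 143, 122, 148, 163, 165, 167, 168, 165, 163]
w25 258 232 [162, 163, 166, 167, 169, 168, 149, 140, 142, 142, 142, 143, 142, 144] 312 [143, 144, 144, 144, 143, 124, 144, 160, 162, 164, 166, 167, 165, 163]
```

View pics/w31.png

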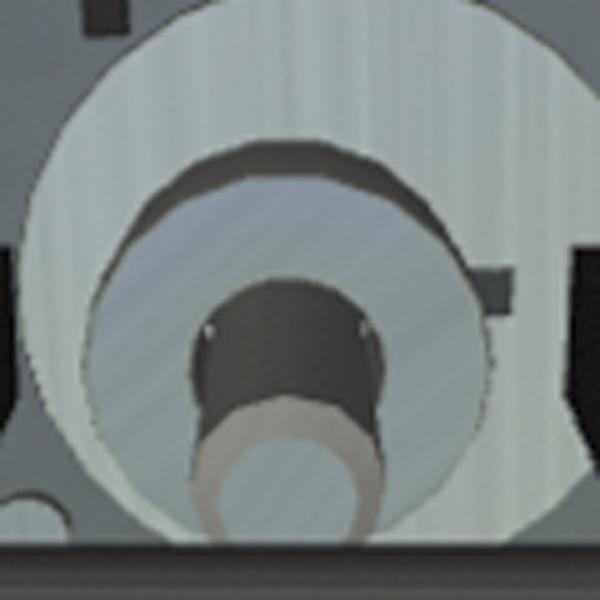

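Run:
```python
from h import *
def prof(f,cols,r0,r1):
    g=cv2.imread(f'pics/raw_{f}.png').astype(float).sum(2)/3
    for c0 in cols:
        print(f,c0,r0,g[r0:r1,c0-2:c0+3].mean(1).round().astype(int).tolist())
prof('w27',(252,256,260,264),254,276)
prof('w27',(272,276,280,284,288,292,296),254,276)
prof('w28',(254,258,262,264),178,200)
prof('w28',(272,276,280,284,288,292),178,200)
```

```text
w27 252 254 [89, 89, 91, 86, 47, 18, 32, 35, 34, 33, 57, 86, 94, 64, 36, 63, 69, 82, 88, 88, 88, 88]
w27 256 254 [88, 88, 91, 81, 42, 19, 33, 35, 34, 32, 67, 88, 93, 62, 40, 64, 68, 86, 90, 89, 88, 88]
w27 260 254 [88, 89, 93, 74, 37, 21, 33, 36, 34, 32, 68, 87, 93, 56, 40, 64, 69, 85, 89, 89, 88, 88]
w27 264 254 [89, 90, 92, 68, 32, 24, 33, 35, 34, 31, 78, 90, 91, 55, 45, 65, 72, 86, 90, 89, 88, 87]
w27 272 254 [87, 88, 89, 91, 67, 43, 63, 70, 84, 88, 88, 89, 80, 47, 52, 66, 76, 87, 89, 88, 88, 87]
w27 276 254 [88, 87, 89, 91, 62, 45, 64, 72, 85, 88, 88, 89, 73, 43, 54, 67, 76, 87, 88, 88, 87, 87]
w27 280 254 [89, 88, 88, 90, 58, 46, 65, 74, 85, 88, 88, 89, 70, 40, 60, 69, 79, 87, 88, 88, 89, 88]
w27 284 254 [89, 88, 88, 90, 54, 46, 65, 77, 87, 88, 87, 89, 68, 38, 62, 69, 80, 87, 88, 88, 89, 88]
w27 288 254 [88, 88, 89, 87, 52, 53, 66, 77, 87, 88, 87, 89, 62, 38, 63, 69, 82, 88, 87, 88, 88, 89]
w27 292 254 [87, 88, 89, 80, 47, 55, 67, 80, 88, 88, 88, 89, 60, 41, 64, 69, 84, 88, 87, 88, 88, 89]
w27 296 254 [87, 88, 90, 80, 49, 62, 70, 80, 88, 88, 88, 90, 54, 40, 65, 70, 84, 88, 87, 8
[... 326 characters left out ...]
78 [123, 68, 63, 60, 51, 38, 40, 41, 40, 61, 54, 61, 72, 55, 61, 71, 80, 82, 81, 81, 81, 81]
w28 272 178 [108, 66, 60, 53, 65, 80, 82, 82, 82, 76, 60, 63, 64, 59, 62, 75, 81, 82, 81, 80, 80, 80]
w28 276 178 [103, 65, 58, 52, 69, 81, 81, 82, 83, 72, 59, 64, 58, 59, 63, 76, 81, 82, 81, 80, 80, 80]
w28 280 178 [90, 61, 55, 48, 69, 80, 81, 82, 83, 65, 63, 65, 59, 63, 64, 78, 82, 81, 81, 80, 80, 80]
w28 284 178 [89, 62, 56, 49, 74, 82, 81, 82, 83, 64, 62, 68, 56, 62, 66, 78, 82, 81, 81, 80, 80, 80]
w28 288 178 [75, 59, 55, 49, 76, 82, 81, 81, 83, 62, 61, 69, 57, 62, 68, 78, 82, 82, 81, 80, 80, 81]
w28 292 178 [80, 51, 54, 52, 72, 82, 81, 81, 82, 65, 65, 72, 54, 61, 69, 78, 81, 81, 81, 80, 81, 81]
```

Run:
```python
from h import *
from scipy.optimize import least_squares
s=env.get_state(); c=env.get_calibration('wrist')
E=np.eye(4);E[:3,:3]=s['tcp_rot'];E[:3,3]=s['ee_pos'];X=np.linalg.inv(E)@np.array(c['T'])
def cam(R,p):
    R=np.array(R);u,_,v=np.linalg.svd(R);E=np.eye(4);E[:3,:3]=u@v;E[:3,3]=p;d=dict(c);d['T']=E@X;return d
c1=cam([[0.997,0.081,0.0056],[0.081,-0.997,-0.004],[0.005,0.004,-1.0]],[697.5,188,353])
y4=np.radians(-85.45);c2=cam([[np.cos(y4+np.pi/2),np.cos(y4),.0104],[np.sin(y4+np.pi/2),np.sin(y4),-.0031],[.010,.004,-1]],[642.9,181.8,409.8])
print(c1['T'][:3,3].round(1),c2['T'][:3,3].round(1))
for xf in (656,658,660,662):
    P=lambda cc,x,z: proj(cc,(x,196,z))
    print(xf,'v1',np.round([P(c1,xf,97),P(c1,xf,114)],2).tolist(),'v2',np.round([P(c2,xf,97),P(c2,xf,114)],2).tolist())
    def f(v):
        d,z=v; return [P(c1,xf+d,z)[1]-P(c1,xf,97)[1]-.48, P(c2,xf+d,z)[1]-P(c2,xf,97)[1]+4.4]
    print('   d,z',least_squares(f,[6,108]).x.round(2))
for dd in(4,5,6,7,8):
  print(dd,[ (round(z,0),round(proj(c1,(659+dd,196,z))[1]-proj(c1,(659,196,97))[1],2),round(proj(c2,(659+dd,196,z))[1]-proj(c2,(659,196,97))[1],2)) for z in (108.,110.,112.,114.,116.)])
```

```text
[763.9 194.6 332.9] [709.4 188.3 390. ]
656 v1 [[265.41, 262.84], [264.63, 271.57]] v2 [[265.23, 191.35], [264.55, 194.45]]
   d,z [  7.41 114.15]
658 v1 [[265.56, 260.73], [264.79, 269.33]] v2 [[265.36, 189.44], [264.69, 192.43]]
   d,z [  7.29 114.19]
660 v1 [[265.72, 258.61], [264.96, 267.09]] v2 [[265.49, 187.52], [264.83, 190.4]]
   d,z [  7.17 114.24]
662 v1 [[265.88, 256.49], [265.13, 264.84]] v2 [[265.63, 185.59], [264.97, 188.37]]
   d,z [  7.04 114.29]
4 [(108.0, np.float64(0.98), np.float64(-2.13)), (110.0, np.float64(1.98), np.float64(-1.8)), (112.0, np.float64(3.0), np.float64(-1.47)), (114.0, np.float64(4.03), np.float64(-1.13)), (116.0, np.float64(5.08), np.float64(-0.79))]
5 [(108.0, np.float64(-0.13), np.float64(-3.13)), (110.0, np.float64(0.87), np.float64(-2.81)), (112.0, np.float64(1.87), np.float64(-2.48)), (114.0, np.float64(2.9), np.float64(-2.15)), (116.0, np.float64(3.94), np.float64(-1.82))]
6 [(108.0, np.float64(-1.24), np.float64(-4.13)), (110.0, np.float64(-0.25), np.float64(-3.82)), (112.0, np.float64(0.75), np.float64(-3.5)), (114.0, np.float64(1.77), np.float64(-3.18)), (116.0, np.float64(2.8), np.float64(-2.85))]
7 [(108.0, np.float64(-2.35), np.float64(-5.14)), (110.0, np.float64(-1.37), np.float64(-4.83)), (112.0, np.float64(-0.38), np.float64(-4.52)), (114.0, np.float64(0.63), np.float64(-4.2)), (116.0, np.float64(1.65), np.float64(-3.88))]
8 [(108.0, np.float64(-3.46), np.float64(-6.14)), (110.0, np.float64(-2.49), np.float64(-5.84)), (112.0, np.float64(-1.51), np.float64(-5.54)), (114.0, np.float64(-0.51), np.float64(-5.23)), (116.0, np.float64(0.51), np.float64(-4.91))]
```

>>> {"name": "send_rows", "arguments": {"commands": [[0,0,-0.01,0],[0,0,-0.025,0],[0,0,-0.03,0],[0,0,-0.02,0],[0,0.02,0,0],[-0.002,0.04,0,0],[-0.004,0.045,0,0],[-0.004,0.045,0,0]]}}

```text
t: 27.55
ee_pos: [575.0, 36.7, 425.7]
tcp_rot: [[0.996, 0.085, 0.022], [0.085, -0.996, 0.0], [0.022, 0.002, -1.0]]
wrist_force: [0.6, -0.3, 0.3]
opening: 68.9
```

>>> {"name": "send_rows", "arguments": {"commands": [[-0.003,0.045,0.005,0],[-0.003,0.045,0.01,0],[-0.003,0.045,0.015,0],[-0.003,0.04,0.02,0],[0,0.02,0.02,0],[0,0.005,0.01,0],[0,0,0,0]]}}

```text
t: 28.25
ee_pos: [582.3, -176.7, 353.0]
tcp_rot: [[0.996, 0.081, 0.035], [0.081, -0.997, -0.003], [0.035, 0.006, -0.999]]
wrist_force: [0.2, -0.0, -0.7]
opening: 68.6
```

Run:
```python
from h import *
go((569.5,-235,235))
```

```text
t 28.25 p [ 582.3 -176.7  353. ] yawY -85.38 F [ 0.2  -0.02 -0.67] M [0.04 0.06 0.02] open 68.6 zax [ 0.0349 -0.0027 -0.9994]
tool delta [-21.5  56.4 117.6] dist 132.2
```

```bash
cat >> h.py <<'E'
def tip(target,L=190):
    s=st(); R=s['tcp_rot']; t=s['ee_pos']+R[:,2]*L; d=R.T@(np.array(target)-t); print('tip',t.round(1),'tool delta',d.round(1))
E
python3 - <<'E'
from h import *
tip((569.5,-235,45))
cap('wrist','w32.png'); c=env.get_calibration('wrist'); print(proj(c,(569.5,-235,14)))
E
```

```text
t 28.25 p [ 582.3 -176.7  353. ] yawY -85.38 F [ 0.2  -0.02 -0.67] M [0.04 0.06 0.02] open 68.6 zax [ 0.0349 -0.0027 -0.9994]
tip [ 588.9 -177.2  163.1] tool delta [-28.1  55.4 117.5]
(np.float64(327.4753579954807), np.float64(221.83803379375865))
```

View pics/w32.png

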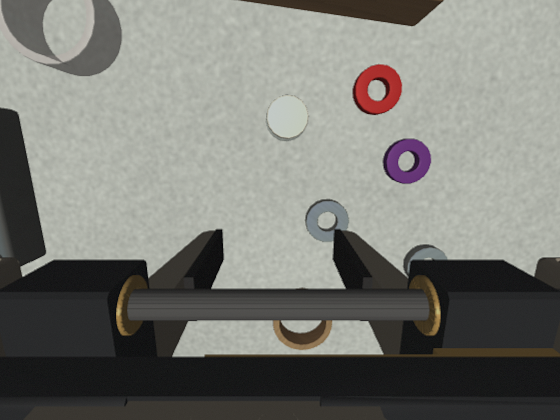

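>>> {"name": "send_rows", "arguments": {"commands": [[-0.01,0.02,0,0],[-0.01,0.02,0,0],[-0.006,0.012,0,0],[0,0,-0.02,0],[0,0,-0.02,0],[0,0,0,0]]}}

```text
t: 28.9
ee_pos: [560.9, -224.5, 400.3]
tcp_rot: [[0.995, 0.089, 0.041], [0.089, -0.996, -0.003], [0.041, 0.006, -0.999]]
wrist_force: [0.5, -0.2, -0.2]
opening: 68.9
```

Run:
```python
from h import *
tip((570,-235,45))
```

```text
t 28.9 p [ 560.9 -224.5  400.3] yawY -84.91 F [ 0.5  -0.18 -0.16] M [ 0.02  0.03 -0.03] open 68.9 zax [ 0.0414 -0.0027 -0.9991]
tip [ 568.8 -225.   210.5] tool delta [ -6.5   9.  165.4]
```

>>> {"name": "send_rows", "arguments": {"commands": [[-0.006,0.009,0.02,0],[0,0,0.02,0],[0,0,0.02,0],[0,0,0.02,0],[0,0,0,0],[0,0,0,0]]}}

```text
t: 29.5
ee_pos: [560.8, -229.7, 319.4]
tcp_rot: [[0.994, 0.094, 0.047], [0.094, -0.996, -0.003], [0.046, 0.008, -0.999]]
wrist_force: [0.4, 0.3, -0.4]
opening: 69.0
```

Run:
```python
from h import *
tip((570,-235,45)); print(env.get_state()['q'].round(3), env.get_state()['dq'].round(4))
```

```text
t 29.5 p [ 560.8 -229.7  319.4] yawY -84.62 F [ 0.36  0.25 -0.35] M [0.06 0.03 0.02] open 69.0 zax [ 0.0469 -0.0034 -0.9989]
tip [ 569.7 -230.3  129.7] tool delta [-4.   4.1 84.6]
[-0.395  0.405  1.767  0.019  0.926  1.07 ] [ 0.0098  0.011   0.0158  0.0024 -0.0049  0.0007]
```

>>> {"name": "send_rows", "arguments": {"commands": [[0,0,0,0],[0,0,0,0]]}}

```text
t: 29.7
ee_pos: [561.3, -229.2, 320.9]
tcp_rot: [[0.994, 0.095, 0.048], [0.095, -0.995, -0.004], [0.048, 0.008, -0.999]]
wrist_force: [-0.4, -0.2, 0.5]
opening: 68.9
```

Run:
```python
from h import *
tip((570,-235,45)); print(env.get_state()['q'].round(3), env.get_state()['dq'].round(4))
```

```text
t 29.7 p [ 561.3 -229.2  320.9] yawY -84.58 F [-0.39 -0.24  0.53] M [0.05 0.06 0.06] open 68.9 zax [ 0.0484 -0.0038 -0.9988]
tip [ 570.5 -229.9  131.1] tool delta [-5.1  4.3 86. ]
[-0.394  0.403  1.766  0.019  0.927  1.071] [ 0.0045 -0.0092 -0.0049  0.0003  0.0049 -0.0003]
```

>>> {"name": "send_rows", "arguments": {"commands": [[-0.003,0.004,0.025,0],[-0.001,0,0.025,0],[0,0,0.018,0],[0,0,0,0]]}}

```text
t: 30.1
ee_pos: [563.1, -234.6, 256.1]
tcp_rot: [[0.994, 0.095, 0.057], [0.095, -0.995, -0.007], [0.056, 0.013, -0.998]]
wrist_force: [0.1, 0.5, 0.3]
opening: 68.8
```

Run:
```python
from h import *
tip((570,-234.5,4))
cap('wrist','w33.png',(180,180,380,300),3.6); c=env.get_calibration('wrist'); print(proj(c,(570,-234.5,14)))
```

```text
t 30.1 p [ 563.1 -234.6  256.1] yawY -84.57 F [0.1  0.52 0.3 ] M [ 0.07  0.01 -0.03] open 68.8 zax [ 0.0571 -0.0074 -0.9983]
tip [ 574.  -236.    66.4] tool delta [-7.3 -2.7 62. ]
(np.float64(275.9614788081414), np.float64(229.99328812424324))
```

View pics/w33.png

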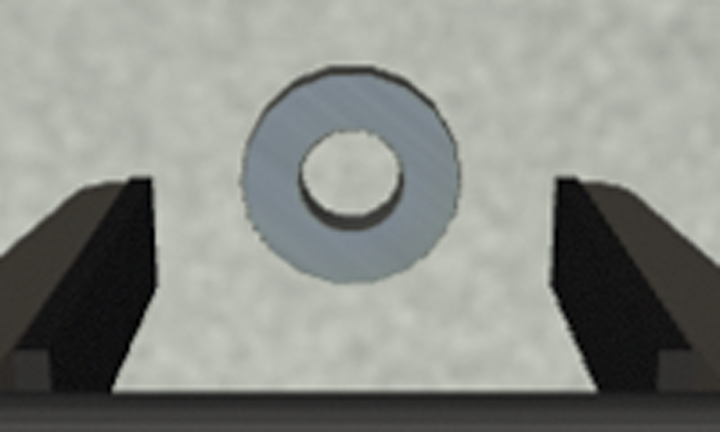

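>>> {"name": "send_rows", "arguments": {"commands": [[0,0,-0.04,0],[0,0,-0.04,0],[0,0,-0.04,0],[0,0,0,0]]}}

```text
t: 30.55
ee_pos: [557.0, -234.0, 386.1]
tcp_rot: [[0.994, 0.095, 0.062], [0.095, -0.995, -0.009], [0.061, 0.015, -0.998]]
wrist_force: [0.2, -0.5, 0.1]
opening: 69.2
```

Run:
```python
from h import *
tip((570,-234.5,4))
```

```text
t 30.55 p [ 557.  -234.   386.1] yawY -84.57 F [ 0.2  -0.51  0.1 ] M [0.02 0.03 0.03] open 69.2 zax [ 0.0618 -0.0094 -0.998 ]
tip [ 568.7 -235.8  196.5] tool delta [-10.2  -4.1 192.2]
```

>>> {"name": "send_rows", "arguments": {"commands": [[0.04,0,0,0],[0.04,0,0,0],[0,0,0,0]]}}

```text
t: 30.85
ee_pos: [637.7, -226.4, 397.8]
tcp_rot: [[0.993, 0.093, 0.069], [0.094, -0.996, -0.012], [0.068, 0.019, -0.998]]
wrist_force: [-0.6, -0.3, 0.2]
opening: 68.7
```

Run:
```python
from h import *
tip((570,-234.5,4))
```

```text
t 30.85 p [ 637.7 -226.4  397.8] yawY -84.67 F [-0.63 -0.3   0.25] M [ 0.01  0.07 -0.03] open 68.7 zax [ 0.0694 -0.0124 -0.9975]
tip [ 650.9 -228.7  208.3] tool delta [-94.8  -5.6 198.2]
```

>>> {"name": "send_rows", "arguments": {"commands": [[-0.028,-0.001,0.04,0],[-0.03,-0.001,0.045,0],[-0.022,-0.001,0.04,0],[-0.004,0,0.01,0]]}}

```text
t: 31.25
ee_pos: [563.3, -233.1, 259.2]
tcp_rot: [[0.992, 0.095, 0.08], [0.097, -0.995, -0.016], [0.078, 0.024, -0.997]]
wrist_force: [-0.0, -0.0, 0.3]
opening: 68.9
```

Run:
```python
from h import *
env.capture('top')
tip((570,-234.5,4))
cap('wrist','w34.png',(180,180,380,300),3.6); c=env.get_calibration('wrist'); print(proj(c,(570,-234.5,14)))
tip((570,-234.5,4))
```

```text
t 31.3 p [ 564.2 -233.3  259.6] yawY -84.55 F [-1.03 -0.34 -0.93] M [0.08 0.14 0.06] open 68.8 zax [ 0.0806 -0.0166 -0.9966]
tip [ 579.5 -236.5   70.3] tool delta [-14.5  -4.5  65.3]
(np.float64(273.19898697143924), np.float64(238.7761172900929))
t 31.35 p [ 566.2 -233.7  262. ] yawY -84.55 F [-0.54 -1.09 -0.06] M [ 0.01  0.11 -0.02] open 68.8 zax [ 0.0841 -0.0178 -0.9963]
tip [ 582.1 -237.1   72.7] tool delta [-17.4  -5.5  67.4]
```

View pics/w34.png

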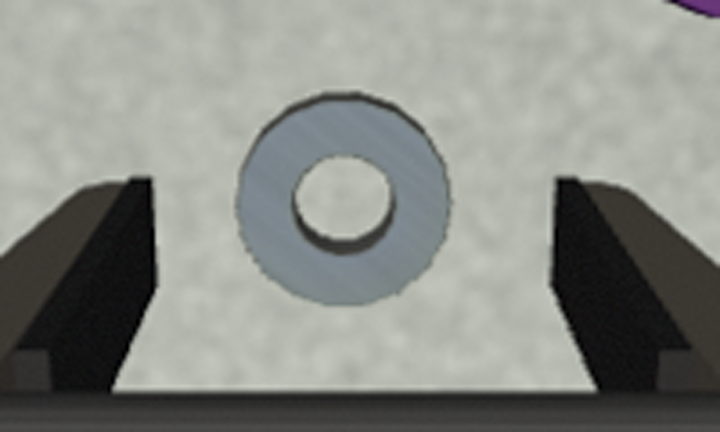

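Run:
```python
from h import *
for i in range(4): env.capture('top'); tip((570,-234.5,4))
```

```text
t 31.4 p [ 567.7 -234.1  263.8] yawY -84.54 F [0.63 0.16 0.56] M [-0.02  0.06  0.  ] open 69.4 zax [ 0.0875 -0.0192 -0.996 ]
tip [ 584.3 -237.7   74.6] tool delta [-19.9  -6.5  69. ]
t 31.45 p [ 568.5 -234.2  264.8] yawY -84.53 F [0.76 0.34 0.35] M [-0.01  0.03  0.  ] open 69.1 zax [ 0.0896 -0.02   -0.9958]
tip [ 585.6 -238.    75.6] tool delta [-21.3  -7.   69.8]
t 31.5 p [ 568.9 -234.2  265.2] yawY -84.52 F [ 0.36 -0.7  -0.7 ] M [ 0.01  0.05 -0.02] open 68.8 zax [ 0.0906 -0.0204 -0.9957]
tip [ 586.1 -238.1   76. ] tool delta [-21.9  -7.2  70.1]
t 31.55 p [ 568.8 -234.1  265.1] yawY -84.51 F [0.19 0.24 1.19] M [ 0.06  0.01 -0.03] open 68.9 zax [ 0.0906 -0.0204 -0.9957]
tip [ 586. -238.   76.] tool delta [-21.9  -7.1  70.1]
```

>>> {"name": "send_rows", "arguments": {"commands": [[-0.018,-0.006,0.03,0]]}}

```text
t: 31.65
ee_pos: [557.5, -231.9, 238.7]
tcp_rot: [[0.99, 0.096, 0.102], [0.099, -0.995, -0.025], [0.099, 0.035, -0.994]]
wrist_force: [0.4, -0.8, -0.8]
opening: 68.8
```

Run:
```python
from h import *
st()
for i in range(6): env.capture('top'); tip((570,-234.5,4))
```

```text
t 31.65 p [ 557.5 -231.9  238.7] yawY -84.5 F [ 0.35 -0.84 -0.8 ] M [0.04 0.03 0.03] open 68.8 zax [ 0.1021 -0.0252 -0.9945]
t 31.7 p [ 552.  -230.   231.8] yawY -84.48 F [-3.83  1.63 -4.25] M [0.13 0.27 0.05] open 68.9 zax [ 0.0906 -0.0204 -0.9957]
tip [ 569.2 -233.9   42.7] tool delta [-2.7 -0.4 38.6]
t 31.75 p [ 551.9 -229.9  232.4] yawY -84.49 F [-0.71  1.   -0.57] M [ 0.03  0.1  -0.02] open 68.8 zax [ 0.0875 -0.0191 -0.996 ]
tip [ 568.5 -233.5   43.1] tool delta [-2.   0.1 39.1]
t 31.8 p [ 553.  -230.3  233.6] yawY -84.5 F [-0.17 -0.01  1.4 ] M [ 0.04  0.04 -0.08] open 68.6 zax [ 0.0892 -0.0198 -0.9958]
tip [ 570.  -234.    44.4] tool delta [-3.5 -0.7 40.3]
t 31.85 p [ 553.9 -230.6  234.5] yawY -84.5 F [ 0.78 -0.16  0.01] M [ 0.02 -0.    0.03] open 68.8 zax [ 0.0912 -0.0206 -0.9956]
tip [ 571.2 -234.6   45.4] tool delta [-4.9 -1.4 41.1]
t 31.9 p [ 554.3 -230.8  235. ] yawY -84.51 F [-0.18 -0.19  0.53] M [ 0.07  0.1  -0.04] open 68.8 zax [ 0.0924 -0.0212 -0.9955]
tip [ 571.9 -234.8   45.8] tool delta [-5.6 -1.8 41.4]
t 31.95 p [ 554.5 -230.9  235.1] yawY -84.51 F [0.34 0.21 0.27] M [ 0.02 -0.   -0.01] open 69.1 zax [ 0.093  -0.0214 -0.9954]
tip [ 572.1 -235.    46. ] tool delta [-5.9 -1.9 41.6]
```

>>> {"name": "send_rows", "arguments": {"commands": [[0.0,0,-0.045,0]]}}

```text
t: 32.05
ee_pos: [549.4, -229.4, 276.6]
tcp_rot: [[0.992, 0.096, 0.086], [0.098, -0.995, -0.018], [0.084, 0.027, -0.996]]
wrist_force: [0.5, -0.1, -0.5]
opening: 69.6
```

Run:
```python
from h import *
st()
for i in range(3): env.capture('top'); st()
```

```text
t 32.05 p [ 549.4 -229.4  276.6] yawY -84.48 F [ 0.52 -0.11 -0.5 ] M [ 0.02 -0.02 -0.01] open 69.6 zax [ 0.0859 -0.0183 -0.9961]
t 32.1 p [ 552.  -230.6  286.6] yawY -84.51 F [ 2.77 -0.57  5.27] M [-0.01 -0.17 -0.  ] open 69.4 zax [ 0.0978 -0.0234 -0.9949]
t 32.15 p [ 552.7 -230.9  285.7] yawY -84.52 F [ 0.36 -0.05  0.84] M [ 0.04  0.06 -0.  ] open 69.2 zax [ 0.1012 -0.0248 -0.9946]
t 32.2 p [ 552.2 -230.6  283.8] yawY -84.51 F [-0.33 -0.59 -0.07] M [0.07 0.02 0.02] open 68.7 zax [ 0.0996 -0.0242 -0.9947]
```

Run:
```python
from h import *
for i in range(4): env.capture('top')
st()
```

```text
t 32.4 p [ 550.2 -229.9  279.7] yawY -84.5 F [-0.62  0.42 -0.71] M [0.02 0.07 0.09] open 68.4 zax [ 0.0926 -0.0212 -0.9955]
```

>>> {"name": "send_rows", "arguments": {"commands": [[0,0,-0.045,0],[0,0,0,0]]}}

```text
t: 32.6
ee_pos: [545.8, -228.7, 323.0]
tcp_rot: [[0.991, 0.096, 0.088], [0.098, -0.995, -0.019], [0.086, 0.028, -0.996]]
wrist_force: [0.8, -0.5, -0.2]
opening: 68.7
```

Run:
```python
from h import *
st()
for i in range(6): env.capture('top'); st()
```

```text
t 32.6 p [ 545.8 -228.7  323. ] yawY -84.49 F [ 0.85 -0.46 -0.23] M [ 0.03  0.03 -0.05] open 68.7 zax [ 0.0882 -0.0193 -0.9959]
t 32.65 p [ 544.6 -228.2  320. ] yawY -84.48 F [-0.36  0.27 -1.89] M [ 0.01  0.08 -0.02] open 69.0 zax [ 0.0839 -0.0175 -0.9963]
t 32.7 p [ 544.1 -228.   318.7] yawY -84.48 F [-1.05 -1.07 -0.71] M [ 0.09  0.08 -0.03] open 69.0 zax [ 0.0821 -0.0167 -0.9965]
t 32.75 p [ 543.9 -227.9  318.1] yawY -84.48 F [ 0.98  0.14 -0.18] M [0.07 0.06 0.02] open 69.0 zax [ 0.0812 -0.0163 -0.9966]
t 32.8 p [ 543.9 -227.9  317.9] yawY -84.48 F [0.17 0.15 0.33] M [0.06 0.05 0.01] open 69.1 zax [ 0.0808 -0.0162 -0.9966]
t 32.85 p [ 543.9 -227.9  317.8] yawY -84.48 F [ 0.7  -0.18  0.19] M [ 0.05  0.08 -0.01] open 68.9 zax [ 0.0807 -0.0161 -0.9966]
t 32.9 p [ 544.  -227.9  317.9] yawY -84.48 F [ 1.04 -0.68  0.79] M [0.09 0.07 0.01] open 69.0 zax [ 0.0808 -0.0161 -0.9966]
```

>>> {"name": "send_rows", "arguments": {"commands": [[0,0,-0.05,0],[0,0,-0.05,0],[0,0,0,0]]}}

```text
t: 33.2
ee_pos: [535.6, -226.2, 416.1]
tcp_rot: [[0.993, 0.096, 0.073], [0.098, -0.995, -0.013], [0.071, 0.02, -0.997]]
wrist_force: [0.3, -0.4, 0.2]
opening: 68.9
```

Run:
```python
from h import *
for i in range(5): env.capture('top')
st()
```

```text
t 33.45 p [ 534.  -225.4  409. ] yawY -84.45 F [-0.61  0.07  0.63] M [ 0.03  0.07 -0.02] open 68.9 zax [ 0.0633 -0.0087 -0.998 ]
```

>>> {"name": "send_rows", "arguments": {"commands": [[0,0,-0.05,0],[0,0,-0.05,0],[0,0,-0.05,0],[0,0,0,0]]}}

```text
t: 33.85
ee_pos: [524.8, -224.2, 555.0]
tcp_rot: [[0.994, 0.097, 0.049], [0.097, -0.995, -0.003], [0.049, 0.007, -0.999]]
wrist_force: [1.0, 0.1, 0.0]
opening: 68.7
```

Run:
```python
from h import *
for i in range(5): env.capture('top')
tip((570,-234.5,4))
```

```text
t 34.1 p [ 523.9 -223.8  547. ] yawY -84.43 F [ 0.18 -0.83 -0.53] M [ 0.06  0.01 -0.04] open 69.0 zax [ 0.0382  0.0022 -0.9993]
tip [ 531.2 -223.4  357.2] tool delta [ 24.   14.3 354.4]
```

>>> {"name": "send_rows", "arguments": {"commands": [[0.01,0.003,0.05,0]]}}

```text
t: 34.2
ee_pos: [536.1, -226.1, 504.4]
tcp_rot: [[0.994, 0.097, 0.046], [0.097, -0.995, -0.001], [0.045, 0.006, -0.999]]
wrist_force: [1.1, 0.1, 0.5]
opening: 69.0
```

Run:
```python
from h import *
st()
for i in range(2): env.capture('top'); st()
```

```text
t 34.2 p [ 536.1 -226.1  504.4] yawY -84.44 F [1.09 0.06 0.48] M [-0.02  0.02 -0.02] open 69.0 zax [ 0.0457 -0.0011 -0.999 ]
t 34.25 p [ 535.4 -225.3  492.4] yawY -84.43 F [-2.17  0.7  -7.03] M [ 0.03  0.17 -0.03] open 69.3 zax [ 0.0321  0.005  -0.9995]
t 34.3 p [ 534.5 -225.   494. ] yawY -84.42 F [-1.17 -0.25 -1.16] M [ 0.02 -0.    0.04] open 68.7 zax [ 0.0282  0.0065 -0.9996]
```

>>> {"name": "send_rows", "arguments": {"commands": [[0.006,0.004,0.05,0]]}}

```text
t: 34.4
ee_pos: [542.4, -228.2, 454.9]
tcp_rot: [[0.995, 0.098, 0.034], [0.097, -0.995, 0.004], [0.034, -0.001, -0.999]]
wrist_force: [0.4, -0.2, 0.4]
opening: 69.2
```

Run:
```python
from h import *
for i in range(2): env.capture('top')
st()
```

```text
t 34.5 p [ 540.1 -227.3  446.1] yawY -84.41 F [-0.75  0.75 -0.16] M [ 0.03  0.02 -0.03] open 69.1 zax [ 0.0186  0.0106 -0.9998]
```

>>> {"name": "send_rows", "arguments": {"commands": [[0.006,0.004,0.05,0]]}}

```text
t: 34.6
ee_pos: [548.3, -230.6, 406.9]
tcp_rot: [[0.995, 0.097, 0.026], [0.097, -0.995, 0.008], [0.026, -0.005, -1.0]]
wrist_force: [1.0, 0.1, 0.2]
opening: 68.9
```

Run:
```python
from h import *
for i in range(2): env.capture('top')
tip((570,-234.5,4))
```

```text
t 34.7 p [ 545.6 -229.4  398.1] yawY -84.41 F [-0.82  0.29  0.08] M [0.04 0.08 0.04] open 68.8 zax [ 0.0107  0.014  -0.9998]
tip [ 547.6 -226.8  208.2] tool delta [ 19.1  12.5 204.3]
```

>>> {"name": "send_rows", "arguments": {"commands": [[0.008,0.005,0.05,0]]}}

```text
t: 34.8
ee_pos: [555.9, -233.6, 358.7]
tcp_rot: [[0.995, 0.097, 0.019], [0.097, -0.995, 0.01], [0.02, -0.009, -1.0]]
wrist_force: [0.9, -0.4, 0.8]
opening: 68.7
```

Run:
```python
from h import *
for i in range(3): env.capture('top')
tip((570,-234.5,4))
```

```text
t 34.95 p [ 553.6 -232.5  352.3] yawY -84.41 F [-0.36 -0.15  1.  ] M [ 0.02 -0.02  0.02] open 68.7 zax [ 0.007   0.0156 -0.9999]
tip [ 554.9 -229.6  162.3] tool delta [ 13.2   8.7 158.4]
```

>>> {"name": "send_rows", "arguments": {"commands": [[0.005,0.004,0.05,0]]}}

```text
t: 35.05
ee_pos: [562.2, -236.5, 310.7]
tcp_rot: [[0.995, 0.097, 0.019], [0.097, -0.995, 0.011], [0.02, -0.009, -1.0]]
wrist_force: [2.5, -1.0, -0.3]
opening: 68.9
```

Run:
```python
from h import *
for i in range(5): env.capture('top')
tip((570,-234.5,4))
```

```text
t 35.3 p [ 559.9 -235.5  305.6] yawY -84.41 F [-0.14  0.21  0.44] M [ 0.08 -0.   -0.01] open 68.9 zax [ 0.0093  0.0146 -0.9999]
tip [ 561.6 -232.7  115.7] tool delta [  7.    4.1 111.7]
```

>>> {"name": "send_rows", "arguments": {"commands": [[0.006,0.003,0.05,0]]}}

```text
t: 35.4
ee_pos: [569.8, -238.6, 264.0]
tcp_rot: [[0.995, 0.097, 0.022], [0.097, -0.995, 0.009], [0.023, -0.007, -1.0]]
wrist_force: [1.2, -0.3, 0.6]
opening: 69.0
```

Run:
```python
from h import *
for i in range(3): env.capture('top')
tip((570,-234.5,4))
cap('wrist','w35.png',(180,150,380,300),3.6); c=env.get_calibration('wrist'); print(proj(c,(570,-234.5,14)))
```

```text
t 35.55 p [ 566.3 -237.   256.3] yawY -84.41 F [-0.7   0.34  0.39] M [ 0.01 -0.04 -0.05] open 69.0 zax [ 0.0074  0.0155 -0.9999]
tip [ 567.7 -234.1   66.3] tool delta [ 1.7  1.6 62.3]
(np.float64(280.6695500995048), np.float64(219.9945599884511))
```

View pics/w35.png

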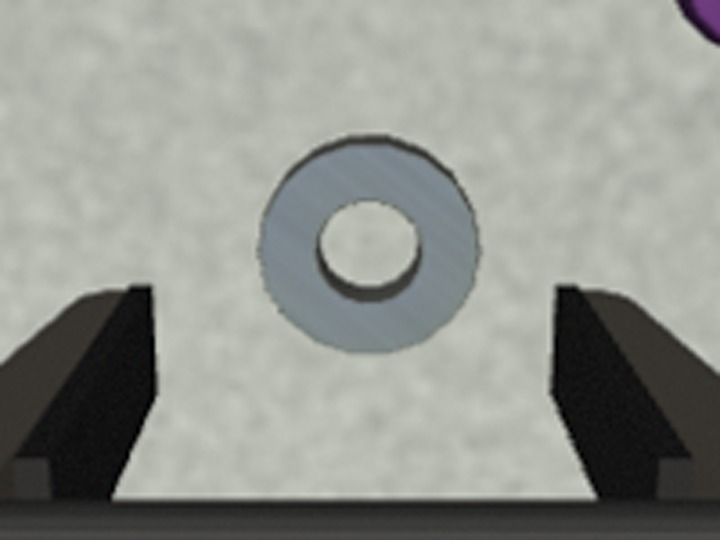

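>>> {"name": "send_rows", "arguments": {"commands": [[0.002,0.002,0.04,0]]}}

```text
t: 35.7
ee_pos: [572.2, -239.7, 224.4]
tcp_rot: [[0.995, 0.097, 0.02], [0.097, -0.995, 0.01], [0.021, -0.008, -1.0]]
wrist_force: [0.0, 0.4, -0.0]
opening: 68.8
```

Run:
```python
from h import *
for i in range(4): env.capture('top')
tip((570.5,-235,4))
```

```text
t 35.9 p [ 569.5 -238.6  219.5] yawY -84.41 F [0.83 0.58 0.16] M [-0.    0.04 -0.04] open 68.6 zax [ 0.0099  0.0144 -0.9998]
tip [ 571.4 -235.9   29.5] tool delta [-1.1 -0.6 25.5]
```

>>> {"name": "send_rows", "arguments": {"commands": [[-0.001,-0.0005,0.022,0]]}}

```text
t: 36.0
ee_pos: [570.7, -238.7, 202.1]
tcp_rot: [[0.995, 0.097, 0.016], [0.097, -0.995, 0.012], [0.017, -0.01, -1.0]]
wrist_force: [0.3, 0.2, -0.4]
opening: 69.0
```

Run:
```python
from h import *
for i in range(4): env.capture('top')
tip((570.5,-235,4))
```

```text
t 36.2 p [ 569.1 -238.   199.3] yawY -84.41 F [ 0.54 -0.48 -0.99] M [ 0.01 -0.05  0.  ] open 69.1 zax [ 0.0109  0.014  -0.9998]
tip [ 571.2 -235.3    9.3] tool delta [-0.7 -0.3  5.3]
```

>>> {"name": "send_rows", "arguments": {"commands": [[-0.0005,0,0.006,0]]}}

```text
t: 36.3
ee_pos: [569.4, -238.3, 195.3]
tcp_rot: [[0.995, 0.097, 0.014], [0.097, -0.995, 0.013], [0.015, -0.011, -1.0]]
wrist_force: [-0.7, -0.3, -0.1]
opening: 69.0
```

Run:
```python
from h import *
for i in range(3): env.capture('top')
tip((570.5,-235,4))
```

```text
t 36.45 p [ 568.8 -238.1  193.8] yawY -84.41 F [-0.37  0.88 -0.75] M [ 0.05  0.03 -0.03] open 68.9 zax [ 0.0114  0.0138 -0.9998]
tip [ 570.9 -235.4    3.8] tool delta [-0.4 -0.5 -0.2]
```

>>> {"name": "send_rows", "arguments": {"commands": [[0,0,0,0]], "jaw": 0.6, "grip_force": 20}}

```text
t: 36.55
ee_pos: [568.8, -238.1, 194.1]
tcp_rot: [[0.995, 0.097, 0.011], [0.097, -0.995, 0.014], [0.013, -0.013, -1.0]]
wrist_force: [-1.5, 0.2, 0.6]
opening: 62.8
```

Run:
```python
from h import *
for i in range(8): env.capture('top')
tip((570.5,-235,4))
```

```text
t 36.95 p [ 568.9 -238.1  194. ] yawY -84.41 F [-0.95 -0.45  2.79] M [-0.13  0.11  0.01] open 48.6 zax [ 0.0116  0.0137 -0.9998]
tip [ 571.1 -235.5    4. ] tool delta [-0.5 -0.6 -0. ]
```

>>> {"name": "send_rows", "arguments": {"commands": [[0,0,-0.03,0],[0,0,-0.04,0],[0.003,-0.02,-0.04,0],[0.004,-0.035,-0.035,0],[0.005,-0.045,-0.03,0],[0.005,-0.047,0,0],[0.005,-0.047,0,0]]}}

```text
t: 37.65
ee_pos: [569.3, -48.0, 373.6]
tcp_rot: [[0.996, 0.089, 0.008], [0.089, -0.996, 0.016], [0.01, -0.016, -1.0]]
wrist_force: [-0.5, -0.3, -2.1]
opening: 48.7
```

Run:
```python
from h import *
for i in range(4): env.capture('top'); 
go((572,183,405))
```

```text
t 37.85 p [569.5 -48.5 372.6] yawY -84.69 F [ 0.22 -0.22 -2.73] M [ 0.04 -0.01  0.  ] open 48.7 zax [ 0.0064  0.0162 -0.9998]
tool delta [  24.2 -230.7  -28.6] dist 233.7
```

>>> {"name": "send_rows", "arguments": {"commands": [[0.004,-0.04,-0.02,0],[0.005,-0.047,-0.01,0],[0.005,-0.047,0,0],[0.005,-0.035,0,0]]}}

```text
t: 38.25
ee_pos: [573.8, 116.5, 404.0]
tcp_rot: [[0.997, 0.081, 0.003], [0.081, -0.997, 0.013], [0.004, -0.013, -1.0]]
wrist_force: [-0.5, -0.1, -1.6]
opening: 49.0
```

Run:
```python
from h import *
for i in range(4): env.capture('top'); 
go((572,183,405))
```

```text
t 38.45 p [573.8 115.3 403.4] yawY -85.25 F [ 0.15 -0.72 -1.96] M [ 0.04 -0.02 -0.03] open 48.8 zax [ 0.002   0.0125 -0.9999]
tool delta [  3.8 -67.7  -0.7] dist 67.8
```

>>> {"name": "send_rows", "arguments": {"commands": [[0.002,-0.03,0,0],[0.002,-0.03,0,0]]}}

```text
t: 38.65
ee_pos: [573.7, 169.9, 403.1]
tcp_rot: [[0.997, 0.076, 0.0], [0.076, -0.997, 0.01], [0.001, -0.01, -1.0]]
wrist_force: [0.3, 0.6, -1.4]
opening: 48.4
```

Run:
```python
from h import *
for i in range(4): env.capture('top'); 
go((572,183,405))
cap('wrist','w36.png',(180,180,380,300),4)
```

```text
t 38.85 p [573.5 170.3 403.1] yawY -85.49 F [ 0.05 -0.11 -2.14] M [ 0.   -0.02  0.01] open 48.8 zax [ 1.0e-04  9.5e-03 -1.0e+00]
tool delta [ -0.5 -12.8  -1.8] dist 12.9
```

View pics/w36.png

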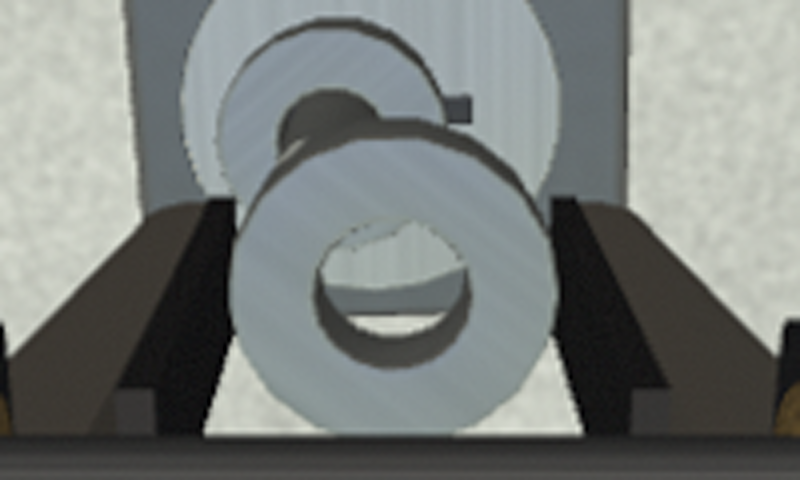

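>>> {"name": "send_rows", "arguments": {"commands": [[0.0015,-0.0134,0.015,0]]}}

```text
t: 39.0
ee_pos: [574.8, 181.8, 389.6]
tcp_rot: [[0.997, 0.075, 0.003], [0.075, -0.997, 0.01], [0.004, -0.01, -1.0]]
wrist_force: [0.2, 0.1, -1.8]
opening: 48.5
```

Run:
```python
from h import *
for i in range(5): env.capture('top'); 
go((574,183.8,375))
cap('wrist','w37.png',(230,200,330,280),8)
```

```text
t 39.25 p [573.9 183.5 387.8] yawY -85.51 F [ 0.05 -1.3  -2.46] M [0.03 0.03 0.03] open 48.4 zax [-6.0e-04  9.2e-03 -1.0e+00]
tool delta [ 0.2 -0.1 12.8] dist 12.8
```

View pics/w37.png

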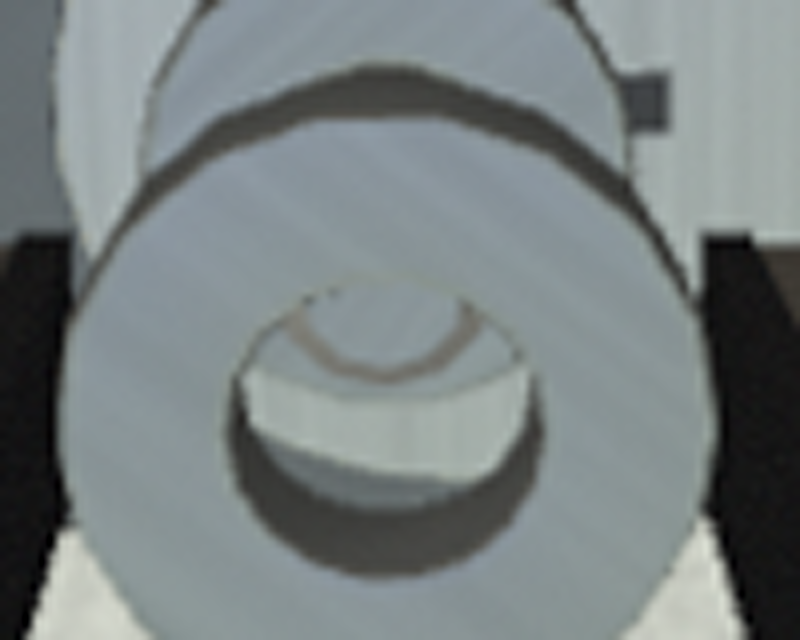

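>>> {"name": "send_rows", "arguments": {"commands": [[0.0005,0,0.012,0]]}}

```text
t: 39.4
ee_pos: [575.1, 183.7, 377.5]
tcp_rot: [[0.997, 0.078, 0.003], [0.078, -0.997, 0.01], [0.004, -0.01, -1.0]]
wrist_force: [1.3, -0.7, -1.3]
opening: 48.5
```

Run:
```python
from h import *
for i in range(4): env.capture('top'); 
st()
cap('wrist','w38.png',(230,200,330,280),8)
```

```text
t 39.6 p [574.3 183.6 375.6] yawY -85.52 F [ 0.47  0.02 -1.04] M [0.04 0.05 0.  ] open 49.1 zax [-0.001  0.009 -1.   ]
```

View pics/w38.png

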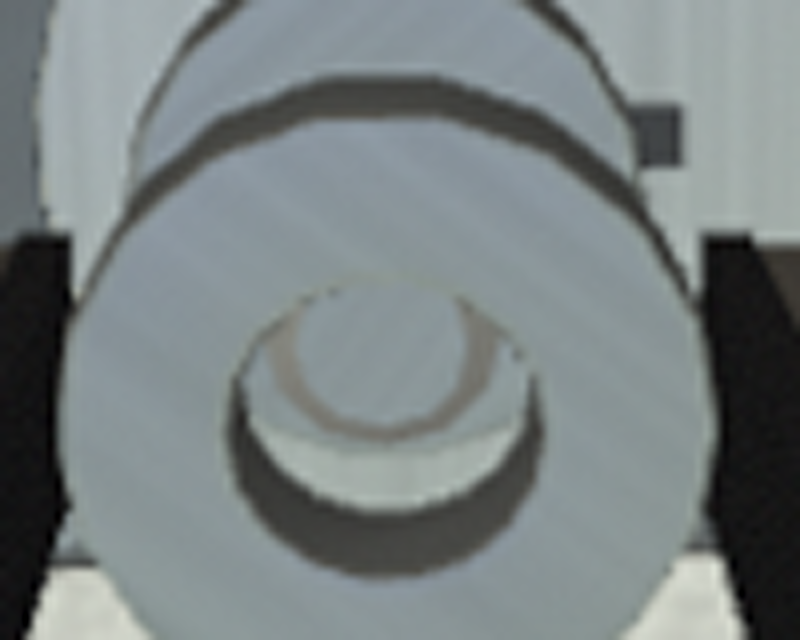

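>>> {"name": "send_rows", "arguments": {"commands": [[-0.0004,0,0.009,0]]}}

```text
t: 39.75
ee_pos: [574.5, 183.9, 368.0]
tcp_rot: [[0.997, 0.078, 0.002], [0.078, -0.997, 0.01], [0.003, -0.01, -1.0]]
wrist_force: [-0.5, 0.5, -2.2]
opening: 48.5
```

Run:
```python
from h import *
for i in range(4): env.capture('top'); 
st()
cap('wrist','w39.png',(230,200,330,280),8)
```

```text
t 39.95 p [573.9 183.7 366.6] yawY -85.52 F [ 0.41  0.85 -1.55] M [ 0.11  0.01 -0.01] open 49.1 zax [-0.0011  0.009  -1.    ]
```

View pics/w39.png

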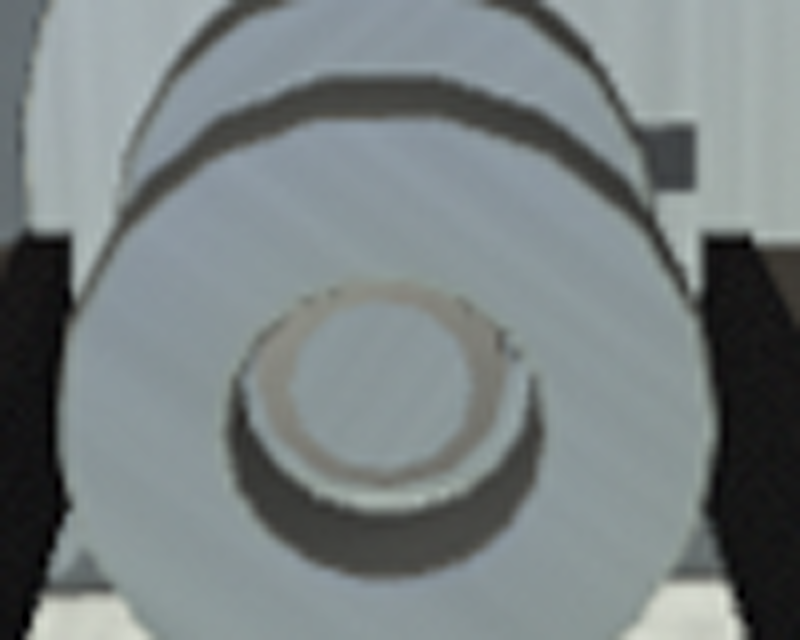

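>>> {"name": "send_rows", "arguments": {"commands": [[0,-0.0003,0.01,0]]}}

```text
t: 40.1
ee_pos: [574.5, 184.3, 357.9]
tcp_rot: [[0.997, 0.078, 0.002], [0.078, -0.997, 0.01], [0.003, -0.01, -1.0]]
wrist_force: [0.4, 0.2, -1.1]
opening: 48.4
```

Run:
```python
from h import *
for i in range(4): env.capture('top'); 
st()
cap('wrist','w40.png',(220,180,340,300),5)
```

```text
t 40.3 p [573.9 184.1 356.4] yawY -85.52 F [-0.19 -0.09 -1.9 ] M [ 0.06  0.05 -0.08] open 48.8 zax [-0.0014  0.0089 -1.    ]
```

View pics/w40.png

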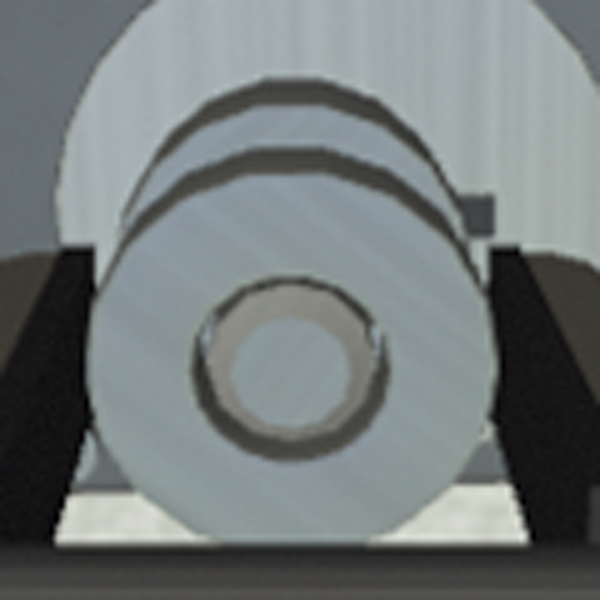

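>>> {"name": "send_rows", "arguments": {"commands": [[0,0,0.008,0]]}}

```text
t: 40.45
ee_pos: [574.4, 184.3, 349.5]
tcp_rot: [[0.997, 0.078, 0.001], [0.078, -0.997, 0.01], [0.002, -0.01, -1.0]]
wrist_force: [0.0, 0.3, -1.5]
opening: 48.7
```

Run:
```python
from h import *
for i in range(4): env.capture('top'); 
st()
cap('wrist','w41.png',(220,180,340,300),5)
```

```text
t 40.65 p [573.9 184.2 348.3] yawY -85.52 F [ 0.16 -0.61 -1.78] M [ 0.03  0.02 -0.01] open 48.8 zax [-0.0016  0.0088 -1.    ]
```

>>> {"name": "send_rows", "arguments": {"commands": [[0,0,0.003,0]]}}

```text
t: 40.8
ee_pos: [574.1, 184.2, 346.0]
tcp_rot: [[0.997, 0.078, -0.0], [0.078, -0.997, 0.009], [0.0, -0.009, -1.0]]
wrist_force: [0.0, 0.6, -1.3]
opening: 48.8
```

Run:
```python
from h import *
for i in range(4): env.capture('top'); 
st()
cap('wrist','w42.png',(220,180,340,300),5)
```

```text
t 41.0 p [573.9 184.2 345.5] yawY -85.51 F [-0.62  1.29 -1.9 ] M [ 0.03  0.05 -0.01] open 48.8 zax [-0.0014  0.0089 -1.    ]
```

View pics/w42.png

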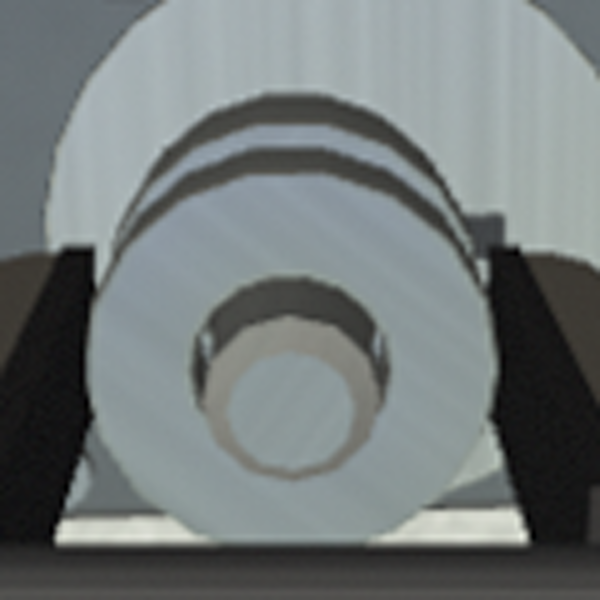

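>>> {"name": "send_rows", "arguments": {"commands": [[0,0,0.004,0]]}}

```text
t: 41.15
ee_pos: [574.1, 184.3, 342.0]
tcp_rot: [[0.997, 0.078, -0.0], [0.078, -0.997, 0.009], [0.001, -0.009, -1.0]]
wrist_force: [0.4, 0.2, -1.9]
opening: 48.4
```

Run:
```python
from h import *
for i in range(4): env.capture('top'); 
st()
cap('wrist','w43.png',(220,180,340,300),5)
```

```text
t 41.35 p [573.8 184.2 341.4] yawY -85.52 F [-0.02 -0.69 -1.34] M [ 0.02 -0.    0.03] open 48.4 zax [-0.0017  0.0088 -1.    ]
```

>>> {"name": "send_rows", "arguments": {"commands": [[0,0,0.003,0]]}}

```text
t: 41.5
ee_pos: [574.1, 184.3, 338.8]
tcp_rot: [[0.997, 0.078, -0.001], [0.078, -0.997, 0.009], [0.0, -0.009, -1.0]]
wrist_force: [1.2, -0.3, -1.8]
opening: 48.6
```

Run:
```python
from h import *
for i in range(4): env.capture('top'); 
st()
cap('wrist','w44.png',(220,180,340,300),5)
def prof(f):
    g=cv2.imread(f'pics/raw_{f}.png').astype(float).sum(2)/3
    print(f,g[236:290,276:281].mean(1).round().astype(int).tolist())
for f in('w40','w41','w42','w43','w44'): prof(f)
```

```text
t 41.7 p [573.8 184.2 338.4] yawY -85.52 F [-0.23 -0.4  -2.16] M [ 0.03 -0.01 -0.01] open 48.7 zax [-0.0017  0.0088 -1.    ]
w40 [73, 125, 138, 137, 136, 136, 135, 139, 146, 147, 148, 147, 147, 147, 147, 147, 147, 147, 147, 148, 148, 148, 149, 148, 148, 148, 148, 149, 150, 132, 119, 107, 79, 69, 70, 81, 119, 147, 151, 149, 149, 149, 149, 149, 150, 150, 149, 148, 148, 147, 148, 151, 112, 55]
w41 [71, 67, 68, 68, 66, 82, 130, 139, 137, 136, 136, 135, 137, 146, 148, 148, 148, 149, 148, 147, 148, 148, 148, 148, 148, 148, 149, 149, 149, 149, 149, 149, 148, 149, 151, 137, 118, 117, 145, 151, 150, 150, 150, 150, 151, 151, 150, 149, 148, 148, 149, 152, 113, 55]
w42 [71, 68, 69, 69, 68, 68, 65, 106, 135, 139, 137, 137, 137, 135, 140, 146, 148, 149, 148, 148, 148, 148, 148, 148, 148, 148, 149, 148, 149, 150, 149, 149, 149, 149, 149, 149, 151, 139, 121, 117, 142, 150, 150, 150, 151, 151, 150, 149, 149, 148, 149, 153, 114, 55]
w43 [72, 67, 69, 69, 69, 70, 69, 69, 68, 67, 122, 139, 139, 138, 137, 137, 136, 141, 147, 149, 149, 148, 148, 149, 148, 149, 148, 148, 149, 149, 149, 149, 150, 150, 150, 150, 150, 149, 150, 150, 148, 127, 115, 135, 150, 152, 151, 150, 149, 149, 150, 153, 114, 55]
w44 [72, 68, 69, 69, 69, 69, 69, 69, 69, 66, 104, 135, 140, 138, 138, 137, 137, 138, 146, 149, 149, 149, 149, 149, 149, 149, 149, 149, 149, 149, 149, 150, 150, 151, 150, 150, 150, 150, 150, 150, 152, 136, 119, 122, 146, 153, 151, 150, 149, 149, 150, 154, 114, 56]
```

View pics/w44.png

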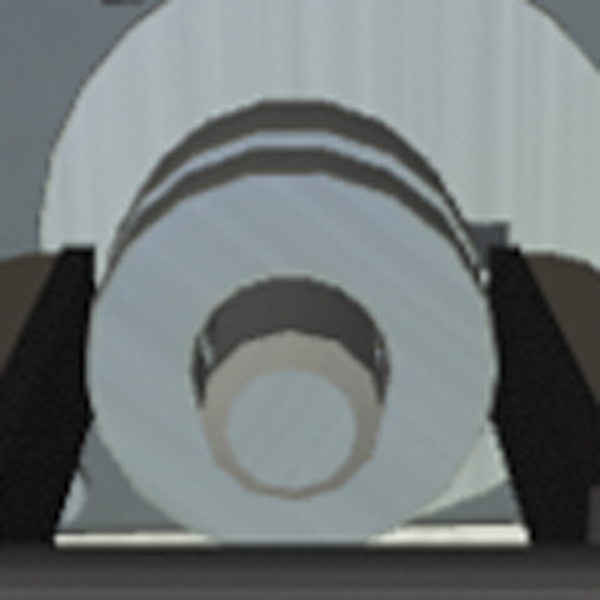

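>>> {"name": "send_rows", "arguments": {"commands": [[0,0,0.004,0]]}}

```text
t: 41.85
ee_pos: [574.1, 184.4, 334.9]
tcp_rot: [[0.997, 0.078, -0.001], [0.078, -0.997, 0.009], [0.0, -0.009, -1.0]]
wrist_force: [0.0, 0.1, 0.1]
opening: 48.0
```

Run:
```python
from h import *
for i in range(4): env.capture('top'); 
st()
cap('wrist','w45.png',(220,180,340,300),5)
g=cv2.imread(f'pics/raw_w45.png').astype(float).sum(2)/3
print(g[236:290,276:281].mean(1).round().astype(int).tolist())
```

```text
t 42.05 p [573.8 184.3 334.3] yawY -85.52 F [-1.24  0.39 -0.15] M [-0.    0.09 -0.  ] open 48.9 zax [-0.0019  0.0088 -1.    ]
[73, 69, 69, 69, 69, 69, 70, 69, 69, 65, 111, 137, 140, 139, 138, 138, 137, 139, 147, 150, 149, 149, 150, 149, 149, 150, 150, 150, 149, 149, 150, 150, 151, 151, 151, 150, 150, 150, 150, 151, 152, 136, 120, 123, 147, 153, 152, 151, 149, 150, 150, 154, 114, 56]
```

View pics/w45.png

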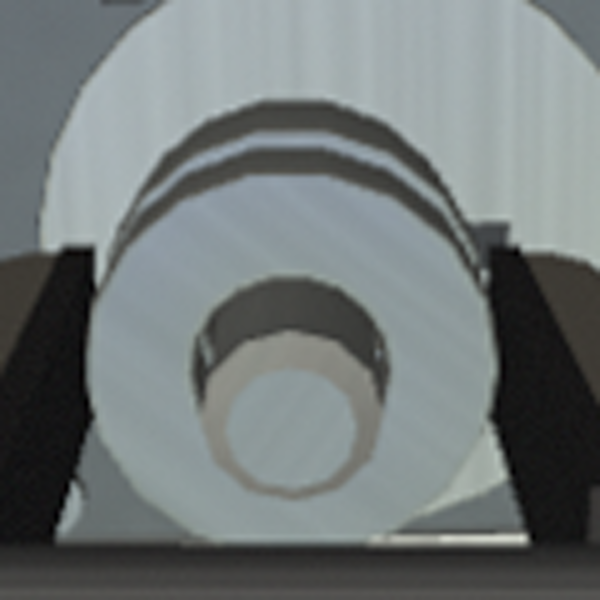

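>>> {"name": "send_rows", "arguments": {"commands": [[0,0,0.006,0]]}}

```text
t: 42.2
ee_pos: [574.1, 184.4, 329.0]
tcp_rot: [[0.997, 0.078, -0.001], [0.078, -0.997, 0.009], [0.0, -0.009, -1.0]]
wrist_force: [-0.3, -0.2, 0.6]
opening: 48.8
```

Run:
```python
from h import *
for i in range(4): env.capture('top'); 
st()
```

```text
t 42.4 p [573.7 184.3 328.2] yawY -85.52 F [-1.08 -0.02 -0.05] M [-0.06  0.1   0.02] open 48.3 zax [-0.0024  0.0086 -1.    ]
```

>>> {"name": "send_rows", "arguments": {"commands": [[0,0,0,0]], "jaw": 0.25}}

```text
t: 42.5
ee_pos: [573.8, 184.3, 328.2]
tcp_rot: [[0.997, 0.078, -0.002], [0.078, -0.997, 0.009], [-0.002, -0.009, -1.0]]
wrist_force: [-0.0, -1.0, -0.2]
opening: 54.5
```

Run:
```python
from h import *
for i in range(9): env.capture('top'); 
st()
cap('wrist','w46.png',(180,150,380,300),4)
```

```text
t 42.95 p [573.8 184.3 328.2] yawY -85.52 F [0.34 0.22 0.99] M [-0.03 -0.04 -0.03] open 68.9 zax [-0.0022  0.0087 -1.    ]
```

View pics/w46.png

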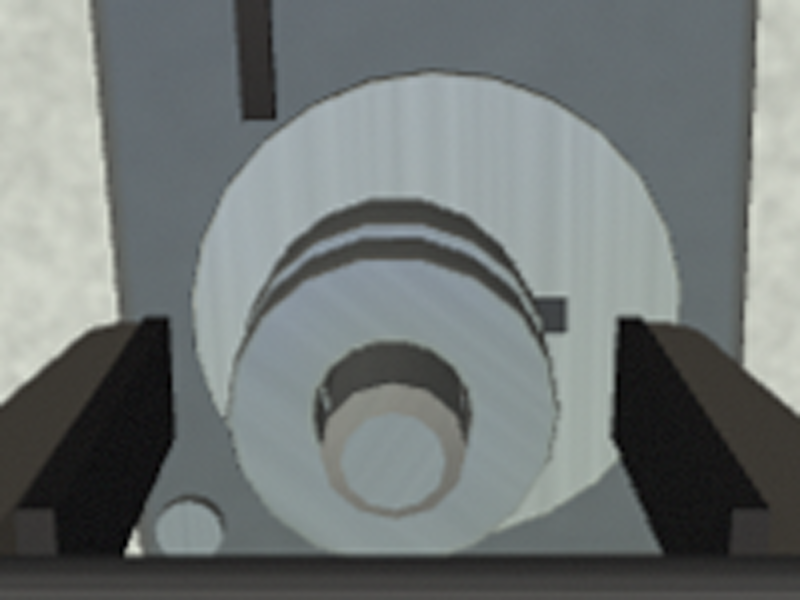

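>>> {"name": "send_rows", "arguments": {"commands": [[0,0,-0.01,0],[0,0,-0.03,0],[0,0,-0.03,0],[0,0,-0.01,0]]}}

```text
t: 43.4
ee_pos: [573.5, 183.5, 410.4]
tcp_rot: [[0.997, 0.078, -0.006], [0.078, -0.997, 0.007], [-0.005, -0.008, -1.0]]
wrist_force: [-0.1, -0.1, 0.1]
opening: 68.6
```

>>> {"name": "send_rows", "arguments": {"commands": [[0.03,0,0,0],[0.045,0,0,0],[0.045,0,0.01,0],[0.005,-0.005,0.02,0]]}}

```text
t: 43.8
ee_pos: [701.2, 198.7, 386.1]
tcp_rot: [[0.997, 0.079, 0.004], [0.079, -0.997, 0.01], [0.005, -0.01, -1.0]]
wrist_force: [-0.1, -0.4, 0.3]
opening: 69.2
```

Run:
```python
from h import *
for i in range(3): env.capture('top'); 
go((697.5,188,353))
cap('wrist','w47.png',(200,190,360,300),5); cap('scene','s47.png',(290,150,390,240),6)
```

```text
t 43.95 p [696.3 199.  383. ] yawY -85.42 F [-0.48  0.07  0.64] M [-0.03 -0.07 -0.01] open 69.0 zax [-0.0056  0.0082 -1.    ]
tool delta [ 0.4 11.3 29.9] dist 32.0
```

View pics/w47.png

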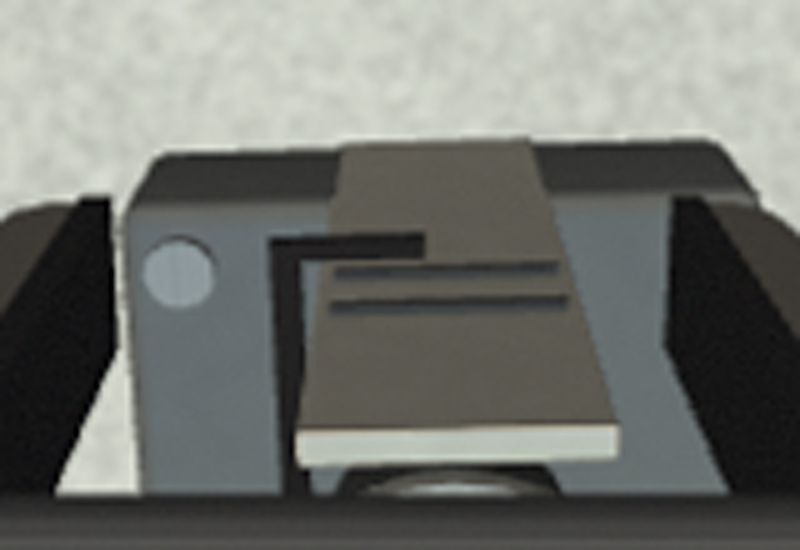

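View pics/s47.png

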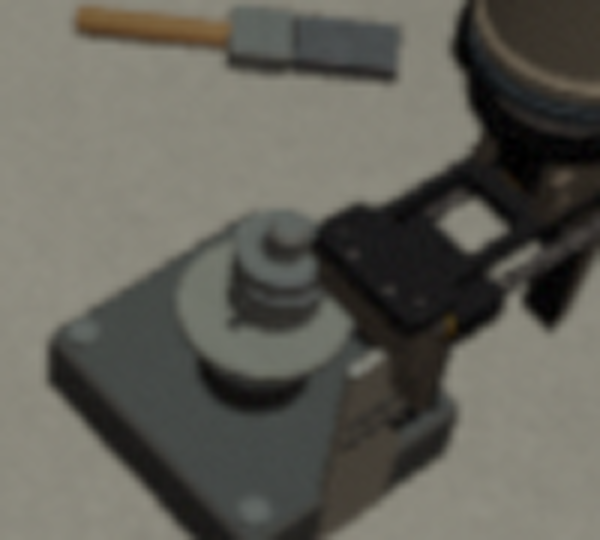

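>>> {"name": "send_rows", "arguments": {"commands": [[0,0,-0.03,0],[-0.02,0.04,-0.02,0],[-0.02,0.045,0,0],[-0.02,0.045,0,0],[-0.02,0.045,0,0],[0,0.02,0,0],[0,0,0,0]]}}

```text
t: 44.75
ee_pos: [622.2, -6.2, 443.8]
tcp_rot: [[0.996, 0.086, 0.005], [0.086, -0.996, 0.009], [0.006, -0.008, -1.0]]
wrist_force: [0.2, 1.0, 0.5]
opening: 68.9
```

Run:
```python
from h import *
for i in range(3): env.capture('top'); 
st(); cap('scene','s48.png'); cap('top','t48.png')
im=cv2.imread('pics/raw_s48.png'); cv2.imwrite('pics/s48b.png',cv2.resize(im[165:245,300:380],None,fx=7,fy=7,interpolation=cv2.INTER_CUBIC))
```

```text
t 44.9 p [623.2  -3.3 443.1] yawY -84.93 F [ 0.16  0.89 -0.11] M [ 0.06  0.   -0.02] open 68.7 zax [ 0.0048  0.0095 -0.9999]
```

View pics/s48.png

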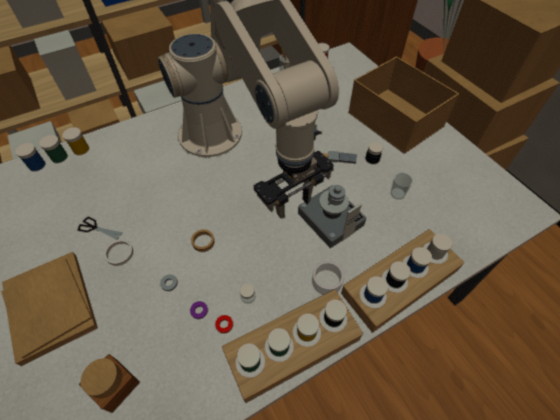

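View pics/s48b.png

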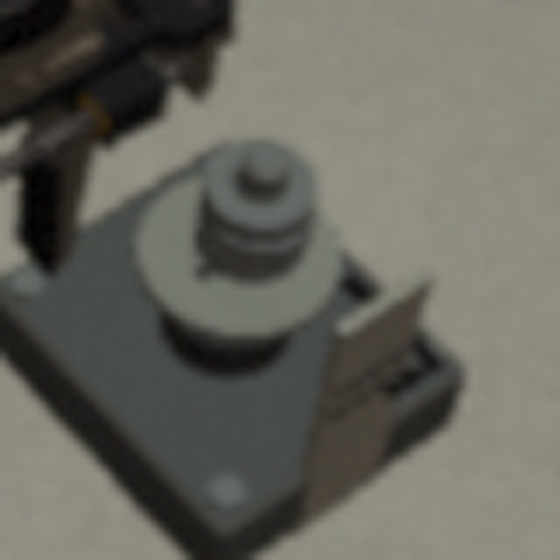

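Run:
```python
from h import *
s=env.get_state(); c=env.get_calibration('wrist')
E=np.eye(4);E[:3,:3]=s['tcp_rot'];E[:3,3]=s['ee_pos'];X=np.linalg.inv(E)@np.array(c['T'])
y=np.radians(-85.42);z=np.array([-.0056,.0082,-1]);z/=np.linalg.norm(z);yy=np.array([np.cos(y),np.sin(y),0]);yy-=z*(yy@z);yy/=np.linalg.norm(yy)
E[:3,:3]=np.c_[np.cross(yy,z),yy,z];E[:3,3]=[696.3,199,383];c3=dict(c);c3['T']=E@X
for sk in (38,41,44,47,49):
  for d in (6.5,7.2): print(sk,d,round(proj(c3,(658.7+d,196,145-sk))[1]-proj(c3,(658.7,196,97))[1],2))
print('spacing',proj(c3,(658.7,196,114))[1]-proj(c3,(658.7,196,97))[1])
g=cv2.imread('pics/raw_w47.png').astype(float).sum(2)/3
for c0 in (270,276,280,290,296,302): print(c0,232,g[232:256,c0-2:c0+3].mean(1).round().astype(int).tolist())
```

```text
38 6.5 -2.55
38 7.2 -3.25
41 6.5 -3.69
41 7.2 -4.38
44 6.5 -4.81
44 7.2 -5.49
47 6.5 -5.9
47 7.2 -6.58
49 6.5 -6.62
49 7.2 -7.29
spacing 6.817316973479251
270 232 [89, 90, 90, 92, 74, 36, 31, 36, 35, 33, 85, 64, 55, 65, 81, 89, 91, 89, 53, 55, 67, 81, 87, 88]
276 232 [89, 90, 90, 92, 67, 31, 31, 35, 35, 38, 86, 57, 53, 66, 84, 89, 91, 81, 48, 61, 68, 85, 89, 89]
280 232 [89, 89, 89, 91, 64, 30, 32, 35, 35, 44, 87, 57, 60, 68, 85, 90, 91, 78, 45, 62, 68, 85, 90, 89]
290 232 [87, 88, 88, 89, 89, 88, 88, 87, 88, 89, 81, 51, 62, 72, 85, 89, 89, 70, 47, 63, 72, 85, 89, 88]
296 232 [88, 88, 88, 88, 89, 89, 89, 89, 90, 90, 70, 47, 63, 75, 86, 89, 90, 61, 48, 65, 76, 86, 89, 88]
302 232 [87, 88, 88, 89, 88, 88, 88, 88, 89, 90, 69, 52, 64, 76, 87, 88, 89, 58, 49, 65, 76, 86, 88, 88]
```

Run:
```python
from h import *
st(); print(env.close_job())
```

```text
t 45.0 p [623.6  -2.7 442.5] yawY -84.86 F [-0.07  0.28 -0.37] M [ 0.04  0.01 -0.01] open 69.1 zax [ 0.004   0.0094 -0.9999]
the job is handed in; nothing more can be done
None
```

I threaded three of the four plain steel rings over the post, lowered each one gently and let it go flat on the stack. The fourth ring and the bystanders look untouched in the last scene picture. I handed the job in at 45.0 s with the gripper empty and clear of everything.

**After two rings:** I could not tell for certain whether the pointer had passed the upper mark.
- Two-view pointer reading: about 31 mm sunk.
- Contact height of the third ring: about 31.1 mm.
- Apparent ring size in the wrist camera: roughly 30 to 33 mm.
- Triangulation from the scene and top cameras: about 36 mm. I judged this less accurate than the others.

Because that was too close to call, I added the third ring, as the task allows.

**Final position:** My best estimate is 43 to 45 mm sunk, inside the 30.5 to 48.5 mm limits.
- Pointer against the marks: 43 to 45 mm.
- Height of the third ring when I released it: about 44 to 45 mm.
- A rough scene-camera shift: about 47 to 48 mm, the one check that disagreed. It comes close to the limit, but that measurement is coarse.

**Tool tilt:** During the third pick-up the tool drifted to about 0.1 rad of tilt. I brought it back to about 0.02 rad before gripping the ring, and it was about 0.01 rad when the ring went over the post. The force readings I took while lowering stayed at a few newtons or less.

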